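# Gloss the eyes of a batch of trout plaques

### The job

Take every trout plaque off its peg on the drying rack, lifting its tab to clear the upturned tip as you slide it off, and stand it gently on the sloping easel: bottom edge on the ledge, back flat against the board, fish side up, side by side and not dropped. Once they all stand there, take the brush from its stand, dip its tip well below the rim of the open gloss pot, and touch it lightly to the eye of each fish, from the largest plaque down to the smallest while the brush is loaded. Finally hang the brush back, bristles down and fully home, in a hole of its stand, and put the lid on the pot fully home; leave the pot upright and the paint bottles and cardboard box where they are.

Things in the scene. Friction and masses are not known exactly. Their poses are not given: they have to be found in the camera images.
- plaque1: The largest of up to 4 plaques (None if absent): plywood tag 64 mm wide (y), 5 mm thick (x 0 to 5 mm), a cast trout 60 mm long, 17 mm thick on its +x face. Origin: middle of its bottom edge, on the back face. A hang slot (18 mm wide, 24 high) has its upper edge at z 94 mm; the plain tab above it ends at z 124 mm. Hangs with z up, x towards the peg's tip; about 40 g.
- plaque2: The second largest of up to 4 plaques (None if absent): plywood tag 56 mm wide (y), 5 mm thick (x 0 to 5 mm), a cast trout 53 mm long, 15 mm thick on its +x face. Origin: middle of its bottom edge, on the back face. A hang slot (18 mm wide, 24 high) has its upper edge at z 86 mm; the plain tab above it ends at z 116 mm. Hangs with z up, x towards the peg's tip; about 35 g.
- plaque3: The third largest of up to 4 plaques (None if absent): plywood tag 48 mm wide (y), 5 mm thick (x 0 to 5 mm), a cast trout 45 mm long, 13 mm thick on its +x face. Origin: middle of its bottom edge, on the back face. A hang slot (18 mm wide, 24 high) has its upper edge at z 78 mm; the plain tab above it ends at z 108 mm. Hangs with z up, x towards the peg's tip; about 30 g.
- plaque4: The smallest of up to 4 plaques (None if absent): plywood tag 40 mm wide (y), 5 mm thick (x 0 to 5 mm), a cast trout 38 mm long, 11 mm thick on its +x face. Origin: middle of its bottom edge, on the back face. A hang slot (18 mm wide, 24 high) has its upper edge at z 70 mm; the plain tab above it ends at z 100 mm. Hangs with z up, x towards the peg's tip; about 25 g.
- plaque1_eye (a point): Outermost point of the glass eye (a 9.0 mm bead, amber with a black pupil) of the trout on plaque1; in the plaque's frame at [22.8, 21.1, 36.9] mm.
- plaque2_eye (a point): Outermost point of the glass eye (a 8.2 mm bead, amber with a black pupil) of the trout on plaque2; in the plaque's frame at [20.7, 18.4, 32.6] mm.
- plaque3_eye (a point): Outermost point of the glass eye (a 7.4 mm bead, amber with a black pupil) of the trout on plaque3; in the plaque's frame at [18.7, 15.8, 28.4] mm.
- plaque4_eye (a point): Outermost point of the glass eye (a 6.6 mm bead, amber with a black pupil) of the trout on plaque4; in the plaque's frame at [16.6, 13.2, 24.2] mm.
- rack: Fixed wooden rack, 340 mm wide (y). Origin on the bench under its crossbar (x -11 to +11 mm, top at z 155 mm, a post at each end). Four level 6 mm wire pegs, upper side at z 153 mm, point along +x, away from the robot, at y +105, +35, -35, -105 mm, one plaque at most on each, hanging with its back at x 45 to 60 mm. Only a plaque raised over 10 and under 18 mm passes a tip.
- peg1_tip (a point): Centre of the rounded end of peg 1's upturned tip, at y 105, x 119, z 160 mm on the rack; the wire turns up from x 113 mm and its end reaches z 163 mm, 10 mm above the peg, and x 122 mm.
- peg2_tip (a point): Centre of the rounded end of peg 2's upturned tip, at y 35, x 119, z 160 mm on the rack; the wire turns up from x 113 mm and its end reaches z 163 mm, 10 mm above the peg, and x 122 mm.
- peg3_tip (a point): Centre of the rounded end of peg 3's upturned tip, at y -35, x 119, z 160 mm on the rack; the wire turns up from x 113 mm and its end reaches z 163 mm, 10 mm above the peg, and x 122 mm.
- peg4_tip (a point): Centre of the rounded end of peg 4's upturned tip, at y -105, x 119, z 160 mm on the rack; the wire turns up from x 113 mm and its end reaches z 163 mm, 10 mm above the peg, and x 122 mm.
- board: Easel's sloping board, fixed, leaning 0.60 rad from upright, top towards the robot, face up and away from it. Origin: middle of the corner of face and ledge, 75 mm above the bench. x square out of the face, y along the ledge (-150 to +150 mm), z up the slope. Board 8 mm thick, 60 mm high; ledge 21 mm deep, then a lip 9 mm high. A plaque set right has the board's axes.
- brush: Gloss brush, loose, hanging upright, bristles down, in a hole of the stand. Origin: on its axis, under the rubber stop ring (22 mm across, 6 mm thick) that rests on the deck. z points up the handle (14 mm across, 6 to 81 mm above the origin); shaft below 12 mm across for 28 mm, then a thinner ferrule. About 50 g.
- brush_tip (a point): End of the brush's tuft (7 mm across), 68 mm below the brush's origin on its axis. The tuft gives along the brush's axis: about 0.2 N to start, then 0.2 N per mm, up to 12 mm.
- stand: Fixed wooden brush stand; origin on the bench under its middle. Raised deck 110 mm long (its x), 56 mm wide, 25 mm thick, its top at z 95 mm, on two end panels; two holes 15 mm across go through the deck.
- hole1 (a point): Centre of the mouth of the stand's first hole, at deck top; the brush starts here.
- hole2 (a point): Centre of the mouth of the stand's second hole, 52 mm from the first; free at the start.
- pot: Small open steel gloss pot, loose: 64 mm across the rim, 45 mm high, 4 mm wall, floor about 5 mm thick; origin under its centre, z up. About 200 g.
- lid: Lid of the pot, loose, lying right way up on the bench: steel disc 70 mm across from z 8 to 12 mm, under it a plug 48 mm across and 8 mm high that fits loosely into the pot (56 mm inside the rim), on it a black knob 16 mm across, z 12 to 36 mm. Origin under the plug's centre, z up; on the pot its origin is 37 mm above the pot's. About 60 g.
- paint_bottle1: Bystander: closed paint bottle, 38 mm across, 85 mm high, loose; origin under its centre.
- paint_bottle2: Bystander: second closed paint bottle of the same size, loose; origin under its centre.
- eye_box: Bystander: closed cardboard box 70 x 100 x 35 mm, loose; origin under its centre.

How it is judged:
By the outcome, as a careful person would: the job done as asked, in the order asked, and still so for the second after the job is handed in, with the robot touching nothing.
Of plaque1, plaque2, plaque3, plaque4 only 3 to 4 are there at a start; the rules pass over those that are not, and their reading is None.
At some moment in a run one of pot may be knocked a few centimetres aside while the robot is not near it.
It also fails if it takes over 210 s, if anything falls off the work surface, if the arm or the gripper's body presses on something with over 40 N, if the wrist force passes 120 N, or if a joint passes its speed limit or range.

### The arm

A 6-joint arm with a two-finger parallel gripper is mounted at the origin on the work surface. World frame = base frame: x ahead of the robot, y to its left, z up, the work surface at z = 0. Lengths are in m, angles in rad, forces in N, time in s.
With the tool pointing down it reaches from about 0.225 to 0.875 m from the base axis. Payload 3.4 kg.
Tool frame: the origin (TCP) lies midway between the tips of the shut fingers; the grasp point (between the pads) lies 19 mm behind it; z points along the fingers, y is the line along which they close (so a half turn about z gives the same grasp; the last joint's range is limited). The gripper opens to 85 mm and grips with 20 to 120 N. Pads are 22 mm wide; open, the fingers measure 114 mm over their backs; the gripper's body (76 mm by 85 mm) begins 54 mm behind the grasp point. The pads swing forward as they close: fully open they stand 13 mm farther back than shut.
Start: joints at [-1.24, 0.276, 1.505, -0, 1.361, -0.121], TCP at [0.251, -0.517, 0.231] pointing down, gripper open.
Joint ranges: [-2.89, 2.89], [-0.75, 2.08], [0.22, 2.7], [-1.18, 4.32], [0.11, 2.71], [-2.7, 2.7]. Speed limits (rad/s): [2.57, 2.57, 3.14, 3.14, 3.14, 3.14].

### API

Orientations are given as a unit quaternion [x, y, z, w].
In Python, from plant import telemetry, imaging, close_job gives the robot as it stands.
- The arm moves only by the tool jog_arm, never from a script. Its argument "targets" is a list of rows, each an object of numbers: "grip": the opening, from 0 (shut) to 1 (fully open); "x", "y", "z": the shift along the tool's x, y, z in m; "wx", "wy", "wz": the turn, a rotation vector about the tool's x, y, z in rad. A call has 1 to 5 rows; each row shifts and turns the commanded pose from where the row before left it, along the tool's axes as they then stand; what a row does not reach is not made up. A row lasts 1/8 s, in which the tool goes at most 62.5 mm and 10.7 degrees, less where a joint would pass 70% of its speed; a pose out of reach is approached as far as the arm can. A call with a gripper value outside its range is refused whole. The fingers move at their own pace and stop on an object; "grip_force" is the grip in N (left out, the last holds). Time passes only in rows, so rows that do not move let the fingers close. It gives the time, the measured TCP pose, the force, the opening and the grip force at its end, in the units of the state.
- telemetry.get_obs(): the state, without advancing time (a new reading comes with each control period).
- imaging.read_camera(name): name is "scene" or "top" or "wrist"; returns the picture (400x640x3 uint8, blue, green, red); there is no depth.
- imaging.camera_params(name): a dict with "intrinsics" (3x3 intrinsics, pixels), "R" (3x3) and "t" (3): a world point X has camera coordinates R X + t. Camera axes: x right, y down, z forward; pixel columns grow to the right and rows downward; lengths in m; the calibration is good to about 2 mm. The wrist camera is an equidistant fisheye: a pixel r from the principal point sees the ray r / f radians off the axis. A picture is of the moment at which its call begins: read the wrist's pose just before it. camera_params takes no time and is no camera call; for the wrist camera it gives the pose at the moment of the call.
- close_job(): hands the job in; it is judged then, once.
The state is a dict: "t": time; "joint_pos": joint angles; "joint_vel": joint speeds; "tau": joint torques, N m; "ee_pos": TCP position; "tool_rot": TCP orientation; "wrist_force": force on the tool from outside, world axes, zero at the start; "wrist_torque": the same for the moment, N m; "finger_gap": opening from 0.0 (shut) to 1.0 (fully open); "grasp_force": force on a finger pad.
Only numpy, scipy, OpenCV 4.12 (cv2) and the standard library are available. Lean on these libraries where they do the work, as an engineer would, in place of code of your own. Each camera call takes 0.05 s, during which the arm holds its last target. There are 200 camera calls.

## Working session

There is one attempt and no reset: what is moved stays moved. The work goes in short steps, Python scripts to look and compute and a tool call to move; the robot and the scene stay as the last step left them, time stands still between calls to the robot, and variables do not carry over. Pictures are saved under pics/ and viewed, at most 14 in all, crops included, and the job is handed in when it is done.

Besides the shell and the picture viewer there is one more tool, called after "Call:" by a JSON object that holds its "api" and its "payload", one argument or row to a line. jog_arm: Moves the arm, as the interface text tells. Its arguments: {"type":"object","properties":{"targets":{"type":"array"},"grip_force":{"type":"number"}},"required":["targets"]}

```bash
ls; mkdir -p pics
python3 - <<'E'
from plant import telemetry, imaging
import cv2, json
o=telemetry.get_obs(); print(o)
for n in ("scene","top"):
    cv2.imwrite(f"pics/{n}0.png",imaging.read_camera(n)); print(n,{k:v.tolist() if hasattr(v,'tolist') else v for k,v in imaging.camera_params(n).items()})
E
```

```text
pics
{'t': 0.0, 'joint_pos': array([-1.24000685e+00,  2.76619542e-01,  1.50612878e+00,  3.64901234e-05,
        1.36070558e+00, -1.20999479e-01]), 'joint_vel': array([-0.00025773,  0.00134008, -0.00012175, -0.00033106,  0.00102358,
        0.00023372]), 'tau': array([ 2.51268775e-04, -4.16775548e+01, -2.45810366e+01, -8.21627327e-05,
        1.07971145e-02,  1.43185747e-05]), 'ee_pos': array([ 0.25086657, -0.51680545,  0.23042745]), 'tool_rot': array([ 9.74594587e-01,  2.23974382e-01, -7.96961714e-05, -9.27372705e-04]), 'wrist_force': array([0.17865251, 0.60548344, 0.10843355]), 'wrist_torque': array([-0.00399896, -0.00392724, -0.02382119]), 'grasp_force': 0.0, 'finger_gap': 0.9988316734266545}
scene {'intrinsics': [[517.2890147658075, 0.0, 322.0247967184601], [0.0, 517.2890147658075, 195.87469475614338], [0.0, 0.0, 1.0]], 'R': [[-0.2407763956303162, 0.9705454842262129, 0.008257745175235713], [0.739746545167037, 0.18901360708558335, -0.6457932372283949], [-0.628332536337811, -0.14938312951803617, -0.7634676839229617]], 't': [0.15460744570228172, -0.3767301483553495, 1.6487356215934585]}
top {'intrinsics': [[456.8530521238528, 0.0, 321.86487192149775], [0.0, 456.8530521238528, 204.40865564925178], [0.0, 0.0, 1.0]], 'R': [[-0.009780472665455297, -0.9993228163292749, -0.0354718355624098], [-0.9862614570098688, 0.015490430644807537, -0.16446393214078642], [0.1649020338601409, 0.033375969231840524, -0.9857450805896136]], 't': [0.03262772222739107, 0.6066557822312004, 1.02065680164475]}
```

View pics/scene0.png

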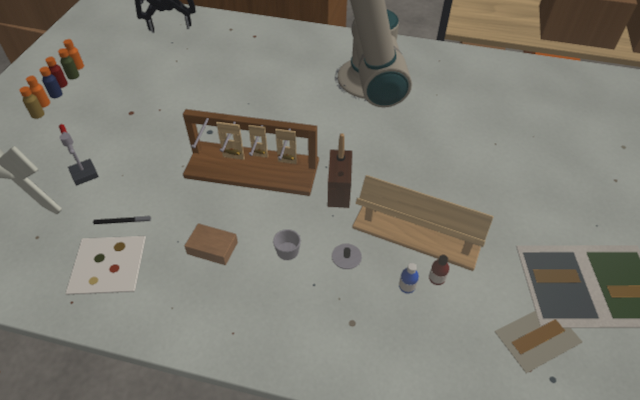

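View pics/top0.png

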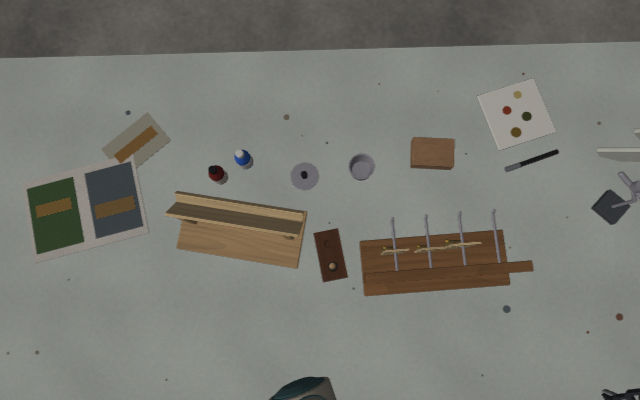

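```bash
cat > h.py <<'E'
import numpy as np, cv2
from scipy.spatial.transform import Rotation as Rot
from plant import telemetry, imaging
def ray(n,u,v,P=None):
    P=P or imaging.camera_params(n); K=np.array(P["intrinsics"]);R=np.array(P["R"]);t=np.array(P["t"])
    x=(u-K[0,2])/K[0,0]; y=(v-K[1,2])/K[1,1]
    if n=="wrist":
        r=np.hypot(x,y); s=np.sin(r)/max(r,1e-9); d=np.array([x*s,y*s,np.cos(r)])
    else: d=np.array([x,y,1.])
    return -R.T@t, R.T@(d/np.linalg.norm(d))
def cast(n,u,v,z,P=None):
    c,d=ray(n,u,v,P); return c+d*(z-c[2])/d[2]
def proj(n,X,P=None):
    P=P or imaging.camera_params(n); K=np.array(P["intrinsics"]);c=np.array(P["R"])@X+np.array(P["t"])
    if n=="wrist":
        r=np.hypot(c[0],c[1]); k=np.arctan2(r,c[2])/max(r,1e-9); return K[0,0]*c[0]*k+K[0,2],K[1,1]*c[1]*k+K[1,2]
    return K[0,0]*c[0]/c[2]+K[0,2],K[1,1]*c[1]/c[2]+K[1,2]
def tri(rays):
    A=np.zeros((3,3));b=np.zeros(3)
    for c,d in rays:
        M=np.eye(3)-np.outer(d,d);A+=M;b+=M@c
    return np.linalg.solve(A,b)
def pose():
    o=telemetry.get_obs(); return np.array(o["ee_pos"]),Rot.from_quat(o["tool_rot"])
def tool(tz,ty):
    """orientation with tool z along tz and tool y near ty"""
    tz=np.array(tz,float);tz/=np.linalg.norm(tz);ty=np.array(ty,float);ty-=tz*(ty@tz);ty/=np.linalg.norm(ty)
    return Rot.from_matrix(np.c_[np.cross(ty,tz),ty,tz])
def rows(p0,R0,p1,R1,step=.05,ang=.17):
    """rows from pose 0 to pose 1 on a straight line"""
    rv=(R0.inv()*R1).as_rotvec(); p0=np.array(p0);p1=np.array(p1)
    n=int(np.ceil(max(np.linalg.norm(p1-p0)/step,np.linalg.norm(rv)/ang,1)))
    for i in range(n):
        Ri=R0*Rot.from_rotvec(rv*i/n); s=Ri.inv().apply((p1-p0)/n); w=rv/n
        print({k:round(float(q),4 if k in 'xyz' else 3) for k,q in zip(("x","y","z","wx","wy","wz"),[*s,*w]) if abs(q)>5e-5})
E
python3 - <<'E'
from h import *
P=imaging.camera_params("wrist"); print({k:np.array(v).round(3).tolist() for k,v in P.items()})
w=imaging.read_camera("wrist"); t=cv2.imread("pics/top0.png")
c=cv2.resize(t[190:300,310:540],None,fx=3.2,fy=3.2,interpolation=cv2.INTER_CUBIC)
cv2.imwrite("pics/rack.png",c); cv2.imwrite("pics/w0.png",w)
E
```

```text
{'intrinsics': [[309.707, 0.0, 325.351], [0.0, 309.707, 202.275], [0.0, 0.0, 1.0]], 'R': [[0.437, -0.9, -0.002], [-0.86, -0.418, 0.292], [-0.264, -0.126, -0.956]], 't': [-0.574, -0.037, 0.379]}
```

View pics/w0.png

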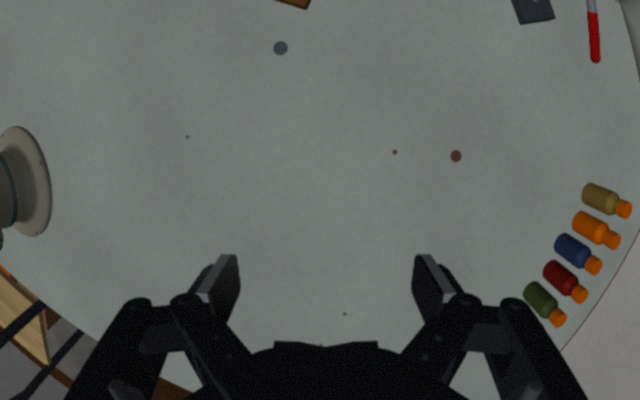

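View pics/rack.png

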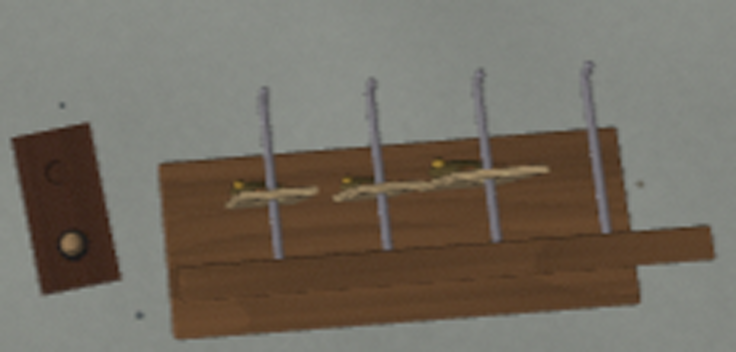

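Run:
```python
from h import *
f=lambda u,v,z:cast("top",310+u/3.2,190+v/3.2,z)[:2]
T=np.array([f(*p,.160) for p in [(265,90),(371,82),(479,72),(588,66)]]); print("tips",T.round(4).tolist())
d=T[0]-T[3]; yaw=np.arctan2(-d[0],d[1]);print("yaw",yaw,np.linalg.norm(d)/.21)
for a,b in [((226,206),(318,190)),((333,198),(437,185)),((430,180),(549,170))]:
    print("w",[np.linalg.norm(f(*a,z)-f(*b,z)).round(4) for z in (.11,.15,.18)],((f(*a,.12)+f(*b,.12))/2).round(4))
print("hole2",f(55,173,.095),"holeb",f(71,243,.176), f(71,243,.095))
g=lambda u,v,z:cast("top",u,v,z)[:2].round(4)
print("board top ends",g(174,193,.075+.0495),g(307,211,.075+.0495)," pot",g(361,161,.045),"lid knob",g(304,174,.036),"b1",g(239,153,.085),"b2",g(212,171,.085),"box",g(433,152,.035))
```

```text
tips [[0.5575, -0.1262], [0.5617, -0.1949], [0.5673, -0.2647], [0.5701, -0.3347]]
yaw 0.060448815703317636 0.9945251506397458
w [np.float64(0.0631), np.float64(0.0606), np.float64(0.0587)] [ 0.4899 -0.1332]
w [np.float64(0.0705), np.float64(0.0677), np.float64(0.0656)] [ 0.4933 -0.2084]
w [np.float64(0.08), np.float64(0.0768), np.float64(0.0744)] [ 0.5035 -0.2782]
hole2 [0.51043316 0.0124883 ] holeb [0.45973134 0.00103349] [0.46228907 0.00206797]
board top ends [0.6255 0.3501] [0.5806 0.055 ]  pot [ 0.7117 -0.0695] lid knob [0.6844 0.0677] b1 [0.7257 0.2156] b2 [0.6838 0.2778] box [ 0.7333 -0.2433]
```

Run:
```python
from h import *
p,R=pose(); y=.06
P=imaging.camera_params("wrist");c=-np.array(P["R"]).T@np.array(P["t"]); print("cam in tool",R.inv().apply(c-p).round(4), (R.inv()*Rot.from_matrix(np.array(P["R"]).T)).as_rotvec().round(4))
rows(p,R,[.50,-.22,.33],tool([0,0,-1],[np.cos(y),np.sin(y),0]))
```

```text
cam in tool [ 0.0751 -0.0005 -0.1419] [-0.2331 -0.2332  1.5581]
{'x': 0.0393, 'y': -0.0176, 'z': -0.011, 'wx': -0.0, 'wy': -0.0, 'wz': -0.131}
{'x': 0.0413, 'y': -0.0123, 'z': -0.011, 'wx': -0.0, 'wy': -0.0, 'wz': -0.131}
{'x': 0.0425, 'y': -0.0068, 'z': -0.011, 'wx': -0.0, 'wy': -0.0, 'wz': -0.131}
{'x': 0.0431, 'y': -0.0012, 'z': -0.011, 'wx': -0.0, 'wy': -0.0, 'wz': -0.131}
{'x': 0.0428, 'y': 0.0044, 'z': -0.011, 'wx': -0.0, 'wy': -0.0, 'wz': -0.131}
{'x': 0.0419, 'y': 0.01, 'z': -0.011, 'wx': -0.0, 'wy': -0.0, 'wz': -0.131}
{'x': 0.0402, 'y': 0.0154, 'z': -0.011, 'wx': -0.0, 'wy': -0.0, 'wz': -0.131}
{'x': 0.0379, 'y': 0.0205, 'z': -0.011, 'wx': -0.0, 'wy': -0.0, 'wz': -0.131}
{'x': 0.0349, 'y': 0.0253, 'z': -0.011, 'wx': -0.0, 'wy': -0.0, 'wz': -0.131}
```

Call:
{"api": "jog_arm", "payload": {
  "targets": [
    {"x":0.039,"y":-0.018,"z":-0.011,"wz":-0.131},
    {"x":0.041,"y":-0.012,"z":-0.011,"wz":-0.131},
    {"x":0.0425,"y":-0.007,"z":-0.011,"wz":-0.131},
    {"x":0.043,"y":-0.001,"z":-0.011,"wz":-0.131},
    {"x":0.043,"y":0.0045,"z":-0.011,"wz":-0.131}
  ]
}}

```text
schema error: expected keys grip, x, y, z, wx, wy, wz
```

Call:
{"api": "jog_arm", "payload": {
  "targets": [
    {"x":0.042,"y":0.01,"z":-0.011,"wz":-0.131},
    {"x":0.04,"y":0.0155,"z":-0.011,"wz":-0.131},
    {"x":0.038,"y":0.0205,"z":-0.011,"wz":-0.131},
    {"x":0.035,"y":0.025,"z":-0.011,"wz":-0.131},
    {"x":0}
  ]
}}

```text
schema error: expected keys grip, x, y, z, wx, wy, wz
```

Run:
```python
from h import *
import pickle
p,R=pose();print(p,R.as_quat(),telemetry.get_obs()["joint_pos"].round(2))
P=imaging.camera_params("wrist"); cv2.imwrite("pics/w1.png",imaging.read_camera("wrist")); pickle.dump(P,open("w1.pkl","wb"))
```

```text
[ 0.25088957 -0.5169356   0.23063609] [ 9.74595993e-01  2.23969095e-01 -7.27041394e-05 -6.99406310e-04] [-1.24  0.28  1.51  0.    1.36 -0.12]
```

View pics/w1.png

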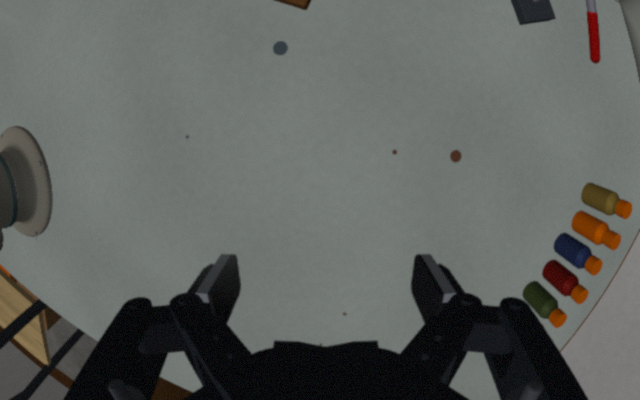

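Call:
{"api": "jog_arm", "payload": {
  "targets": [
    {"grip":1,"x":0.039,"y":-0.018,"z":-0.011,"wx":0,"wy":0,"wz":-0.131},
    {"grip":1,"x":0.041,"y":-0.012,"z":-0.011,"wx":0,"wy":0,"wz":-0.131},
    {"grip":1,"x":0.0425,"y":-0.007,"z":-0.011,"wx":0,"wy":0,"wz":-0.131},
    {"grip":1,"x":0.043,"y":-0.001,"z":-0.011,"wx":0,"wy":0,"wz":-0.131},
    {"grip":1,"x":0.043,"y":0.0045,"z":-0.011,"wx":0,"wy":0,"wz":-0.131}
  ]
}}

```text
t: 0.82
ee_pos: [0.3897, -0.3513, 0.2865]
tool_rot: [0.85, 0.527, 0.0, -0.0]
wrist_force: [0.4, 0.4, 0.8]
finger_gap: 1.0
grasp_force: 0.0
```

Call:
{"api": "jog_arm", "payload": {
  "targets": [
    {"grip":1,"x":0.042,"y":0.01,"z":-0.011,"wx":0,"wy":0,"wz":-0.131},
    {"grip":1,"x":0.04,"y":0.0155,"z":-0.011,"wx":0,"wy":0,"wz":-0.131},
    {"grip":1,"x":0.038,"y":0.0205,"z":-0.011,"wx":0,"wy":0,"wz":-0.131},
    {"grip":1,"x":0.035,"y":0.025,"z":-0.011,"wx":0,"wy":0,"wz":-0.131},
    {"grip":1,"x":0,"y":0,"z":0,"wx":0,"wy":0,"wz":0}
  ]
}}

```text
t: 1.45
ee_pos: [0.5014, -0.2184, 0.3309]
tool_rot: [0.684, 0.729, 0.001, 0.001]
wrist_force: [0.0, -0.5, 0.4]
finger_gap: 0.997
grasp_force: 0.0
```

Run:
```python
from h import *
import pickle
p,R=pose();print(p,R.as_matrix().round(3),telemetry.get_obs()["joint_pos"].round(2))
P=imaging.camera_params("wrist"); cv2.imwrite("pics/w2.png",imaging.read_camera("wrist")); pickle.dump(P,open("w2.pkl","wb"))
```

```text
[ 0.50140364 -0.21836135  0.33089185] [[-0.064  0.998  0.002]
 [ 0.998  0.064  0.   ]
 [-0.     0.002 -1.   ]] [-0.54  0.19  1.38  0.    1.57 -0.6 ]
```

View pics/w2.png

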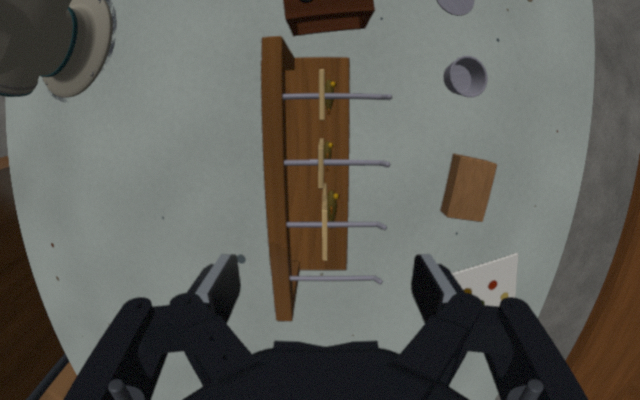

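Run:
```python
from h import *
import pickle
P=pickle.load(open("w2.pkl","rb"))
g=lambda u,v,z:cast("wrist",u,v,z,P)[:2].round(4)
for t in [(389,97),(386,164),(383,226),(379,280)]: print("tip",g(*t,.160))
for u,a,b in [(322,67,120),(320,137,188),(325,184,260)]:
    print([(z,g(u,a,z)[1],g(u,b,z)[1],(g(u,a,z)-g(u,b,z))[1].round(4)) for z in (.07,.1,.12,.14,.183)], g(u,(a+b)/2,.183))
im=cv2.imread("pics/w2.png")
cv2.imwrite("pics/c2.png",cv2.resize(im[30:300,255:400],None,fx=2.2,fy=2.2,interpolation=cv2.INTER_CUBIC))
print("pot",g(467,76,.045))
```

```text
tip [ 0.56   -0.1242]
tip [ 0.5633 -0.1934]
tip [ 0.5681 -0.2619]
tip [ 0.5729 -0.3309]
[(0.07, np.float64(-0.087), np.float64(-0.1561), np.float64(0.0691)), (0.1, np.float64(-0.0912), np.float64(-0.1552), np.float64(0.064)), (0.12, np.float64(-0.094), np.float64(-0.1545), np.float64(0.0605)), (0.14, np.float64(-0.0967), np.float64(-0.1539), np.float64(0.0572)), (0.183, np.float64(-0.1027), np.float64(-0.1525), np.float64(0.0498))] [ 0.493  -0.1277]
[(0.07, np.float64(-0.1784), np.float64(-0.2468), np.float64(0.0684)), (0.1, np.float64(-0.1758), np.float64(-0.239), np.float64(0.0632)), (0.12, np.float64(-0.1741), np.float64(-0.2339), np.float64(0.0598)), (0.14, np.float64(-0.1723), np.float64(-0.2287), np.float64(0.0564)), (0.183, np.float64(-0.1685), np.float64(-0.2177), np.float64(0.0492))] [ 0.4952 -0.1928]
[(0.07, np.float64(-0.2408), np.float64(-0.3543), np.float64(0.1135)), (0.1, np.float64(-0.2335), np.float64(-0.3386), np.float64(0.1051)), (0.12, np.float64(-0.2287), np.float64(-0.3281), np.float64(0.0994)), (0.14, np.float64(-0.2238), np.float64(-0.3176), np.float64(0.0938)), (0.183, np.float64(-0.2134), np.float64(-0.2951), np.float64(0.0817))] [ 0.5037 -0.2523]
pot [ 0.6986 -0.0696]
```

View pics/c2.png

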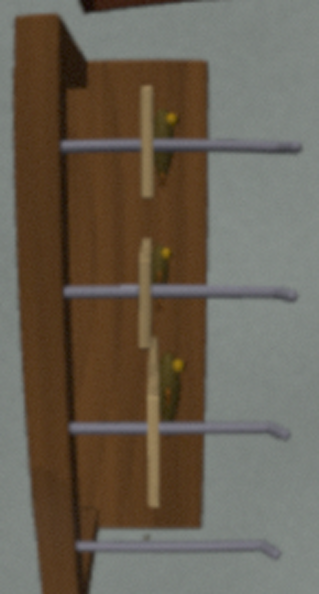

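Run:
```python
from h import *
import pickle
s=cv2.imread("pics/scene0.png")
hs=cv2.cvtColor(s,cv2.COLOR_BGR2HSV)
m=((hs[...,0]>12)&(hs[...,0]<30)&(hs[...,2]>105)&(hs[...,1]>50)).astype(np.uint8)
m[:110]=0;m[175:]=0;m[:,:205]=0;m[:,310:]=0
n,l,st,c=cv2.connectedComponentsWithStats(m)
print(st[st[:,4]>20])
# predicted corners for each hypothesis
tips=dict(p1=np.array([.5588,-.125]),p2=np.array([.5625,-.194]),p3=np.array([.5677,-.263]))
a=.063;ex=np.array([np.cos(a),np.sin(a)]);ey=np.array([-np.sin(a),np.cos(a)])
for k,t in tips.items():
    for w,h in [(64,94),(56,86),(48,78),(40,70)]:
        o=t-ex*(.119-.055)
        q=[proj("scene",np.array([*(o+ey*sg*w/2e3),zz])) for sg in(-1,1) for zz in (.153-h/1e3,.183)]
        q=np.array(q).round(0).astype(int); print(k,w,"bl",q[0],"tl",q[1],"br",q[2],"tr",q[3])
c=cv2.resize(s[105:185,180:320],None,fx=5,fy=5,interpolation=cv2.INTER_CUBIC);cv2.imwrite("pics/c3.png",c)
```

```text
[[     0      0    640    400 255244]
 [   216    122     25     17     80]
 [   249    125     22     33     82]
 [   275    129     21      5     44]
 [   236    140     53     29    119]
 [   295    141     13     23     80]
 [   205    148     17      9     55]
 [   205    155     21      7     42]
 [   261    170     36      5     55]]
p1 64 bl [275 165] tl [271 129] br [299 169] tr [298 133]
p1 56 bl [276 163] tl [273 129] br [298 166] tr [296 132]
p1 48 bl [277 161] tl [275 129] br [296 164] tr [294 132]
p1 40 bl [279 159] tl [276 130] br [294 162] tr [293 132]
p2 64 bl [248 161] tl [243 125] br [273 165] tr [269 129]
p2 56 bl [249 160] tl [245 125] br [271 162] tr [268 128]
p2 48 bl [251 158] tl [246 126] br [269 160] tr [266 128]
p2 40 bl [252 156] tl [248 126] br [267 158] tr [264 128]
p3 64 bl [222 158] tl [215 122] br [246 161] tr [241 125]
p3 56 bl [223 156] tl [217 122] br [244 159] tr [239 125]
p3 48 bl [224 154] tl [218 122] br [243 157] tr [238 125]
p3 40 bl [225 152] tl [220 122] br [241 154] tr [236 124]
```

View pics/c3.png

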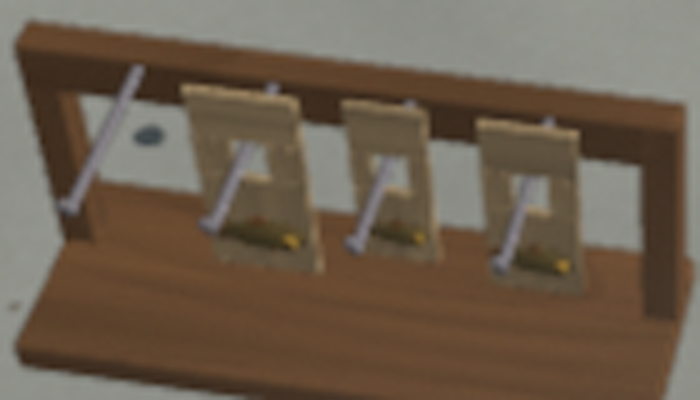

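Call:
{"api": "jog_arm", "payload": {
  "targets": [
    {"grip":1,"x":0.055,"y":0.003,"z":0,"wx":0,"wy":0,"wz":0},
    {"grip":1,"x":0.055,"y":0.003,"z":0,"wx":0,"wy":0,"wz":0},
    {"grip":1,"x":0.055,"y":0.003,"z":0,"wx":0,"wy":0,"wz":0},
    {"grip":1,"x":0.055,"y":0.003,"z":0,"wx":0,"wy":0,"wz":0},
    {"grip":1,"x":0.055,"y":0.003,"z":0,"wx":0,"wy":0,"wz":0}
  ]
}}

```text
t: 2.12
ee_pos: [0.4975, 0.0552, 0.3298]
tool_rot: [0.687, 0.727, -0.001, 0.0]
wrist_force: [0.7, -0.3, 0.8]
finger_gap: 1.003
grasp_force: 0.0
```

Call:
{"api": "jog_arm", "payload": {
  "targets": [
    {"grip":1,"x":0.05,"y":0.003,"z":0,"wx":0,"wy":0,"wz":0},
    {"grip":1,"x":0.05,"y":0.003,"z":0,"wx":0,"wy":0,"wz":0},
    {"grip":1,"x":0,"y":0,"z":0,"wx":0,"wy":0,"wz":0},
    {"grip":1,"x":0,"y":0,"z":0,"wx":0,"wy":0,"wz":0}
  ]
}}

```text
t: 2.62
ee_pos: [0.498, 0.1538, 0.3298]
tool_rot: [0.686, 0.728, -0.001, 0.0]
wrist_force: [-0.3, 0.1, 0.1]
finger_gap: 0.999
grasp_force: 0.0
```

Run:
```python
from h import *
import pickle
p,R=pose();print(p,telemetry.get_obs()["joint_pos"].round(2))
P=imaging.camera_params("wrist"); im=imaging.read_camera("wrist"); cv2.imwrite("pics/w3.png",im); pickle.dump(P,open("w3.pkl","wb"))
cv2.imwrite("pics/w3b.png",cv2.resize(im[0:290,150:550],None,fx=2,fy=2,interpolation=cv2.INTER_CUBIC))
```

```text
[0.49796519 0.15380897 0.32981157] [ 0.17  0.15  1.43 -0.    1.56  0.11]
```

View pics/w3b.png

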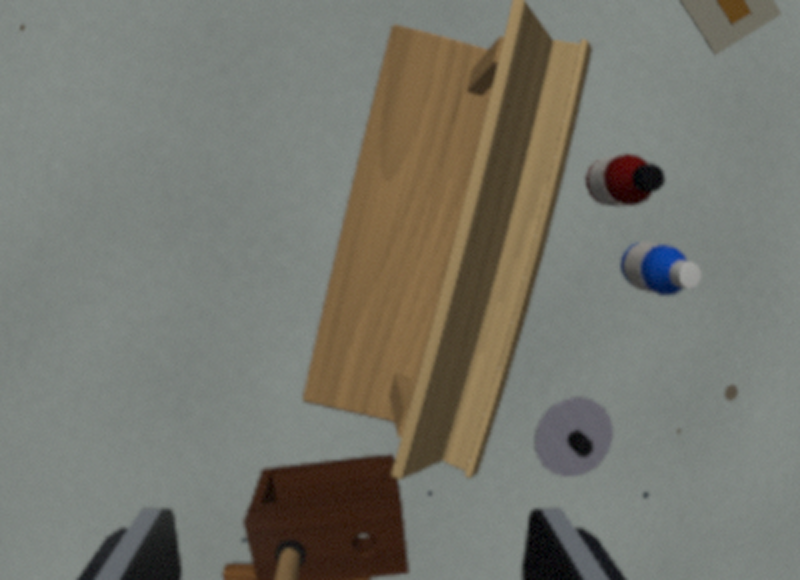

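Run:
```python
from h import *
import pickle
P=pickle.load(open("w3.pkl","rb"))
g=lambda u,v,z:cast("wrist",150+u/2,v/2,z,P)[:2]
A=g(443,461,.075);B=g(552,40,.075);d=B-A;yaw=np.arctan2(-d[0],d[1]);print("corner",A,B,"len",np.linalg.norm(d),"yaw",yaw,"mid",(A+B)/2)
A2=g(408,478,.1245);B2=g(526,5,.1245);d=B2-A2;yaw2=np.arctan2(-d[0],d[1]);ex=np.array([np.cos(yaw2),np.sin(yaw2)]);print("top",A2,B2,"len",np.linalg.norm(d),"yaw",yaw2,"mid",(A2+B2)/2+ex*.0339)
print("hole2",g(362,542,.095),"lid",g(573,437,.012),"knob",g(582,443,.036),"bot",g(686,275,.085),g(650,178,.085),"brush",g(291,552,.176), g(289,552,.095))
```

```text
corner [0.56731746 0.06998718] [0.61724469 0.36364245] len 0.2978693444955774 yaw -0.16840945364785123 mid [0.59228107 0.21681482]
top [0.53769776 0.07751264] [0.58562123 0.36648724] len 0.2929214541898983 yaw -0.1643439693444446 mid [0.59510272 0.21645373]
hole2 [0.51409192 0.01406557] lid [0.68680522 0.07071859] knob [0.68540842 0.07435284] bot [0.72517224 0.21698847] [0.68890481 0.27853771] brush [0.47104558 0.05137165] [0.46342488 0.00250543]
```

Call:
{"api": "jog_arm", "payload": {
  "targets": [
    {"grip":0.5,"x":-0.052,"y":-0.0024,"z":0.005,"wx":0,"wy":0,"wz":0},
    {"grip":0.5,"x":-0.052,"y":-0.0024,"z":0.005,"wx":0,"wy":0,"wz":0},
    {"grip":0.5,"x":-0.052,"y":-0.0024,"z":0.005,"wx":0,"wy":0,"wz":0},
    {"grip":0.5,"x":-0.052,"y":-0.0024,"z":0.01,"wx":0,"wy":0,"wz":0},
    {"grip":0.5,"x":-0.052,"y":-0.0024,"z":0.01,"wx":0,"wy":0,"wz":0}
  ],
  "grip_force": 30
}}

```text
t: 3.3
ee_pos: [0.5008, -0.1087, 0.2952]
tool_rot: [0.687, 0.727, -0.0, 0.0]
wrist_force: [1.2, 0.3, -0.3]
finger_gap: 0.5
grasp_force: 0.0
```

Call:
{"api": "jog_arm", "payload": {
  "targets": [
    {"grip":0.5,"x":-0.052,"y":-0.0024,"z":0.02,"wx":0,"wy":0,"wz":0},
    {"grip":0.5,"x":-0.052,"y":-0.0024,"z":0.02,"wx":0,"wy":0,"wz":0},
    {"grip":0.5,"x":-0.052,"y":-0.0024,"z":0.015,"wx":0,"wy":0,"wz":0},
    {"grip":0.5,"x":0,"y":0,"z":0,"wx":0,"wy":0,"wz":0},
    {"grip":0.5,"x":0,"y":0,"z":0,"wx":0,"wy":0,"wz":0}
  ]
}}

```text
t: 3.92
ee_pos: [0.5029, -0.2621, 0.2403]
tool_rot: [0.687, 0.727, 0.0, -0.0]
wrist_force: [-0.1, 0.6, 0.3]
finger_gap: 0.498
grasp_force: 0.0
```

Run:
```python
from h import *
import pickle
p,R=pose();print(p,R.as_matrix().round(3))
P=imaging.camera_params("wrist"); im=imaging.read_camera("wrist"); cv2.imwrite("pics/w4.png",im); pickle.dump(P,open("w4.pkl","wb"))
print(proj("wrist",np.array([.504,-.2625,.183]),P),proj("wrist",np.array([.5677,-.263,.16]),P))
```

```text
[ 0.50289083 -0.26213841  0.24025936] [[-0.057  0.998 -0.001]
 [ 0.998  0.057  0.001]
 [ 0.001 -0.    -1.   ]]
(np.float64(326.7888007779571), np.float64(222.89086585338478)) (np.float64(408.05365411323373), np.float64(216.89201635291892))
```

View pics/w4.png

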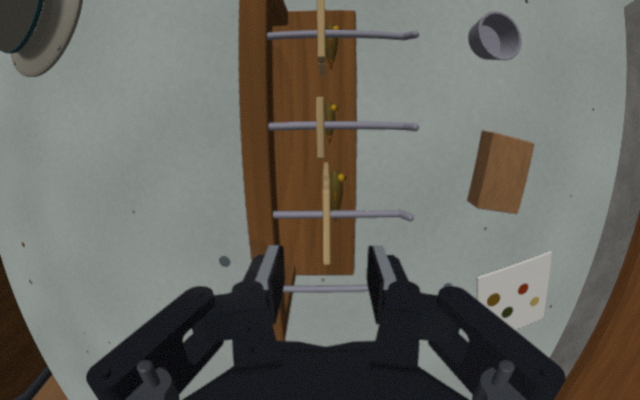

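Call:
{"api": "jog_arm", "payload": {
  "targets": [
    {"grip":0.5,"x":0,"y":0.001,"z":0.03,"wx":0,"wy":0,"wz":0},
    {"grip":0.5,"x":0,"y":0,"z":0.03,"wx":0,"wy":0,"wz":0},
    {"grip":0.5,"x":0,"y":0,"z":0.015,"wx":0,"wy":0,"wz":0},
    {"grip":0.5,"x":0,"y":0,"z":0.008,"wx":0,"wy":0,"wz":0},
    {"grip":0.5,"x":0,"y":0,"z":0,"wx":0,"wy":0,"wz":0}
  ]
}}

```text
t: 4.6
ee_pos: [0.5052, -0.261, 0.1577]
tool_rot: [0.685, 0.728, 0.0, 0.0]
wrist_force: [-0.6, -0.1, -0.2]
finger_gap: 0.496
grasp_force: 0.0
```

Call:
{"api": "jog_arm", "payload": {
  "targets": [
    {"grip":0.25,"x":0,"y":0,"z":0,"wx":0,"wy":0,"wz":0},
    {"grip":0.15,"x":0,"y":0,"z":0,"wx":0,"wy":0,"wz":0},
    {"grip":0,"x":0,"y":0,"z":0,"wx":0,"wy":0,"wz":0},
    {"grip":0,"x":0,"y":0,"z":0,"wx":0,"wy":0,"wz":0},
    {"grip":0,"x":0,"y":0,"z":0,"wx":0,"wy":0,"wz":0}
  ]
}}

```text
t: 5.22
ee_pos: [0.5051, -0.2615, 0.1579]
tool_rot: [0.686, 0.728, -0.0, 0.001]
wrist_force: [-0.9, 0.6, 3.4]
finger_gap: 0.048
grasp_force: 34.3
```

Call:
{"api": "jog_arm", "payload": {
  "targets": [
    {"grip":0,"x":0,"y":0,"z":-0.005,"wx":0,"wy":0,"wz":0},
    {"grip":0,"x":0,"y":0,"z":-0.005,"wx":0,"wy":0,"wz":0},
    {"grip":0,"x":0,"y":0,"z":-0.004,"wx":0,"wy":0,"wz":0},
    {"grip":0,"x":0,"y":0,"z":0,"wx":0,"wy":0,"wz":0}
  ]
}}

```text
t: 5.72
ee_pos: [0.5051, -0.2613, 0.1717]
tool_rot: [0.686, 0.728, 0.0, 0.0]
wrist_force: [0.4, -0.6, -0.7]
finger_gap: 0.053
grasp_force: 33.8
```

Run:
```python
from h import *
im=imaging.read_camera("wrist"); sc=imaging.read_camera("scene"); 
a=cv2.resize(sc[95:185,190:330],(700,450),interpolation=cv2.INTER_CUBIC); cv2.imwrite("pics/w5.png",a); cv2.imwrite("pics/w5w.png",im)
```

```text
(no output)
```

View pics/w5.png

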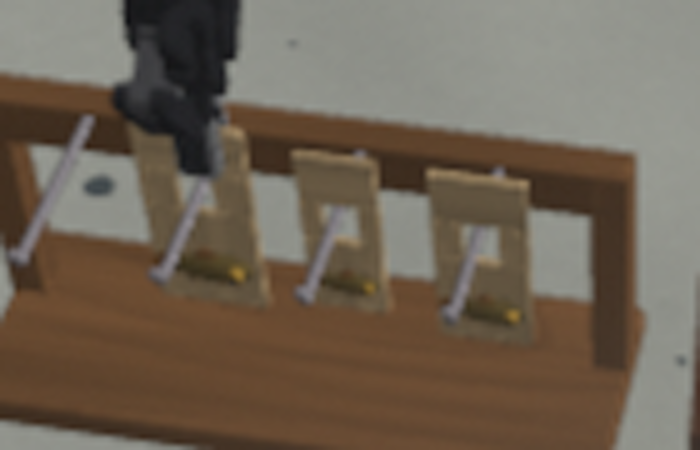

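Call:
{"api": "jog_arm", "payload": {
  "targets": [
    {"grip":0,"x":0,"y":0.018,"z":0,"wx":0,"wy":0,"wz":0},
    {"grip":0,"x":0,"y":0.018,"z":0,"wx":0,"wy":0,"wz":0},
    {"grip":0,"x":0,"y":0.018,"z":0,"wx":0,"wy":0,"wz":0},
    {"grip":0,"x":0,"y":0.018,"z":0,"wx":0,"wy":0,"wz":0},
    {"grip":0,"x":0,"y":0.018,"z":0,"wx":0,"wy":0,"wz":0}
  ]
}}

```text
t: 6.45
ee_pos: [0.5963, -0.2556, 0.1711]
tool_rot: [0.685, 0.728, -0.0, -0.0]
wrist_force: [-0.8, -0.2, -1.3]
finger_gap: 0.047
grasp_force: 33.8
```

Call:
{"api": "jog_arm", "payload": {
  "targets": [
    {"grip":0,"x":0,"y":0.01,"z":0,"wx":0,"wy":0,"wz":0},
    {"grip":0,"x":0,"y":0,"z":0,"wx":0,"wy":0,"wz":0},
    {"grip":0,"x":0,"y":0,"z":-0.04,"wx":0,"wy":0,"wz":0},
    {"grip":0,"x":0,"y":0,"z":-0.05,"wx":0,"wy":0,"wz":0},
    {"grip":0,"x":0,"y":0,"z":-0.05,"wx":0,"wy":0,"wz":0}
  ]
}}

```text
t: 7.08
ee_pos: [0.6038, -0.2551, 0.3127]
tool_rot: [0.686, 0.728, -0.0, -0.0]
wrist_force: [0.8, 0.1, -0.3]
finger_gap: 0.055
grasp_force: 33.8
```

```bash
cat >> h.py <<'E'
BO=np.array([.593,.2168,.075]);BY=-.168
Ry=Rot.from_euler("z",BY);Rb=Ry*Rot.from_euler("y",-.6)   # board axes in world
def place(yb,zt,off=0,up=0):
    """tool pose holding a plaque on the board; zt: tcp height in plaque frame"""
    p=BO+Rb.apply([.0025+off,yb,zt+up]); return p,tool(-Rb.apply([0,0,1]),Rb.apply([1,0,0]))
E
python3 - <<'E'
from h import *
print(Rb.apply([0,0,1]),Rb.apply([1,0,0]))
p,R=pose();print(p,telemetry.get_obs()["joint_pos"].round(2))
# tcp z in plaque2 frame: grasp at z .1578 with slot top resting at .153 (z 86)
zt=.086+.0048
p1,R1=place(.065,zt,.03,.10); print(p1); rows(p,R,p1,R1)
print("down");p2,_=place(.065,zt,.004,.006); rows(p1,R1,p2,R1,.03); print(place(.065,zt))
E
```

```text
[-0.55669296  0.09441434  0.82533561] [ 0.81371585 -0.13800506  0.56464247]
[ 0.60380006 -0.25514292  0.31271843] [-0.51  0.37  1.16 -0.    1.61 -0.57]
[0.52409745 0.29441397 0.25082492]
{'x': 0.0461, 'y': -0.0039, 'z': 0.0052, 'wx': -0.05, 'wy': -0.006, 'wz': 0.018}
{'x': 0.0461, 'y': -0.005, 'z': 0.0047, 'wx': -0.05, 'wy': -0.006, 'wz': 0.018}
{'x': 0.046, 'y': -0.0061, 'z': 0.0041, 'wx': -0.05, 'wy': -0.006, 'wz': 0.018}
{'x': 0.0459, 'y': -0.0071, 'z': 0.0036, 'wx': -0.05, 'wy': -0.006, 'wz': 0.018}
{'x': 0.0458, 'y': -0.0081, 'z': 0.0029, 'wx': -0.05, 'wy': -0.006, 'wz': 0.018}
{'x': 0.0456, 'y': -0.0091, 'z': 0.0022, 'wx': -0.05, 'wy': -0.006, 'wz': 0.018}
{'x': 0.0455, 'y': -0.01, 'z': 0.0015, 'wx': -0.05, 'wy': -0.006, 'wz': 0.018}
{'x': 0.0453, 'y': -0.0109, 'z': 0.0007, 'wx': -0.05, 'wy': -0.006, 'wz': 0.018}
{'x': 0.0451, 'y': -0.0117, 'z': -0.0001, 'wx': -0.05, 'wy': -0.006, 'wz': 0.018}
{'x': 0.0448, 'y': -0.0125, 'z': -0.001, 'wx': -0.05, 'wy': -0.006, 'wz': 0.018}
{'x': 0.0446, 'y': -0.0133, 'z': -0.0019, 'wx': -0.05, 'wy': -0.006, 'wz': 0.018}
{'x': 0.0443, 'y': -0.014, 'z': -0.0028, 'wx': -0.05, 'wy': -0.006, 'wz': 0.018}
down
{'y': -0.0065, 'z': 0.0235}
{'y': -0.0065, 'z': 0.0235}
{'y': -0.0065, 'z': 0.0235}
{'y': -0.0065, 'z': 0.0235}
(array([0.55535527, 0.28911269, 0.15135208]), Rotation.from_matrix(array([[ 1.67210842e-01,  8.13715847e-01,  5.56692962e-01],
                            [ 9.85921160e-01, -1.38005064e-01, -9.44143437e-02],
                            [-5.55111512e-17,  5.64642473e-01, -8.25335615e-01]])))
```

Call:
{"api": "jog_arm", "payload": {
  "targets": [
    {"grip":0,"x":0.046,"y":-0.004,"z":0.005,"wx":-0.05,"wy":-0.006,"wz":0.018},
    {"grip":0,"x":0.046,"y":-0.005,"z":0.005,"wx":-0.05,"wy":-0.006,"wz":0.018},
    {"grip":0,"x":0.046,"y":-0.006,"z":0.004,"wx":-0.05,"wy":-0.006,"wz":0.018},
    {"grip":0,"x":0.046,"y":-0.007,"z":0.0036,"wx":-0.05,"wy":-0.006,"wz":0.018},
    {"grip":0,"x":0.046,"y":-0.008,"z":0.003,"wx":-0.05,"wy":-0.006,"wz":0.018}
  ]
}}

```text
t: 7.7
ee_pos: [0.5702, -0.025, 0.2852]
tool_rot: [0.713, 0.69, 0.081, 0.097]
wrist_force: [0.7, -0.1, -0.9]
finger_gap: 0.047
grasp_force: 33.8
```

Call:
{"api": "jog_arm", "payload": {
  "targets": [
    {"grip":0,"x":0.0456,"y":-0.009,"z":0.002,"wx":-0.05,"wy":-0.006,"wz":0.018},
    {"grip":0,"x":0.0455,"y":-0.01,"z":0.0015,"wx":-0.05,"wy":-0.006,"wz":0.018},
    {"grip":0,"x":0.045,"y":-0.011,"z":0.001,"wx":-0.05,"wy":-0.006,"wz":0.018},
    {"grip":0,"x":0.045,"y":-0.012,"z":0,"wx":-0.05,"wy":-0.006,"wz":0.018},
    {"grip":0,"x":0.045,"y":-0.0125,"z":-0.001,"wx":-0.05,"wy":-0.006,"wz":0.018}
  ]
}}

```text
t: 8.32
ee_pos: [0.5363, 0.2033, 0.2587]
tool_rot: [0.726, 0.64, 0.16, 0.192]
wrist_force: [0.7, -1.1, -0.8]
finger_gap: 0.053
grasp_force: 33.8
```

Call:
{"api": "jog_arm", "payload": {
  "targets": [
    {"grip":0,"x":0.0446,"y":-0.013,"z":-0.002,"wx":-0.05,"wy":-0.006,"wz":0.018},
    {"grip":0,"x":0.044,"y":-0.014,"z":-0.003,"wx":-0.05,"wy":-0.006,"wz":0.018},
    {"grip":0,"x":0,"y":0,"z":0,"wx":0,"wy":0,"wz":0},
    {"grip":0,"x":0,"y":0,"z":0,"wx":0,"wy":0,"wz":0}
  ]
}}

```text
t: 8.82
ee_pos: [0.5234, 0.2931, 0.2481]
tool_rot: [0.728, 0.618, 0.19, 0.228]
wrist_force: [-0.3, 0.2, -0.6]
finger_gap: 0.049
grasp_force: 33.8
```

Run:
```python
from h import *
o=telemetry.get_obs();print(o["joint_pos"].round(2),o["wrist_force"].round(2),o["finger_gap"])
p,R=pose();zt=.0908
for a in [(.004,.010)]:
    p1,R1=place(.065,zt,*a); print(p1,p);rows(p,R,p1,R1,.025)
im=imaging.read_camera("wrist");P=imaging.camera_params("wrist")
# board corner edge drawn at est. pose
for a,b in [((0,-.15,0),(0,.15,0)),((0,-.15,.06),(0,.15,.06)),((.021,-.15,.009),(.021,.15,.009))]:
    q=[tuple(int(round(x)) for x in proj("wrist",BO+Rb.apply(np.array(a)+(np.array(b)-a)*s),P)) for s in np.linspace(0,1,15)]
    for i in q: cv2.circle(im,i,1,(0,0,255),-1)
cv2.imwrite("pics/w6.png",im)
```

```text
[ 0.65  0.14  1.82 -0.59  0.84  1.13] [-0.27  0.24 -0.56] 0.04924244457374775
[0.55304321 0.28950481 0.16186401] [0.52344708 0.29313213 0.24807722]
{'x': 0.0004, 'y': -0.0061, 'z': 0.022, 'wx': 0.001, 'wy': 0.001, 'wz': 0.002}
{'x': 0.0004, 'y': -0.0061, 'z': 0.022, 'wx': 0.001, 'wy': 0.001, 'wz': 0.002}
{'x': 0.0004, 'y': -0.006, 'z': 0.022, 'wx': 0.001, 'wy': 0.001, 'wz': 0.002}
{'x': 0.0004, 'y': -0.006, 'z': 0.022, 'wx': 0.001, 'wy': 0.001, 'wz': 0.002}
```

View pics/w6.png

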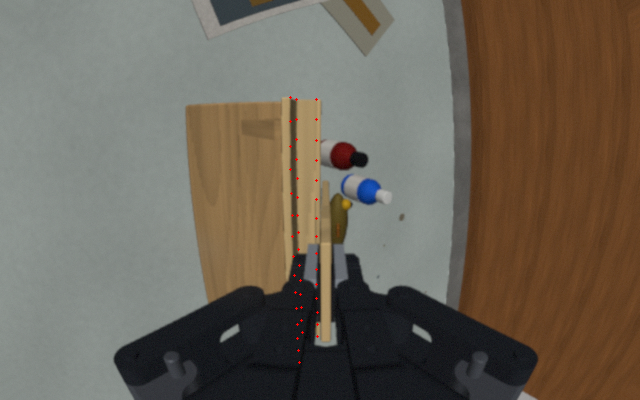

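Call:
{"api": "jog_arm", "payload": {
  "targets": [
    {"grip":0,"x":0.0004,"y":-0.006,"z":0.022,"wx":0.001,"wy":0.001,"wz":0.002},
    {"grip":0,"x":0.0004,"y":-0.006,"z":0.022,"wx":0.001,"wy":0.001,"wz":0.002},
    {"grip":0,"x":0.0004,"y":-0.006,"z":0.022,"wx":0.001,"wy":0.001,"wz":0.002},
    {"grip":0,"x":0.0004,"y":-0.006,"z":0.022,"wx":0.001,"wy":0.001,"wz":0.002},
    {"grip":0,"x":0,"y":0,"z":0,"wx":0,"wy":0,"wz":0}
  ]
}}

```text
t: 9.5
ee_pos: [0.5539, 0.2874, 0.1607]
tool_rot: [0.732, 0.615, 0.189, 0.225]
wrist_force: [0.1, -0.2, -1.3]
finger_gap: 0.052
grasp_force: 33.8
```

Call:
{"api": "jog_arm", "payload": {
  "targets": [
    {"grip":0,"x":0,"y":0,"z":0.003,"wx":0,"wy":0,"wz":0},
    {"grip":0,"x":0,"y":0,"z":0.003,"wx":0,"wy":0,"wz":0},
    {"grip":0,"x":0,"y":0,"z":0,"wx":0,"wy":0,"wz":0}
  ]
}}

```text
t: 9.88
ee_pos: [0.5573, 0.2898, 0.1577]
tool_rot: [0.73, 0.616, 0.192, 0.225]
wrist_force: [0.2, 0.5, -1.1]
finger_gap: 0.049
grasp_force: 33.8
```

```bash
cat >> h.py <<'E'
def bstat(zt):
    o=telemetry.get_obs();p,R=pose()
    print("force board axes",Rb.inv().apply(o["wrist_force"]).round(2),"plaque origin in board",(Rb.inv().apply(p-BO)-[.0025,0,zt]).round(4),"rot err",(Rb.inv()*R*place(0,0)[1].inv()*Rb).as_rotvec().round(3))
E
python3 -c "
from h import *
bstat(.0908)"
```

```text
force board axes [-0.55  0.55 -1.02] plaque origin in board [0.0051 0.066  0.0042] rot err [ 0.003  0.    -0.003]
```

Call:
{"api": "jog_arm", "payload": {
  "targets": [
    {"grip":0,"x":0,"y":-0.001,"z":0.001,"wx":0,"wy":0,"wz":0},
    {"grip":0,"x":0,"y":-0.001,"z":0.001,"wx":0,"wy":0,"wz":0},
    {"grip":0,"x":0,"y":0,"z":0,"wx":0,"wy":0,"wz":0}
  ]
}}

```text
t: 10.25
ee_pos: [0.5564, 0.2899, 0.1541]
tool_rot: [0.73, 0.616, 0.191, 0.224]
wrist_force: [-0.2, -1.2, 0.0]
finger_gap: 0.049
grasp_force: 33.8
```

Call:
{"api": "jog_arm", "payload": {
  "targets": [
    {"grip":0,"x":0,"y":-0.001,"z":0.001,"wx":0,"wy":0,"wz":0},
    {"grip":0,"x":0,"y":0,"z":0.0,"wx":0,"wy":0,"wz":0}
  ]
}}

```text
t: 10.5
ee_pos: [0.5564, 0.2901, 0.1532]
tool_rot: [0.73, 0.616, 0.192, 0.225]
wrist_force: [-1.2, 0.9, 1.2]
finger_gap: 0.05
grasp_force: 34.1
```

```bash
python3 -c "
from h import *
bstat(.0908)"
```

```text
force board axes [-0.47  0.67  1.73] plaque origin in board [0.0018 0.0662 0.001 ] rot err [ 0.003  0.    -0.002]
```

Call:
{"api": "jog_arm", "payload": {
  "targets": [
    {"grip":0,"x":0,"y":-0.001,"z":0.0005,"wx":0,"wy":0,"wz":0},
    {"grip":0,"x":0,"y":0,"z":0,"wx":0,"wy":0,"wz":0}
  ]
}}

```text
t: 10.75
ee_pos: [0.5562, 0.2903, 0.1529]
tool_rot: [0.73, 0.616, 0.192, 0.225]
wrist_force: [-3.1, 0.5, 4.9]
finger_gap: 0.05
grasp_force: 34.6
```

Call:
{"api": "jog_arm", "payload": {
  "targets": [
    {"grip":0,"x":0,"y":-0.001,"z":0,"wx":0,"wy":0,"wz":0},
    {"grip":0,"x":0,"y":0,"z":0,"wx":0,"wy":0,"wz":0}
  ]
}}

```text
t: 11.0
ee_pos: [0.5558, 0.2905, 0.1526]
tool_rot: [0.73, 0.616, 0.193, 0.225]
wrist_force: [-1.1, 0.0, 5.2]
finger_gap: 0.051
grasp_force: 34.7
```

```bash
python3 -c "
from h import *
bstat(.0908)"
```

```text
force board axes [ 2.02 -0.18  4.92] plaque origin in board [0.0009 0.0664 0.0009] rot err [ 0.003 -0.001 -0.002]
```

Call:
{"api": "jog_arm", "payload": {
  "targets": [
    {"grip":0.1,"x":0,"y":0,"z":0,"wx":0,"wy":0,"wz":0},
    {"grip":0.2,"x":0,"y":0,"z":0,"wx":0,"wy":0,"wz":0},
    {"grip":0.4,"x":0,"y":0,"z":0,"wx":0,"wy":0,"wz":0},
    {"grip":0.4,"x":0,"y":0,"z":0,"wx":0,"wy":0,"wz":0}
  ]
}}

```text
t: 11.5
ee_pos: [0.5549, 0.2901, 0.1511]
tool_rot: [0.73, 0.616, 0.191, 0.224]
wrist_force: [-0.3, -0.2, -0.9]
finger_gap: 0.399
grasp_force: 0.0
```

Call:
{"api": "jog_arm", "payload": {
  "targets": [
    {"grip":0.4,"x":0,"y":0,"z":-0.02,"wx":0,"wy":0,"wz":0},
    {"grip":0.5,"x":0,"y":0,"z":-0.03,"wx":0,"wy":0,"wz":0},
    {"grip":0.5,"x":0,"y":0,"z":-0.04,"wx":0,"wy":0,"wz":0},
    {"grip":0.5,"x":0,"y":0,"z":-0.04,"wx":0,"wy":0,"wz":0},
    {"grip":0.5,"x":0,"y":0,"z":0,"wx":0,"wy":0,"wz":0}
  ]
}}

```text
t: 12.12
ee_pos: [0.4828, 0.3035, 0.2621]
tool_rot: [0.73, 0.616, 0.195, 0.224]
wrist_force: [-0.5, 0.5, 0.2]
finger_gap: 0.5
grasp_force: 0.0
```

Run:
```python
from h import *
im=imaging.read_camera("wrist");P=imaging.camera_params("wrist")
for q in [(0,-.028,0),(0,.028,0),(0,-.028,.116),(0,.028,.116)]:
    print([round(x) for x in proj("wrist",BO+Rb.apply(np.array(q)+[.005,.0655,0]),P)])
e=BO+Rb.apply(np.array([.0207,.0184+.0655,.0326]));print("eye",e,proj("wrist",e,P))
hs=cv2.cvtColor(im,cv2.COLOR_BGR2HSV);m=cv2.inRange(hs,(20,150,110),(35,255,255));n,l,s,c=cv2.connectedComponentsWithStats(m);print([(s[i].tolist(),c[i].round(1)) for i in range(1,n) if s[i][4]>8])
cv2.imwrite("pics/w7.png",im)
p,R=pose()
y=.061;p1=np.array([.515,-.145,.28]);R1=tool([0,0,-1],[np.cos(y),np.sin(y),0]);print(p);rows(p,R,p1,R1,.053)
```

```text
[327, 197]
[327, 152]
[328, 234]
[328, 170]
eye [0.60572472 0.29973999 0.11359404] (np.float64(342.0189167443801), np.float64(164.3503500087462))
[([333, 166, 6, 6, 26], array([335.6, 168.8]))]
[0.48259819 0.30270117 0.25997019]
{'x': -0.0484, 'y': 0.0112, 'z': 0.0046, 'wx': 0.067, 'wy': 0.007, 'wz': -0.025}
{'x': -0.0487, 'y': 0.0102, 'z': 0.0036, 'wx': 0.067, 'wy': 0.007, 'wz': -0.025}
{'x': -0.049, 'y': 0.0092, 'z': 0.0026, 'wx': 0.067, 'wy': 0.007, 'wz': -0.025}
{'x': -0.0492, 'y': 0.0082, 'z': 0.0017, 'wx': 0.067, 'wy': 0.007, 'wz': -0.025}
{'x': -0.0494, 'y': 0.007, 'z': 0.0008, 'wx': 0.067, 'wy': 0.007, 'wz': -0.025}
{'x': -0.0496, 'y': 0.0058, 'wx': 0.067, 'wy': 0.007, 'wz': -0.025}
{'x': -0.0497, 'y': 0.0046, 'z': -0.0007, 'wx': 0.067, 'wy': 0.007, 'wz': -0.025}
{'x': -0.0498, 'y': 0.0033, 'z': -0.0013, 'wx': 0.067, 'wy': 0.007, 'wz': -0.025}
{'x': -0.0499, 'y': 0.0019, 'z': -0.0018, 'wx': 0.067, 'wy': 0.007, 'wz': -0.025}
```

```bash
cat >> h.py <<'E'
def eyes(lst):
    P=imaging.camera_params("wrist");im=imaging.read_camera("wrist")
    hs=cv2.cvtColor(im,cv2.COLOR_BGR2HSV);m=cv2.inRange(hs,(20,150,110),(35,255,255));n,l,s,c=cv2.connectedComponentsWithStats(m)
    print("seen",[(s[i][4],c[i].round(1).tolist()) for i in range(1,n) if s[i][4]>6])
    for yb,e,r in lst:
        X=BO+Rb.apply(np.array(e)+[0,yb,0]); print("eye",X.round(4),"px",np.round(proj("wrist",X,P),1),"bead centre",np.round(proj("wrist",X-Rb.apply([r,0,0]),P),1))
    return im,P
E2=[.0207,.0184,.0326];E3=[.0187,.0158,.0284];E4=[.0166,.0132,.0242]
E
python3 - <<'E'
from h import *
im,P=eyes([(.0663,E2,.0041)]);cv2.imwrite("pics/w7.png",im)
for q in [(0,-.028,.116),(0,.028,.116),(0,0,0)]:print([round(x) for x in proj("wrist",BO+Rb.apply(np.array(q)+[.005,.0663,0]),P)])
cv2.imwrite("pics/w7.png",cv2.resize(im[80:280,240:440],(600,600),interpolation=cv2.INTER_CUBIC))
E
```

```text
seen [(np.int32(29), [337.4, 168.1])]
eye [0.6059 0.3005 0.1136] px [342.  163.6] bead centre [338.3 163.6]
[328, 233]
[328, 169]
[327, 174]
```

View pics/w7.png

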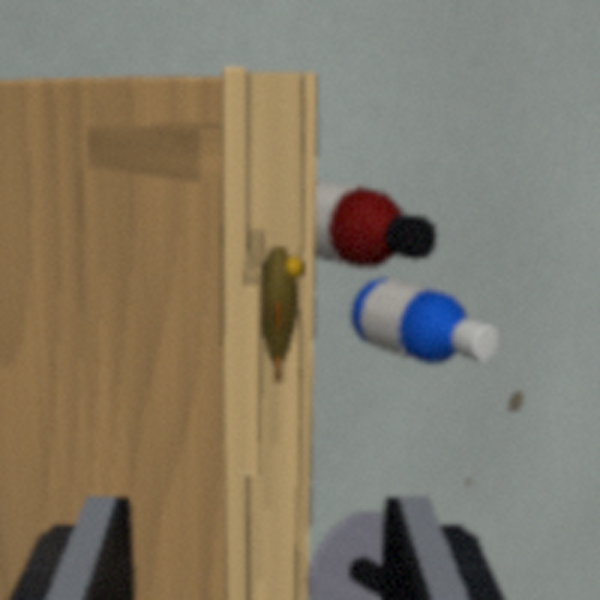

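Run:
```python
from h import *
p,R=pose();y=.061;R1=tool([0,0,-1],[np.cos(y),np.sin(y),0]);rows(p,R,[.4945,-.1285,.26],R1,.05)
```

```text
{'x': -0.0469, 'y': 0.0079, 'z': 0.005, 'wx': 0.066, 'wy': 0.007, 'wz': -0.025}
{'x': -0.0472, 'y': 0.007, 'z': 0.0042, 'wx': 0.066, 'wy': 0.007, 'wz': -0.025}
{'x': -0.0473, 'y': 0.0061, 'z': 0.0034, 'wx': 0.066, 'wy': 0.007, 'wz': -0.025}
{'x': -0.0475, 'y': 0.0051, 'z': 0.0027, 'wx': 0.066, 'wy': 0.007, 'wz': -0.025}
{'x': -0.0476, 'y': 0.0041, 'z': 0.002, 'wx': 0.066, 'wy': 0.007, 'wz': -0.025}
{'x': -0.0477, 'y': 0.003, 'z': 0.0014, 'wx': 0.066, 'wy': 0.007, 'wz': -0.025}
{'x': -0.0478, 'y': 0.0019, 'z': 0.0009, 'wx': 0.066, 'wy': 0.007, 'wz': -0.025}
{'x': -0.0479, 'y': 0.0008, 'z': 0.0005, 'wx': 0.066, 'wy': 0.007, 'wz': -0.025}
{'x': -0.0479, 'y': -0.0004, 'z': 0.0001, 'wx': 0.066, 'wy': 0.007, 'wz': -0.025}
```

Call:
{"api": "jog_arm", "payload": {
  "targets": [
    {"grip":0.5,"x":-0.047,"y":0.008,"z":0.005,"wx":0.066,"wy":0.007,"wz":-0.025},
    {"grip":0.5,"x":-0.047,"y":0.007,"z":0.004,"wx":0.066,"wy":0.007,"wz":-0.025},
    {"grip":0.5,"x":-0.047,"y":0.006,"z":0.0035,"wx":0.066,"wy":0.007,"wz":-0.025},
    {"grip":0.5,"x":-0.0475,"y":0.005,"z":0.003,"wx":0.066,"wy":0.007,"wz":-0.025},
    {"grip":0.5,"x":-0.0475,"y":0.004,"z":0.002,"wx":0.066,"wy":0.007,"wz":-0.025}
  ]
}}

```text
t: 12.85
ee_pos: [0.4888, 0.0612, 0.2578]
tool_rot: [0.715, 0.687, 0.085, 0.101]
wrist_force: [1.4, -0.6, -0.1]
finger_gap: 0.502
grasp_force: 0.0
```

Call:
{"api": "jog_arm", "payload": {
  "targets": [
    {"grip":0.5,"x":-0.048,"y":0.003,"z":0.0015,"wx":0.066,"wy":0.007,"wz":-0.025},
    {"grip":0.5,"x":-0.048,"y":0.002,"z":0.001,"wx":0.066,"wy":0.007,"wz":-0.025},
    {"grip":0.5,"x":-0.048,"y":0.001,"z":0.0005,"wx":0.066,"wy":0.007,"wz":-0.025},
    {"grip":0.5,"x":-0.048,"y":0,"z":0,"wx":0.066,"wy":0.007,"wz":-0.025},
    {"grip":0.5,"x":0,"y":0,"z":0,"wx":0,"wy":0,"wz":0}
  ]
}}

```text
t: 13.48
ee_pos: [0.4961, -0.1327, 0.2579]
tool_rot: [0.687, 0.727, -0.002, 0.001]
wrist_force: [-0.6, 0.7, -0.6]
finger_gap: 0.502
grasp_force: 0.0
```

```bash
cat > tab.py <<'E'
from h import *
import sys
zt=.183; x,y=float(sys.argv[1]),float(sys.argv[2])
P=imaging.camera_params("wrist");im=imaging.read_camera("wrist");hs=cv2.cvtColor(im,cv2.COLOR_BGR2HSV)
m=cv2.inRange(hs,(12,50,150),(30,190,255))
u,v=proj("wrist",np.array([x,y,zt]),P); k=np.zeros_like(m);k[max(0,int(v)-60):int(v)+60,int(u)-14:int(u)+14]=255;m&=k
n,l,s,c=cv2.connectedComponentsWithStats(m)
for i in range(1,n):
    if s[i][4]>20:
        a=s[i];print(a.tolist(),c[i].round(1),"cast",cast("wrist",*c[i],zt,P)[:2].round(4),"ends y",[cast("wrist",c[i][0],w,zt,P)[1].round(4) for w in (a[1]-.5,a[1]+a[3]-.5)])
print("pred",u,v)
p,R=pose();R1=tool([0,0,-1],[np.cos(.061),np.sin(.061),0]);print(p);rows(p,R,[x,y,.157],R1,.5)
E
python3 tab.py .4945 -.1285
```

```text
pred 323.44126895285086 208.04705533894386
[ 0.49527725 -0.13050271  0.25810653]
{'x': 0.0022, 'y': -0.0005, 'z': 0.1011, 'wx': -0.001, 'wy': 0.001, 'wz': -0.004}
```

```bash
sed -i 's/(12,50,150),(30,190,255)/(14,60,TH),(30,130,255)/; s/^import sys/import sys; TH=int(sys.argv[3])/' tab.py
python3 - <<'E'
from h import *
im=imaging.read_camera("wrist");hs=cv2.cvtColor(im,cv2.COLOR_BGR2HSV)
for v in (165,185,200,220): print(v,[tuple(map(int,hs[v,u])) for u in range(312,338,2)])
E
python3 tab.py .4945 -.1285 135
```

```text
165 [(15, 156, 100), (15, 168, 97), (14, 165, 96), (15, 160, 97), (18, 108, 125), (19, 103, 134), (19, 107, 117), (17, 152, 87), (21, 155, 82), (22, 142, 88), (22, 183, 78), (21, 196, 112), (20, 198, 112)]
185 [(14, 157, 99), (14, 167, 99), (15, 166, 97), (19, 109, 126), (19, 102, 145), (20, 104, 142), (19, 104, 110), (24, 152, 62), (22, 170, 69), (17, 219, 79), (20, 183, 60), (22, 173, 50), (16, 174, 66)]
200 [(150, 12, 87), (135, 17, 89), (143, 12, 86), (16, 70, 123), (19, 99, 149), (19, 98, 146), (18, 94, 120), (162, 15, 84), (150, 12, 85), (150, 9, 81), (143, 12, 83), (143, 13, 81), (160, 9, 84)]
220 [(15, 160, 97), (15, 163, 100), (14, 167, 98), (18, 138, 107), (19, 102, 142), (20, 104, 147), (19, 101, 126), (16, 154, 91), (15, 167, 93), (14, 167, 96), (15, 167, 96), (14, 167, 93), (16, 171, 88)]
[319, 177, 6, 95, 376] [321.6 221.9] cast [ 0.4925 -0.136 ] ends y [np.float64(-0.1013), np.float64(-0.1787)]
pred 324.8783890810567 212.625393469876
[ 0.49462055 -0.12832311  0.25901622]
{'y': -0.0001, 'z': 0.102, 'wx': -0.0, 'wy': 0.001, 'wz': -0.0}
```

Call:
{"api": "jog_arm", "payload": {
  "targets": [
    {"grip":0.5,"x":0.0005,"y":-0.001,"z":0.035,"wx":0,"wy":0,"wz":0},
    {"grip":0.5,"x":0,"y":0,"z":0.035,"wx":0,"wy":0,"wz":0},
    {"grip":0.5,"x":0,"y":0,"z":0.02,"wx":0,"wy":0,"wz":0},
    {"grip":0.5,"x":0,"y":0,"z":0.012,"wx":0,"wy":0,"wz":0},
    {"grip":0.5,"x":0,"y":0,"z":0,"wx":0,"wy":0,"wz":0}
  ]
}}

```text
t: 14.25
ee_pos: [0.494, -0.1275, 0.1581]
tool_rot: [0.685, 0.729, -0.0, 0.001]
wrist_force: [-0.5, -0.4, 0.4]
finger_gap: 0.499
grasp_force: 0.0
```

Call:
{"api": "jog_arm", "payload": {
  "targets": [
    {"grip":0.25,"x":0,"y":0,"z":0,"wx":0,"wy":0,"wz":0},
    {"grip":0.15,"x":0,"y":0,"z":0,"wx":0,"wy":0,"wz":0},
    {"grip":0,"x":0,"y":0,"z":0,"wx":0,"wy":0,"wz":0},
    {"grip":0,"x":0,"y":0,"z":0,"wx":0,"wy":0,"wz":0},
    {"grip":0,"x":0,"y":0,"z":0,"wx":0,"wy":0,"wz":0}
  ]
}}

```text
t: 14.88
ee_pos: [0.4949, -0.1286, 0.1591]
tool_rot: [0.685, 0.729, 0.0, 0.003]
wrist_force: [0.2, 0.6, 3.0]
finger_gap: 0.051
grasp_force: 34.0
```

Call:
{"api": "jog_arm", "payload": {
  "targets": [
    {"grip":0,"x":0,"y":0,"z":-0.005,"wx":0,"wy":0,"wz":0},
    {"grip":0,"x":0,"y":0,"z":-0.005,"wx":0,"wy":0,"wz":0},
    {"grip":0,"x":0,"y":0,"z":-0.004,"wx":0,"wy":0,"wz":0},
    {"grip":0,"x":0,"y":0,"z":0,"wx":0,"wy":0,"wz":0}
  ]
}}

```text
t: 15.38
ee_pos: [0.4947, -0.1285, 0.1729]
tool_rot: [0.685, 0.729, -0.0, 0.002]
wrist_force: [0.4, -0.8, 0.3]
finger_gap: 0.055
grasp_force: 33.6
```

Call:
{"api": "jog_arm", "payload": {
  "targets": [
    {"grip":0,"x":0,"y":0.018,"z":0,"wx":0,"wy":0,"wz":0},
    {"grip":0,"x":0,"y":0.018,"z":0,"wx":0,"wy":0,"wz":0},
    {"grip":0,"x":0,"y":0.018,"z":0,"wx":0,"wy":0,"wz":0},
    {"grip":0,"x":0,"y":0.018,"z":0,"wx":0,"wy":0,"wz":0},
    {"grip":0,"x":0,"y":0.018,"z":0,"wx":0,"wy":0,"wz":0}
  ]
}}

```text
t: 16.0
ee_pos: [0.5859, -0.1227, 0.1724]
tool_rot: [0.685, 0.729, -0.0, 0.002]
wrist_force: [-0.2, -0.6, -0.9]
finger_gap: 0.052
grasp_force: 33.5
```

Call:
{"api": "jog_arm", "payload": {
  "targets": [
    {"grip":0,"x":0,"y":0.01,"z":0,"wx":0,"wy":0,"wz":0},
    {"grip":0,"x":0,"y":0,"z":0,"wx":0,"wy":0,"wz":0},
    {"grip":0,"x":0,"y":0,"z":-0.04,"wx":0,"wy":0,"wz":0},
    {"grip":0,"x":0,"y":0,"z":-0.05,"wx":0,"wy":0,"wz":0},
    {"grip":0,"x":0,"y":0,"z":-0.05,"wx":0,"wy":0,"wz":0}
  ]
}}

```text
t: 16.62
ee_pos: [0.593, -0.1218, 0.3142]
tool_rot: [0.685, 0.728, -0.001, 0.002]
wrist_force: [0.5, -1.6, -1.1]
finger_gap: 0.048
grasp_force: 33.5
```

Run:
```python
from h import *
p,R=pose(); zt=.084
p1,R1=place(0,zt,.03,.09); print(p,p1); rows(p,R,p1,R1)
print("down");p2,_=place(0,zt,.005,.006); rows(p1,R1,p2,R1,.024)
```

```text
[ 0.59297957 -0.12175955  0.31415593] [0.52258119 0.22874293 0.23695928]
{'x': 0.0443, 'y': -0.0061, 'z': 0.0095, 'wx': -0.074, 'wy': -0.008, 'wz': 0.028}
{'x': 0.0442, 'y': -0.008, 'z': 0.0086, 'wx': -0.074, 'wy': -0.008, 'wz': 0.028}
{'x': 0.044, 'y': -0.0099, 'z': 0.0076, 'wx': -0.074, 'wy': -0.008, 'wz': 0.028}
{'x': 0.0438, 'y': -0.0116, 'z': 0.0064, 'wx': -0.074, 'wy': -0.008, 'wz': 0.028}
{'x': 0.0435, 'y': -0.0132, 'z': 0.0051, 'wx': -0.074, 'wy': -0.008, 'wz': 0.028}
{'x': 0.0431, 'y': -0.0148, 'z': 0.0037, 'wx': -0.074, 'wy': -0.008, 'wz': 0.028}
{'x': 0.0427, 'y': -0.0162, 'z': 0.0022, 'wx': -0.074, 'wy': -0.008, 'wz': 0.028}
{'x': 0.0422, 'y': -0.0175, 'z': 0.0006, 'wx': -0.074, 'wy': -0.008, 'wz': 0.028}
down
{'y': -0.0063, 'z': 0.021}
{'y': -0.0063, 'z': 0.021}
{'y': -0.0063, 'z': 0.021}
{'y': -0.0063, 'z': 0.021}
```

Call:
{"api": "jog_arm", "payload": {
  "targets": [
    {"grip":0,"x":0.044,"y":-0.006,"z":0.0095,"wx":-0.074,"wy":-0.008,"wz":0.028},
    {"grip":0,"x":0.044,"y":-0.008,"z":0.0085,"wx":-0.074,"wy":-0.008,"wz":0.028},
    {"grip":0,"x":0.044,"y":-0.01,"z":0.0075,"wx":-0.074,"wy":-0.008,"wz":0.028},
    {"grip":0,"x":0.044,"y":-0.0115,"z":0.0065,"wx":-0.074,"wy":-0.008,"wz":0.028},
    {"grip":0,"x":0.0435,"y":-0.013,"z":0.005,"wx":-0.074,"wy":-0.008,"wz":0.028}
  ]
}}

```text
t: 17.25
ee_pos: [0.5489, 0.0979, 0.2649]
tool_rot: [0.722, 0.666, 0.121, 0.143]
wrist_force: [1.2, -0.4, 0.1]
finger_gap: 0.045
grasp_force: 33.6
```

Call:
{"api": "jog_arm", "payload": {
  "targets": [
    {"grip":0,"x":0.043,"y":-0.015,"z":0.0035,"wx":-0.074,"wy":-0.008,"wz":0.028},
    {"grip":0,"x":0.0425,"y":-0.016,"z":0.002,"wx":-0.074,"wy":-0.008,"wz":0.028},
    {"grip":0,"x":0.042,"y":-0.0175,"z":0.0005,"wx":-0.074,"wy":-0.008,"wz":0.028},
    {"grip":0,"x":0,"y":0,"z":0,"wx":0,"wy":0,"wz":0},
    {"grip":0,"x":0,"y":0,"z":0,"wx":0,"wy":0,"wz":0}
  ]
}}

```text
t: 17.88
ee_pos: [0.5241, 0.223, 0.2377]
tool_rot: [0.73, 0.618, 0.187, 0.222]
wrist_force: [-0.4, -0.4, -0.1]
finger_gap: 0.051
grasp_force: 33.6
```

Run:
```python
from h import *
p,R=pose(); zt=.084
p2,R2=place(0,zt,.005,.006); rows(p,R,p2,R2,.024);bstat(zt)
eyes([(.062,E2,.0041)])
```

```text
{'x': 0.0014, 'y': -0.0066, 'z': 0.0209, 'wx': -0.003, 'wz': 0.001}
{'x': 0.0014, 'y': -0.0067, 'z': 0.0209, 'wx': -0.003, 'wz': 0.001}
{'x': 0.0014, 'y': -0.0068, 'z': 0.0208, 'wx': -0.003, 'wz': 0.001}
{'x': 0.0014, 'y': -0.0068, 'z': 0.0208, 'wx': -0.003, 'wz': 0.001}
force board axes [-0.36 -0.45  0.15] plaque origin in board [ 0.0325 -0.0054  0.0892] rot err [-0.     0.011  0.002]
seen [(np.int32(36), [305.8, 99.0]), (np.int32(61), [343.4, 199.0])]
eye [0.6051 0.2963 0.1136] px [311.9  98.8] bead centre [307.3  98.8]
```

Call:
{"api": "jog_arm", "payload": {
  "targets": [
    {"grip":0,"x":0.0014,"y":-0.0067,"z":0.021,"wx":-0.003,"wy":0,"wz":0.001},
    {"grip":0,"x":0.0014,"y":-0.0067,"z":0.021,"wx":-0.003,"wy":0,"wz":0.001},
    {"grip":0,"x":0.0014,"y":-0.0067,"z":0.021,"wx":-0.003,"wy":0,"wz":0.001},
    {"grip":0,"x":0.0014,"y":-0.0067,"z":0.021,"wx":-0.003,"wy":0,"wz":0.001},
    {"grip":0,"x":0,"y":0,"z":0,"wx":0,"wy":0,"wz":0}
  ]
}}

```text
t: 18.55
ee_pos: [0.5502, 0.2222, 0.1516]
tool_rot: [0.732, 0.615, 0.189, 0.226]
wrist_force: [-0.1, 0.2, 0.3]
finger_gap: 0.048
grasp_force: 33.5
```

Call:
{"api": "jog_arm", "payload": {
  "targets": [
    {"grip":0,"x":0,"y":-0.001,"z":0.001,"wx":0,"wy":0,"wz":0},
    {"grip":0,"x":0,"y":-0.001,"z":0.001,"wx":0,"wy":0,"wz":0},
    {"grip":0,"x":0,"y":0,"z":0,"wx":0,"wy":0,"wz":0}
  ]
}}

```text
t: 18.92
ee_pos: [0.5495, 0.2248, 0.1509]
tool_rot: [0.73, 0.615, 0.192, 0.226]
wrist_force: [-1.2, 1.1, -0.2]
finger_gap: 0.051
grasp_force: 33.5
```

```bash
python3 -c "
from h import *
bstat(.084)"
```

```text
force board axes [-1.19  0.92  0.61] plaque origin in board [0.0039 0.0006 0.0036] rot err [ 0.001 -0.002 -0.003]
```

Call:
{"api": "jog_arm", "payload": {
  "targets": [
    {"grip":0,"x":0,"y":-0.001,"z":0.001,"wx":0,"wy":0,"wz":0},
    {"grip":0,"x":0,"y":-0.001,"z":0.001,"wx":0,"wy":0,"wz":0},
    {"grip":0,"x":0,"y":0,"z":0,"wx":0,"wy":0,"wz":0}
  ]
}}

```text
t: 19.3
ee_pos: [0.5488, 0.2251, 0.1474]
tool_rot: [0.73, 0.616, 0.192, 0.226]
wrist_force: [-0.4, -0.2, 1.1]
finger_gap: 0.05
grasp_force: 33.8
```

Call:
{"api": "jog_arm", "payload": {
  "targets": [
    {"grip":0,"x":0,"y":-0.001,"z":0.001,"wx":0,"wy":0,"wz":0},
    {"grip":0,"x":0,"y":0,"z":0,"wx":0,"wy":0,"wz":0}
  ]
}}

```text
t: 19.55
ee_pos: [0.5488, 0.2253, 0.1473]
tool_rot: [0.73, 0.615, 0.192, 0.226]
wrist_force: [-5.4, 0.1, 7.8]
finger_gap: 0.049
grasp_force: 35.0
```

```bash
python3 -c "
from h import *
bstat(.084)"
```

```text
force board axes [-0.   -0.78  9.49] plaque origin in board [0.0012 0.001  0.001 ] rot err [ 0.001 -0.003 -0.002]
```

Call:
{"api": "jog_arm", "payload": {
  "targets": [
    {"grip":0,"x":0,"y":-0.001,"z":-0.0005,"wx":0,"wy":0,"wz":0},
    {"grip":0,"x":0,"y":0,"z":0,"wx":0,"wy":0,"wz":0}
  ]
}}

```text
t: 19.8
ee_pos: [0.548, 0.2255, 0.1468]
tool_rot: [0.73, 0.616, 0.192, 0.226]
wrist_force: [-3.7, 0.3, 5.4]
finger_gap: 0.05
grasp_force: 34.7
```

```bash
python3 -c "
from h import *
bstat(.084)"
```

```text
force board axes [-0.03 -0.36  6.58] plaque origin in board [0.0002 0.0011 0.0011] rot err [ 0.001 -0.003 -0.002]
```

Call:
{"api": "jog_arm", "payload": {
  "targets": [
    {"grip":0,"x":0,"y":-0.001,"z":-0.0003,"wx":0,"wy":0,"wz":0},
    {"grip":0,"x":0,"y":0,"z":0,"wx":0,"wy":0,"wz":0}
  ]
}}

```text
t: 20.05
ee_pos: [0.5471, 0.2257, 0.1461]
tool_rot: [0.73, 0.616, 0.192, 0.226]
wrist_force: [-2.4, 0.5, 6.2]
finger_gap: 0.055
grasp_force: 34.5
```

```bash
python3 -c "
from h import *
bstat(.084)"
```

```text
force board axes [1.48 0.09 6.5 ] plaque origin in board [-0.001   0.0011  0.0011] rot err [ 0.001 -0.002 -0.002]
```

Call:
{"api": "jog_arm", "payload": {
  "targets": [
    {"grip":0.1,"x":0,"y":0,"z":0,"wx":0,"wy":0,"wz":0},
    {"grip":0.2,"x":0,"y":0,"z":0,"wx":0,"wy":0,"wz":0},
    {"grip":0.4,"x":0,"y":0,"z":0,"wx":0,"wy":0,"wz":0},
    {"grip":0.4,"x":0,"y":0,"z":0,"wx":0,"wy":0,"wz":0}
  ]
}}

```text
t: 20.55
ee_pos: [0.5464, 0.2252, 0.1451]
tool_rot: [0.73, 0.616, 0.191, 0.226]
wrist_force: [-0.4, 0.4, -0.4]
finger_gap: 0.402
grasp_force: 0.0
```

Call:
{"api": "jog_arm", "payload": {
  "targets": [
    {"grip":0.4,"x":0,"y":0,"z":-0.02,"wx":0,"wy":0,"wz":0},
    {"grip":0.5,"x":0,"y":0,"z":-0.03,"wx":0,"wy":0,"wz":0},
    {"grip":0.5,"x":0,"y":0,"z":-0.04,"wx":0,"wy":0,"wz":0},
    {"grip":0.5,"x":0,"y":0,"z":-0.04,"wx":0,"wy":0,"wz":0},
    {"grip":0.5,"x":0,"y":0,"z":0,"wx":0,"wy":0,"wz":0}
  ]
}}

```text
t: 21.18
ee_pos: [0.4743, 0.2388, 0.2559]
tool_rot: [0.73, 0.615, 0.195, 0.226]
wrist_force: [0.1, 0.4, 0.3]
finger_gap: 0.501
grasp_force: 0.0
```

Call:
{"api": "jog_arm", "payload": {
  "targets": [
    {"grip":0.5,"x":0,"y":0,"z":0,"wx":0,"wy":0,"wz":0},
    {"grip":0.5,"x":0,"y":0,"z":0,"wx":0,"wy":0,"wz":0}
  ]
}}

```text
t: 21.42
ee_pos: [0.4739, 0.2369, 0.251]
tool_rot: [0.731, 0.616, 0.19, 0.226]
wrist_force: [0.1, -0.5, 0.3]
finger_gap: 0.502
grasp_force: 0.0
```

Run:
```python
from h import *
im,P=eyes([(.062,E2,.0041),(.0,E3,.0037)]);cv2.imwrite("pics/w8.png",im)
p,R=pose();y=.061;R1=tool([0,0,-1],[np.cos(y),np.sin(y),0]);rows(p,R,[.4965,-.1975,.26],R1,.05)
```

```text
seen [(np.int32(27), [341.3, 105.2]), (np.int32(26), [338.6, 163.5])]
eye [0.6051 0.2963 0.1136] px [346.2 105.1] bead centre [342.2 105.1]
eye [0.595  0.2325 0.109 ] px [343.6 165.7] bead centre [340.1 165.7]
{'x': -0.0471, 'y': 0.0094, 'z': 0.0052, 'wx': 0.066, 'wy': 0.008, 'wz': -0.025}
{'x': -0.0474, 'y': 0.0085, 'z': 0.0043, 'wx': 0.066, 'wy': 0.008, 'wz': -0.025}
{'x': -0.0476, 'y': 0.0076, 'z': 0.0034, 'wx': 0.066, 'wy': 0.008, 'wz': -0.025}
{'x': -0.0478, 'y': 0.0066, 'z': 0.0025, 'wx': 0.066, 'wy': 0.008, 'wz': -0.025}
{'x': -0.048, 'y': 0.0055, 'z': 0.0017, 'wx': 0.066, 'wy': 0.008, 'wz': -0.025}
{'x': -0.0481, 'y': 0.0044, 'z': 0.001, 'wx': 0.066, 'wy': 0.008, 'wz': -0.025}
{'x': -0.0482, 'y': 0.0032, 'z': 0.0004, 'wx': 0.066, 'wy': 0.008, 'wz': -0.025}
{'x': -0.0483, 'y': 0.002, 'z': -0.0001, 'wx': 0.066, 'wy': 0.008, 'wz': -0.025}
{'x': -0.0483, 'y': 0.0008, 'z': -0.0006, 'wx': 0.066, 'wy': 0.008, 'wz': -0.025}
```

Call:
{"api": "jog_arm", "payload": {
  "targets": [
    {"grip":0.5,"x":-0.047,"y":0.0095,"z":0.005,"wx":0.066,"wy":0.008,"wz":-0.025},
    {"grip":0.5,"x":-0.0475,"y":0.0085,"z":0.0045,"wx":0.066,"wy":0.008,"wz":-0.025},
    {"grip":0.5,"x":-0.0475,"y":0.0075,"z":0.0035,"wx":0.066,"wy":0.008,"wz":-0.025},
    {"grip":0.5,"x":-0.048,"y":0.0065,"z":0.0025,"wx":0.066,"wy":0.008,"wz":-0.025},
    {"grip":0.5,"x":-0.048,"y":0.0055,"z":0.0015,"wx":0.066,"wy":0.008,"wz":-0.025}
  ]
}}

```text
t: 22.1
ee_pos: [0.4862, -0.0029, 0.2567]
tool_rot: [0.715, 0.686, 0.088, 0.103]
wrist_force: [-0.2, -0.2, -0.8]
finger_gap: 0.501
grasp_force: 0.0
```

Call:
{"api": "jog_arm", "payload": {
  "targets": [
    {"grip":0.5,"x":-0.048,"y":0.0045,"z":0.001,"wx":0.066,"wy":0.008,"wz":-0.025},
    {"grip":0.5,"x":-0.048,"y":0.003,"z":0.0005,"wx":0.066,"wy":0.008,"wz":-0.025},
    {"grip":0.5,"x":-0.0485,"y":0.002,"z":0,"wx":0.066,"wy":0.008,"wz":-0.025},
    {"grip":0.5,"x":-0.0485,"y":0.001,"z":-0.0005,"wx":0.066,"wy":0.008,"wz":-0.025},
    {"grip":0.5,"x":0,"y":0,"z":0,"wx":0,"wy":0,"wz":0}
  ]
}}

```text
t: 22.72
ee_pos: [0.4974, -0.198, 0.2586]
tool_rot: [0.687, 0.727, 0.003, 0.002]
wrist_force: [-0.5, 1.2, -1.0]
finger_gap: 0.501
grasp_force: 0.0
```

Call:
{"api": "jog_arm", "payload": {
  "targets": [
    {"grip":0.5,"x":0,"y":0,"z":0,"wx":0,"wy":0,"wz":0},
    {"grip":0.5,"x":0,"y":0,"z":0,"wx":0,"wy":0,"wz":0}
  ]
}}

```text
t: 22.98
ee_pos: [0.4957, -0.1927, 0.2604]
tool_rot: [0.685, 0.729, 0.004, 0.002]
wrist_force: [-0.1, 0.3, 1.2]
finger_gap: 0.5
grasp_force: 0.0
```

```bash
python3 tab.py .4965 -.1975 135
```

```text
[321, 170, 6, 73, 265] [323.4 202.1] cast [ 0.4945 -0.1843] ends y [np.float64(-0.1598), np.float64(-0.2169)]
pred 324.99206890751424 219.05823843429673
[ 0.49578784 -0.19266763  0.26074078]
{'x': -0.0051, 'y': -0.0005, 'z': 0.1037, 'wx': 0.009, 'wy': -0.002, 'wz': 0.001}
```

Call:
{"api": "jog_arm", "payload": {
  "targets": [
    {"grip":0.5,"x":-0.0045,"y":-0.0007,"z":0.035,"wx":0.009,"wy":-0.002,"wz":0.001},
    {"grip":0.5,"x":0,"y":0,"z":0.035,"wx":0,"wy":0,"wz":0},
    {"grip":0.5,"x":0,"y":0,"z":0.02,"wx":0,"wy":0,"wz":0},
    {"grip":0.5,"x":0,"y":0,"z":0.013,"wx":0,"wy":0,"wz":0},
    {"grip":0.5,"x":0,"y":0,"z":0,"wx":0,"wy":0,"wz":0}
  ]
}}

```text
t: 23.65
ee_pos: [0.4957, -0.1975, 0.1574]
tool_rot: [0.685, 0.728, -0.0, -0.001]
wrist_force: [-0.9, -0.2, 0.7]
finger_gap: 0.498
grasp_force: 0.0
```

Call:
{"api": "jog_arm", "payload": {
  "targets": [
    {"grip":0.25,"x":0,"y":0,"z":0,"wx":0,"wy":0,"wz":0},
    {"grip":0.15,"x":0,"y":0,"z":0,"wx":0,"wy":0,"wz":0},
    {"grip":0,"x":0,"y":0,"z":0,"wx":0,"wy":0,"wz":0},
    {"grip":0,"x":0,"y":0,"z":0,"wx":0,"wy":0,"wz":0},
    {"grip":0,"x":0,"y":0,"z":0,"wx":0,"wy":0,"wz":0}
  ]
}}

```text
t: 24.28
ee_pos: [0.4965, -0.1985, 0.1583]
tool_rot: [0.686, 0.728, -0.0, 0.001]
wrist_force: [-0.9, 0.8, 4.6]
finger_gap: 0.054
grasp_force: 34.3
```

Call:
{"api": "jog_arm", "payload": {
  "targets": [
    {"grip":0,"x":0,"y":0,"z":-0.005,"wx":0,"wy":0,"wz":0},
    {"grip":0,"x":0,"y":0,"z":-0.005,"wx":0,"wy":0,"wz":0},
    {"grip":0,"x":0,"y":0,"z":-0.004,"wx":0,"wy":0,"wz":0},
    {"grip":0,"x":0,"y":0,"z":0,"wx":0,"wy":0,"wz":0}
  ]
}}

```text
t: 24.78
ee_pos: [0.4963, -0.1984, 0.172]
tool_rot: [0.686, 0.728, -0.0, 0.0]
wrist_force: [-0.1, 1.2, -0.8]
finger_gap: 0.049
grasp_force: 33.7
```

Call:
{"api": "jog_arm", "payload": {
  "targets": [
    {"grip":0,"x":0,"y":0.018,"z":0,"wx":0,"wy":0,"wz":0},
    {"grip":0,"x":0,"y":0.018,"z":0,"wx":0,"wy":0,"wz":0},
    {"grip":0,"x":0,"y":0.018,"z":0,"wx":0,"wy":0,"wz":0},
    {"grip":0,"x":0,"y":0.018,"z":0,"wx":0,"wy":0,"wz":0},
    {"grip":0,"x":0,"y":0.018,"z":0,"wx":0,"wy":0,"wz":0}
  ]
}}

```text
t: 25.4
ee_pos: [0.5875, -0.1927, 0.1714]
tool_rot: [0.686, 0.728, -0.0, -0.0]
wrist_force: [0.4, -0.5, -0.2]
finger_gap: 0.053
grasp_force: 33.6
```

Call:
{"api": "jog_arm", "payload": {
  "targets": [
    {"grip":0,"x":0,"y":0.01,"z":0,"wx":0,"wy":0,"wz":0},
    {"grip":0,"x":0,"y":0,"z":0,"wx":0,"wy":0,"wz":0},
    {"grip":0,"x":0,"y":0,"z":-0.04,"wx":0,"wy":0,"wz":0},
    {"grip":0,"x":0,"y":0,"z":-0.05,"wx":0,"wy":0,"wz":0},
    {"grip":0,"x":0,"y":0,"z":-0.05,"wx":0,"wy":0,"wz":0}
  ]
}}

```text
t: 26.02
ee_pos: [0.595, -0.1922, 0.3131]
tool_rot: [0.686, 0.728, -0.0, -0.0]
wrist_force: [0.8, 0.2, 0.5]
finger_gap: 0.047
grasp_force: 33.6
```

Run:
```python
from h import *
p,R=pose(); zt=.0753
p1,R1=place(-.058,zt,.03,.09); print(p,p1); rows(p,R,p1,R1)
```

```text
[ 0.5950176  -0.19223034  0.31307995] [0.51772619 0.1707381  0.22977886]
{'x': 0.0459, 'y': -0.0069, 'z': 0.0104, 'wx': -0.075, 'wy': -0.009, 'wz': 0.028}
{'x': 0.0457, 'y': -0.0089, 'z': 0.0094, 'wx': -0.075, 'wy': -0.009, 'wz': 0.028}
{'x': 0.0455, 'y': -0.0109, 'z': 0.0083, 'wx': -0.075, 'wy': -0.009, 'wz': 0.028}
{'x': 0.0453, 'y': -0.0127, 'z': 0.007, 'wx': -0.075, 'wy': -0.009, 'wz': 0.028}
{'x': 0.045, 'y': -0.0144, 'z': 0.0056, 'wx': -0.075, 'wy': -0.009, 'wz': 0.028}
{'x': 0.0446, 'y': -0.016, 'z': 0.0041, 'wx': -0.075, 'wy': -0.009, 'wz': 0.028}
{'x': 0.0441, 'y': -0.0175, 'z': 0.0025, 'wx': -0.075, 'wy': -0.009, 'wz': 0.028}
{'x': 0.0437, 'y': -0.0188, 'z': 0.0008, 'wx': -0.075, 'wy': -0.009, 'wz': 0.028}
```

Call:
{"api": "jog_arm", "payload": {
  "targets": [
    {"grip":0,"x":0.046,"y":-0.007,"z":0.0105,"wx":-0.075,"wy":-0.009,"wz":0.028},
    {"grip":0,"x":0.0457,"y":-0.009,"z":0.0095,"wx":-0.075,"wy":-0.009,"wz":0.028},
    {"grip":0,"x":0.0455,"y":-0.011,"z":0.008,"wx":-0.075,"wy":-0.009,"wz":0.028},
    {"grip":0,"x":0.0453,"y":-0.0127,"z":0.007,"wx":-0.075,"wy":-0.009,"wz":0.028},
    {"grip":0,"x":0.045,"y":-0.0145,"z":0.0055,"wx":-0.075,"wy":-0.009,"wz":0.028}
  ]
}}

```text
t: 26.65
ee_pos: [0.546, 0.0355, 0.2596]
tool_rot: [0.723, 0.665, 0.121, 0.145]
wrist_force: [1.4, 0.2, -0.1]
finger_gap: 0.049
grasp_force: 33.7
```

Call:
{"api": "jog_arm", "payload": {
  "targets": [
    {"grip":0,"x":0.0446,"y":-0.016,"z":0.004,"wx":-0.075,"wy":-0.009,"wz":0.028},
    {"grip":0,"x":0.044,"y":-0.0175,"z":0.0025,"wx":-0.075,"wy":-0.009,"wz":0.028},
    {"grip":0,"x":0.0437,"y":-0.019,"z":0.001,"wx":-0.075,"wy":-0.009,"wz":0.028},
    {"grip":0,"x":0,"y":0,"z":0,"wx":0,"wy":0,"wz":0},
    {"grip":0,"x":0,"y":0,"z":0,"wx":0,"wy":0,"wz":0}
  ]
}}

```text
t: 27.28
ee_pos: [0.5212, 0.1581, 0.2302]
tool_rot: [0.731, 0.619, 0.182, 0.222]
wrist_force: [1.3, -0.5, -0.1]
finger_gap: 0.05
grasp_force: 33.7
```

Call:
{"api": "jog_arm", "payload": {
  "targets": [
    {"grip":0,"x":0,"y":0,"z":0,"wx":0,"wy":0,"wz":0},
    {"grip":0,"x":0,"y":0,"z":0,"wx":0,"wy":0,"wz":0}
  ]
}}

```text
t: 27.52
ee_pos: [0.5221, 0.1571, 0.2303]
tool_rot: [0.732, 0.618, 0.182, 0.223]
wrist_force: [0.1, 0.1, -0.4]
finger_gap: 0.051
grasp_force: 33.7
```

Run:
```python
from h import *
p,R=pose(); zt=.0753
p2,R2=place(-.058,zt,.004,.005); rows(p,R,p2,R2,.024);bstat(zt)
eyes([(.062,E2,.0041),(.002,E3,.0037)])
```

```text
{'x': 0.0034, 'y': -0.0076, 'z': 0.0205, 'wx': -0.004, 'wy': 0.002, 'wz': 0.0}
{'x': 0.0033, 'y': -0.0077, 'z': 0.0205, 'wx': -0.004, 'wy': 0.002, 'wz': 0.0}
{'x': 0.0033, 'y': -0.0078, 'z': 0.0205, 'wx': -0.004, 'wy': 0.002, 'wz': 0.0}
{'x': 0.0032, 'y': -0.0079, 'z': 0.0205, 'wx': -0.004, 'wy': 0.002, 'wz': 0.0}
force board axes [-0.18  0.11 -0.4 ] plaque origin in board [ 0.0358 -0.0708  0.0867] rot err [-0.009  0.017  0.002]
seen [(np.int32(35), [301.9, 24.4]), (np.int32(32), [299.8, 93.3]), (np.int32(53), [341.2, 205.2])]
eye [0.6051 0.2963 0.1136] px [308.2  24.5] bead centre [303.4  24.7]
eye [0.5954 0.2345 0.109 ] px [306.1  94.2] bead centre [301.9  94.2]
```

Call:
{"api": "jog_arm", "payload": {
  "targets": [
    {"grip":0,"x":0.0033,"y":-0.0077,"z":0.0205,"wx":-0.004,"wy":0.002,"wz":0},
    {"grip":0,"x":0.0033,"y":-0.0077,"z":0.0205,"wx":-0.004,"wy":0.002,"wz":0},
    {"grip":0,"x":0.0033,"y":-0.0078,"z":0.0205,"wx":-0.004,"wy":0.002,"wz":0},
    {"grip":0,"x":0.0033,"y":-0.0078,"z":0.0205,"wx":-0.004,"wy":0.002,"wz":0},
    {"grip":0,"x":0,"y":0,"z":0,"wx":0,"wy":0,"wz":0}
  ]
}}

```text
t: 28.2
ee_pos: [0.5424, 0.1665, 0.1425]
tool_rot: [0.729, 0.618, 0.188, 0.225]
wrist_force: [-0.1, -0.1, -0.4]
finger_gap: 0.051
grasp_force: 33.7
```

Call:
{"api": "jog_arm", "payload": {
  "targets": [
    {"grip":0,"x":0,"y":-0.001,"z":0.001,"wx":0,"wy":0,"wz":0},
    {"grip":0,"x":0,"y":-0.001,"z":0.0005,"wx":0,"wy":0,"wz":0},
    {"grip":0,"x":0,"y":0,"z":0,"wx":0,"wy":0,"wz":0},
    {"grip":0,"x":0,"y":0,"z":0,"wx":0,"wy":0,"wz":0}
  ]
}}

```text
t: 28.7
ee_pos: [0.5423, 0.1678, 0.1425]
tool_rot: [0.729, 0.618, 0.19, 0.226]
wrist_force: [0.2, 0.4, -0.8]
finger_gap: 0.045
grasp_force: 33.7
```

```bash
python3 -c "
from h import *
bstat(.0753)"
```

```text
force board axes [-0.39  0.46 -0.76] plaque origin in board [ 0.0011 -0.0568  0.0041] rot err [0.001 0.001 0.004]
```

Call:
{"api": "jog_arm", "payload": {
  "targets": [
    {"grip":0,"x":0,"y":0,"z":0.001,"wx":0,"wy":0,"wz":0},
    {"grip":0,"x":0,"y":0,"z":0.001,"wx":0,"wy":0,"wz":0},
    {"grip":0,"x":0,"y":0,"z":0.0005,"wx":0,"wy":0,"wz":0},
    {"grip":0,"x":0,"y":0,"z":0,"wx":0,"wy":0,"wz":0}
  ]
}}

```text
t: 29.2
ee_pos: [0.5435, 0.1675, 0.14]
tool_rot: [0.729, 0.618, 0.19, 0.226]
wrist_force: [-1.1, 0.3, 0.9]
finger_gap: 0.054
grasp_force: 34.0
```

Call:
{"api": "jog_arm", "payload": {
  "targets": [
    {"grip":0,"x":0,"y":-0.0005,"z":0.0005,"wx":0,"wy":0,"wz":0},
    {"grip":0,"x":0,"y":0,"z":0,"wx":0,"wy":0,"wz":0}
  ]
}}

```text
t: 29.45
ee_pos: [0.5435, 0.1676, 0.1398]
tool_rot: [0.729, 0.618, 0.19, 0.226]
wrist_force: [-4.0, 0.8, 5.7]
finger_gap: 0.052
grasp_force: 34.8
```

```bash
python3 -c "
from h import *
bstat(.0753)"
```

```text
force board axes [-0.14  0.09  7.04] plaque origin in board [ 0.0006 -0.0568  0.0012] rot err [0.001 0.    0.004]
```

Ledge contact; now press to the face and release.

Call:
{"api": "jog_arm", "payload": {
  "targets": [
    {"grip":0,"x":0,"y":-0.001,"z":-0.0003,"wx":0,"wy":0,"wz":0},
    {"grip":0,"x":0,"y":-0.0007,"z":0,"wx":0,"wy":0,"wz":0},
    {"grip":0,"x":0,"y":0,"z":0,"wx":0,"wy":0,"wz":0}
  ]
}}

```text
t: 29.82
ee_pos: [0.5425, 0.168, 0.1392]
tool_rot: [0.728, 0.618, 0.191, 0.226]
wrist_force: [-1.4, 0.0, 4.9]
finger_gap: 0.051
grasp_force: 34.4
```

```bash
python3 -c "
from h import *
bstat(.0753)"
```

```text
force board axes [ 1.67 -0.19  4.82] plaque origin in board [-0.0007 -0.0566  0.0012] rot err [0.001 0.    0.004]
```

Call:
{"api": "jog_arm", "payload": {
  "targets": [
    {"grip":0.1,"x":0,"y":0,"z":0,"wx":0,"wy":0,"wz":0},
    {"grip":0.2,"x":0,"y":0,"z":0,"wx":0,"wy":0,"wz":0},
    {"grip":0.4,"x":0,"y":0,"z":0,"wx":0,"wy":0,"wz":0},
    {"grip":0.4,"x":0,"y":0,"z":0,"wx":0,"wy":0,"wz":0}
  ]
}}

```text
t: 30.32
ee_pos: [0.5417, 0.1677, 0.1382]
tool_rot: [0.729, 0.618, 0.19, 0.225]
wrist_force: [-0.7, 0.6, 0.1]
finger_gap: 0.402
grasp_force: 0.0
```

Call:
{"api": "jog_arm", "payload": {
  "targets": [
    {"grip":0.4,"x":0,"y":0,"z":-0.02,"wx":0,"wy":0,"wz":0},
    {"grip":0.5,"x":0,"y":0,"z":-0.03,"wx":0,"wy":0,"wz":0},
    {"grip":0.5,"x":0,"y":0,"z":-0.04,"wx":0,"wy":0,"wz":0},
    {"grip":0.5,"x":0,"y":0,"z":-0.05,"wx":0,"wy":0,"wz":0},
    {"grip":0.5,"x":0,"y":0,"z":0,"wx":0,"wy":0,"wz":0}
  ]
}}

```text
t: 30.95
ee_pos: [0.4644, 0.1822, 0.2582]
tool_rot: [0.728, 0.618, 0.194, 0.226]
wrist_force: [-0.5, -0.1, -0.3]
finger_gap: 0.5
grasp_force: 0.0
```

Call:
{"api": "jog_arm", "payload": {
  "targets": [
    {"grip":0.5,"x":0,"y":0,"z":0,"wx":0,"wy":0,"wz":0},
    {"grip":0.5,"x":0,"y":0,"z":0,"wx":0,"wy":0,"wz":0}
  ]
}}

```text
t: 31.2
ee_pos: [0.4638, 0.1804, 0.2525]
tool_rot: [0.729, 0.618, 0.188, 0.225]
wrist_force: [-0.2, 0.1, -0.8]
finger_gap: 0.502
grasp_force: 0.0
```

Run:
```python
from h import *
im,P=eyes([(.062,E2,.0041),(.0025,E3,.0037),(-.0567,E4,.0033)]);cv2.imwrite("pics/w9.png",im)
p,R=pose();print(p,telemetry.get_obs()["joint_pos"].round(2))
t=imaging.read_camera("top");cv2.imwrite("pics/top1.png",t)
g=cv2.cvtColor(t,cv2.COLOR_BGR2GRAY)
for nm,(x,y) in dict(pot=(361,161),lid=(304,174)).items():
    c=cv2.HoughCircles(cv2.medianBlur(cv2.resize(g[y-40:y+40,x-45:x+45],None,fx=4,fy=4,interpolation=cv2.INTER_CUBIC),5),cv2.HOUGH_GRADIENT,1,100,param1=60,param2=18,minRadius=45,maxRadius=70)
    if c is not None: print(nm,[(x-45+q[0]/4,y-40+q[1]/4,q[2]/4,cast("top",x-45+q[0]/4,y-40+q[1]/4,.045 if nm=="pot" else .012)[:2].round(4)) for q in c[0]])
# go above hole1 with tool down
rows(p,R,[.463,.003,.27],tool([0,0,-1],[0,-1,0]) if 0 else tool([0,0,-1],[np.cos(.061),np.sin(.061),0]),.05)
```

```text
seen [(np.int32(23), [342.1, 51.1]), (np.int32(26), [339.4, 109.3]), (np.int32(21), [337.0, 165.6])]
eye [0.6051 0.2963 0.1136] px [347.1  51.3] bead centre [343.1  51.2]
eye [0.5955 0.2349 0.109 ] px [344.5 109.8] bead centre [340.9 109.7]
eye [0.5858 0.1739 0.1043] px [341.5 166.6] bead centre [338.5 166.5]
[0.46387268 0.18041201 0.25254302] [ 0.48 -0.06  2.01 -0.51  0.77  0.94]
pot [(np.float32(362.125), np.float32(165.875), np.float32(12.7), array([ 0.6996, -0.0719]))]
lid [(np.float32(304.875), np.float32(176.625), np.float32(14.225), array([0.6835, 0.0674]))]
{'x': -0.0438, 'y': 0.0082, 'z': 0.0005, 'wx': 0.148, 'wy': 0.018, 'wz': -0.055}
{'x': -0.0442, 'y': 0.0057, 'z': -0.0013, 'wx': 0.148, 'wy': 0.018, 'wz': -0.055}
{'x': -0.0444, 'y': 0.003, 'z': -0.0028, 'wx': 0.148, 'wy': 0.018, 'wz': -0.055}
{'x': -0.0444, 'y': 0.0001, 'z': -0.0038, 'wx': 0.148, 'wy': 0.018, 'wz': -0.055}
```

Call:
{"api": "jog_arm", "payload": {
  "targets": [
    {"grip":0.5,"x":-0.044,"y":0.008,"z":0.0005,"wx":0.148,"wy":0.018,"wz":-0.055},
    {"grip":0.5,"x":-0.044,"y":0.0055,"z":-0.001,"wx":0.148,"wy":0.018,"wz":-0.055},
    {"grip":0.5,"x":-0.0444,"y":0.003,"z":-0.003,"wx":0.148,"wy":0.018,"wz":-0.055},
    {"grip":0.5,"x":-0.0444,"y":0,"z":-0.004,"wx":0.148,"wy":0.018,"wz":-0.055},
    {"grip":0.5,"x":0,"y":0,"z":0,"wx":0,"wy":0,"wz":0}
  ]
}}

```text
t: 31.92
ee_pos: [0.46, 0.0235, 0.2679]
tool_rot: [0.705, 0.708, 0.022, 0.043]
wrist_force: [-0.9, 0.7, -0.8]
finger_gap: 0.499
grasp_force: 0.0
```

Call:
{"api": "jog_arm", "payload": {
  "targets": [
    {"grip":0.5,"x":0,"y":0,"z":0,"wx":0,"wy":0,"wz":0},
    {"grip":0.5,"x":0,"y":0,"z":0,"wx":0,"wy":0,"wz":0},
    {"grip":0.5,"x":0,"y":0,"z":0,"wx":0,"wy":0,"wz":0}
  ]
}}

```text
t: 32.3
ee_pos: [0.4561, 0.029, 0.268]
tool_rot: [0.701, 0.711, 0.023, 0.043]
wrist_force: [-0.4, 0.3, 0.1]
finger_gap: 0.505
grasp_force: 0.0
```

Run:
```python
from h import *
P=imaging.camera_params("wrist");im=imaging.read_camera("wrist");cv2.imwrite("pics/w10.png",im)
p,R=pose();print(p,R.as_matrix().round(3)[:,1])
hs=cv2.cvtColor(im,cv2.COLOR_BGR2HSV)
print("pred top",proj("wrist",np.array([.463,.003,.176]),P),"ring",proj("wrist",np.array([.463,.003,.101]),P))
m=cv2.inRange(hs,(8,40,110),(30,160,255)); n,l,s,c=cv2.connectedComponentsWithStats(m)
for i in range(1,n):
    if s[i][4]>25: print(s[i].tolist(),c[i].round(1))
cv2.imwrite("pics/w10c.png",cv2.resize(im[120:320,230:430],(700,700),interpolation=cv2.INTER_CUBIC))
```

```text
[0.45619359 0.02888358 0.2681901 ] [0.996 0.015 0.093]
pred top (np.float64(322.8076241552818), np.float64(233.6253910126605)) ring (np.float64(316.66798071341606), np.float64(204.042074266872))
[313, 0, 105, 138, 9909] [364.2  62.1]
[408, 0, 47, 145, 2643] [431.8  77.7]
[415, 41, 7, 17, 75] [417.5  48.4]
[313, 200, 17, 37, 379] [319.9 219.1]
[475, 294, 15, 11, 75] [483.3 297.7]
```

Run:
```python
from h import *
P=imaging.camera_params("wrist");im=cv2.imread("pics/w10.png")
hs=cv2.cvtColor(im,cv2.COLOR_BGR2HSV);m=cv2.inRange(hs,(8,40,85),(30,175,255))
for v in range(192,246,2):
    r=np.where(m[v,300:345])[0]+300; print(v,(r.min(),r.max()) if len(r) else None, hs[v,r[len(r)//2]] if len(r) else hs[v,320])
for q in [(321,228),(321,230)]: print(cast("wrist",*q,.176,P)[:2])
Q=lambda x,y,z:np.round(proj("wrist",np.array([x,y,z]),P),1)
for x,y in [(.4615,.003),(.4615,.006)]: print([Q(x,y+d,z) for z in (.176,.101) for d in (-.007,.007)])
p,R=pose();rows(p,R,[.462,.005,.24],tool([0,0,-1],[np.cos(.0),np.sin(.0),0]),.02,.04)
```

```text
192 None [ 12 210  51]
194 None [ 11 151  32]
196 None [80 96 16]
198 None [ 14 113  52]
200 (np.int64(314), np.int64(321)) [ 17 121 118]
202 (np.int64(313), np.int64(322)) [ 16 116 121]
204 (np.int64(312), np.int64(323)) [ 17 117 120]
206 (np.int64(312), np.int64(323)) [ 17 122 119]
208 (np.int64(312), np.int64(324)) [ 17 118 121]
210 (np.int64(312), np.int64(325)) [ 17 119 120]
212 (np.int64(312), np.int64(325)) [ 17 119 124]
214 (np.int64(312), np.int64(326)) [ 17 122 125]
216 (np.int64(313), np.int64(327)) [ 18 118 128]
218 (np.int64(313), np.int64(327)) [ 18 122 132]
220 (np.int64(313), np.int64(327)) [ 18 121 133]
222 (np.int64(314), np.int64(340)) [ 18 120 130]
224 (np.int64(314), np.int64(344)) [ 17 118 130]
226 (np.int64(315), np.int64(339)) [ 18 122 117]
228 (np.int64(315), np.int64(344)) [ 15 129  93]
230 (np.int64(306), np.int64(344)) [ 16 119 141]
232 (np.int64(300), np.int64(343)) [ 17 118 140]
234 (np.int64(300), np.int64(344)) [ 18 118 128]
236 (np.int64(300), np.int64(343)) [ 17 118 112]
238 (np.int64(300), np.int64(339)) [ 15 135  98]
240 (np.int64(300), np.int64(343)) [ 15 163  89]
242 (np.int64(300), np.int64(343)) [ 15 165  91]
244 (np.int64(304), np.int64(343)) [ 15 164  92]
[0.46164495 0.00790226]
[0.46166271 0.00611866]
[array([320.7, 241.1]), array([320.8, 225.6]), array([315. , 210.2]), array([315.1, 197.5])]
[array([320.7, 237.9]), array([320.9, 222.2]), array([315. , 207.5]), array([315.1, 194.8])]
{'x': -0.0077, 'y': 0.0009, 'z': 0.0097, 'wx': 0.031, 'wy': 0.009, 'wz': 0.005}
{'x': -0.0078, 'y': 0.0013, 'z': 0.0096, 'wx': 0.031, 'wy': 0.009, 'wz': 0.005}
{'x': -0.0079, 'y': 0.0016, 'z': 0.0095, 'wx': 0.031, 'wy': 0.009, 'wz': 0.005}
```

Call:
{"api": "jog_arm", "payload": {
  "targets": [
    {"grip":0.5,"x":-0.008,"y":0.0013,"z":0.01,"wx":0.031,"wy":0.009,"wz":0.005},
    {"grip":0.5,"x":-0.008,"y":0.0013,"z":0.01,"wx":0.031,"wy":0.009,"wz":0.005},
    {"grip":0.5,"x":-0.008,"y":0.0015,"z":0.01,"wx":0.031,"wy":0.009,"wz":0.005},
    {"grip":0.5,"x":0,"y":0,"z":0,"wx":0,"wy":0,"wz":0},
    {"grip":0.5,"x":0,"y":0,"z":0,"wx":0,"wy":0,"wz":0}
  ]
}}

```text
t: 32.98
ee_pos: [0.463, 0.003, 0.2387]
tool_rot: [0.709, 0.706, -0.0, -0.0]
wrist_force: [-0.7, 0.1, 0.3]
finger_gap: 0.503
grasp_force: 0.0
```

Run:
```python
from h import *
p,R=pose();print(p,telemetry.get_obs()["joint_pos"].round(2));rows(p,R,[.4625,.004,.126],tool([0,0,-1],[1,0,0]),.5,.5)
```

```text
[0.46299323 0.00303852 0.23871319] [-0.14  0.1   1.71 -0.    1.33 -0.14]
{'x': 0.001, 'y': -0.0004, 'z': 0.1127, 'wx': -0.0, 'wy': 0.0, 'wz': -0.004}
```

Call:
{"api": "jog_arm", "payload": {
  "targets": [
    {"grip":0.5,"x":0.001,"y":-0.0004,"z":0.035,"wx":0,"wy":0,"wz":0},
    {"grip":0.5,"x":0,"y":0,"z":0.035,"wx":0,"wy":0,"wz":0},
    {"grip":0.5,"x":0,"y":0,"z":0.03,"wx":0,"wy":0,"wz":0},
    {"grip":0.5,"x":0,"y":0,"z":0.012,"wx":0,"wy":0,"wz":0},
    {"grip":0.5,"x":0,"y":0,"z":0,"wx":0,"wy":0,"wz":0}
  ],
  "grip_force": 40
}}

```text
t: 33.6
ee_pos: [0.4625, 0.0043, 0.127]
tool_rot: [0.708, 0.706, -0.0, 0.0]
wrist_force: [0.1, 0.3, 0.3]
finger_gap: 0.503
grasp_force: 0.0
```

Call:
{"api": "jog_arm", "payload": {
  "targets": [
    {"grip":0.3,"x":0,"y":0,"z":0,"wx":0,"wy":0,"wz":0},
    {"grip":0.2,"x":0,"y":0,"z":0,"wx":0,"wy":0,"wz":0},
    {"grip":0,"x":0,"y":0,"z":0,"wx":0,"wy":0,"wz":0},
    {"grip":0,"x":0,"y":0,"z":0,"wx":0,"wy":0,"wz":0},
    {"grip":0,"x":0,"y":0,"z":0,"wx":0,"wy":0,"wz":0}
  ]
}}

```text
t: 34.22
ee_pos: [0.4635, 0.004, 0.128]
tool_rot: [0.708, 0.706, 0.001, 0.001]
wrist_force: [-0.7, -0.9, 6.9]
finger_gap: 0.148
grasp_force: 39.1
```

Run:
```python
from h import *
p,R=pose();o=telemetry.get_obs();print(p,R.as_quat().round(4),o["wrist_force"].round(2),o["finger_gap"],o["wrist_torque"].round(3))
```

```text
[0.46349247 0.00403405 0.12803202] [7.083e-01 7.059e-01 6.000e-04 1.300e-03] [-0.67 -0.94  6.92] 0.14838856420122773 [0.027 0.028 0.047]
```

Call:
{"api": "jog_arm", "payload": {
  "targets": [
    {"grip":0,"x":0,"y":0,"z":-0.015,"wx":0,"wy":0,"wz":0},
    {"grip":0,"x":0,"y":0,"z":-0.025,"wx":0,"wy":0,"wz":0},
    {"grip":0,"x":0,"y":0,"z":-0.03,"wx":0,"wy":0,"wz":0},
    {"grip":0,"x":0,"y":0,"z":-0.03,"wx":0,"wy":0,"wz":0},
    {"grip":0,"x":0,"y":0,"z":-0.03,"wx":0,"wy":0,"wz":0}
  ]
}}

```text
t: 34.85
ee_pos: [0.4622, 0.0043, 0.2577]
tool_rot: [0.708, 0.706, -0.0, 0.0]
wrist_force: [0.7, 0.9, 0.1]
finger_gap: 0.155
grasp_force: 39.2
```

Call:
{"api": "jog_arm", "payload": {
  "targets": [
    {"grip":0,"x":0,"y":0,"z":-0.01,"wx":0,"wy":0,"wz":0},
    {"grip":0,"x":0,"y":0,"z":0,"wx":0,"wy":0,"wz":0}
  ]
}}

```text
t: 35.1
ee_pos: [0.4625, 0.0042, 0.2669]
tool_rot: [0.708, 0.706, -0.0, 0.0]
wrist_force: [-0.2, -0.1, -1.5]
finger_gap: 0.15
grasp_force: 39.3
```

Run:
```python
from h import *
o=telemetry.get_obs();print(o["wrist_force"].round(2),o["finger_gap"])
p,R=pose();P=imaging.camera_params("wrist");im=imaging.read_camera("wrist");cv2.imwrite("pics/w11.png",im)
tip=p+R.apply([0,0,.101]);print("tip pred px",proj("wrist",tip,P),"ring",proj("wrist",p+R.apply([0,0,.03]),P))
cv2.imwrite("pics/w11c.png",np.vstack([cv2.resize(im[150:350,230:430],(600,600),interpolation=cv2.INTER_CUBIC)]))
print(p); rows(p,R,[.66,-.06,.28],R)
```

```text
[-0.24 -0.07 -1.46] 0.15025544148299874
tip pred px (np.float64(325.2176058174262), np.float64(203.450163489149)) ring (np.float64(325.22273122889186), np.float64(238.27081130090104))
[0.46249828 0.00423096 0.26685756]
{'x': -0.0127, 'y': 0.0395, 'z': -0.0026}
{'x': -0.0127, 'y': 0.0395, 'z': -0.0026}
{'x': -0.0127, 'y': 0.0395, 'z': -0.0026}
{'x': -0.0127, 'y': 0.0395, 'z': -0.0026}
{'x': -0.0127, 'y': 0.0395, 'z': -0.0026}
```

View pics/w11c.png

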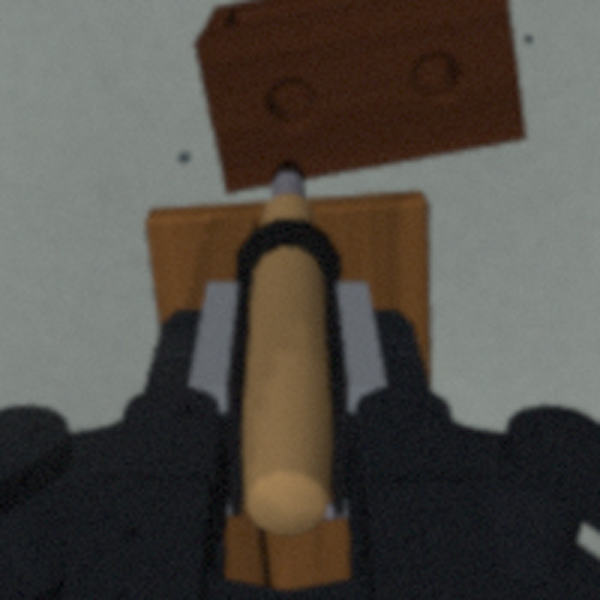

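Call:
{"api": "jog_arm", "payload": {
  "targets": [
    {"grip":0,"x":-0.0127,"y":0.0395,"z":-0.0026,"wx":0,"wy":0,"wz":0},
    {"grip":0,"x":-0.0127,"y":0.0395,"z":-0.0026,"wx":0,"wy":0,"wz":0},
    {"grip":0,"x":-0.0127,"y":0.0395,"z":-0.0026,"wx":0,"wy":0,"wz":0},
    {"grip":0,"x":-0.0127,"y":0.0395,"z":-0.0026,"wx":0,"wy":0,"wz":0},
    {"grip":0,"x":-0.0127,"y":0.0395,"z":-0.0026,"wx":0,"wy":0,"wz":0}
  ]
}}

```text
t: 35.78
ee_pos: [0.6604, -0.0602, 0.2778]
tool_rot: [0.708, 0.706, -0.001, -0.001]
wrist_force: [0.7, -0.4, 0.1]
finger_gap: 0.15
grasp_force: 39.3
```

Call:
{"api": "jog_arm", "payload": {
  "targets": [
    {"grip":0,"x":0,"y":0,"z":0,"wx":0,"wy":0,"wz":0},
    {"grip":0,"x":0,"y":0,"z":0,"wx":0,"wy":0,"wz":0},
    {"grip":0,"x":0,"y":0,"z":0,"wx":0,"wy":0,"wz":0}
  ]
}}

```text
t: 36.15
ee_pos: [0.6586, -0.0594, 0.2797]
tool_rot: [0.708, 0.706, -0.001, -0.0]
wrist_force: [-0.3, -0.0, -0.6]
finger_gap: 0.148
grasp_force: 39.3
```

```bash
cat > pot.py <<'E'
from h import *
P=imaging.camera_params("wrist");im=imaging.read_camera("wrist");cv2.imwrite("pics/pot.png",im)
t=imaging.read_camera("top");cv2.imwrite("pics/top2.png",t)
def circ(n,im,X,z,r,w=45):
    u,v=[int(q) for q in proj(n,np.array([*X,z]),P if n=="wrist" else None)]
    g=cv2.cvtColor(im,cv2.COLOR_BGR2GRAY);a,b=max(0,v-w),max(0,u-w)
    c=cv2.HoughCircles(cv2.GaussianBlur(cv2.resize(g[a:v+w,b:u+w],None,fx=4,fy=4,interpolation=cv2.INTER_CUBIC),(7,7),0),cv2.HOUGH_GRADIENT,1.5,60,param1=60,param2=20,minRadius=int(3.2*r),maxRadius=int(4.8*r))
    if c is None: print(n,"none",u,v);return
    for q in c[0][:3]: print(n,b+q[0]/4,a+q[1]/4,"r",q[2]/4,cast(n,b+q[0]/4,a+q[1]/4,z,P if n=="wrist" else None)[:2].round(4))
if __name__=="__main__":
    import pickle
    circ("wrist",im,(.699,-.071),.045,27,60); circ("top",t,(.699,-.071),.045,15)
    # pot by colour: grey-violet
    for n,i,X in (("wrist",im,(.699,-.071)),):
        hs=cv2.cvtColor(i,cv2.COLOR_BGR2HSV);u,v=[int(q) for q in proj(n,np.array([*X,.045]),P)]
        print("col",hs[v,u],hs[v,u+28:u+34:2].tolist(),"px",u,v,"bench",hs[v,u+50])
    p,R=pose();print(p)
E
python3 pot.py
python3 - <<'E'
from h import *
# holes from w11 (tool at .4625,.0042,.2669, upright)
p=np.array([.46250,.00423,.26686]);Rt=Rot.from_quat([.708,.706,0,0])
pc,Rc=pose();P=imaging.camera_params("wrist");c=-np.array(P["R"]).T@np.array(P["t"])
co=Rc.inv().apply(c-pc);Rco=Rc.inv()*Rot.from_matrix(np.array(P["R"]).T)
Rw=(Rt*Rco).as_matrix().T;cw=p+Rt.apply(co);P2=dict(intrinsics=P["intrinsics"],R=Rw,t=-Rw@cw)
for q in [(326.7,183.7),(375.3,174.3)]: print("hole",cast("wrist",*q,.095,P2)[:2].round(4))
E
```

```text
wrist none 357 180
top 364.1875 165.4375 r 14.8125 [ 0.7006 -0.0768]
top 378.4375 123.4375 r 16.95 [ 0.8044 -0.1138]
top 362.3125 121.5625 r 17.3625 [ 0.81  -0.075]
col [120  17 119] [[95, 12, 130], [70, 15, 149], [71, 14, 148]] px 357 180 bench [ 73  12 145]
[ 0.65894247 -0.05949557  0.28042671]
hole [0.464  0.0038]
hole [0.5147 0.0139]
```

```bash
cat > pot2.py <<'E'
from h import *
import sys
def pot(X,z=.045,r=.032,w=60):
    P=imaging.camera_params("wrist");im=imaging.read_camera("wrist");cv2.imwrite("pics/pot.png",im)
    hs=cv2.cvtColor(im,cv2.COLOR_BGR2HSV)
    m=cv2.medianBlur(cv2.inRange(hs,(95,4,40),(170,80,255)),5);m=cv2.morphologyEx(m,cv2.MORPH_CLOSE,np.ones((9,9)))
    u,v=[int(q) for q in proj("wrist",np.array([*X,z]),P)]
    k=np.zeros_like(m);cv2.circle(k,(u,v),w,255,-1);m&=k;cv2.imwrite("pics/potm.png",m)
    n,l,s,c=cv2.connectedComponentsWithStats(m);i=1+np.argmax(s[1:,4]);print(s[i],c[i])
    ct=max(cv2.findContours((l==i).astype(np.uint8),cv2.RETR_EXTERNAL,cv2.CHAIN_APPROX_NONE)[0],key=len)[:,0,:]
    cam=(-np.array(P["R"]).T@np.array(P["t"]))[:2]
    pts=np.array([cast("wrist",*q,z,P)[:2] for q in ct.astype(float)]);d=np.array(X)-cam;d/=np.linalg.norm(d)
    far=pts[(pts-pts.mean(0))@d>0.004]   # rim's far half
    A=np.c_[2*far,np.ones(len(far))];sol=np.linalg.lstsq(A,(far**2).sum(1),rcond=None)[0];print("fit",sol[:2].round(4),"r",np.sqrt(sol[2]+sol[:2]@sol[:2]).round(4),"bbox",pts.min(0).round(4),pts.max(0).round(4),"cam",cam.round(3))
if __name__=="__main__":
    a=list(map(float,sys.argv[1:]));pot(a[:2],*a[2:])
E
python3 pot2.py .7 -.073
```

```text
[ 335  153   50   50 1933] [359.47439214 177.35075013]
fit [ 0.7022 -0.0683] r 0.0308 bbox [ 0.6712 -0.0996] [ 0.7333 -0.0366] cam [0.659 0.016]
```

Call:
{"api": "jog_arm", "payload": {
  "targets": [
    {"grip":0,"x":-0.0105,"y":0.0425,"z":0,"wx":0,"wy":0,"wz":0},
    {"grip":0,"x":0,"y":0,"z":0.05,"wx":0,"wy":0,"wz":0},
    {"grip":0,"x":0,"y":0,"z":0.03,"wx":0,"wy":0,"wz":0},
    {"grip":0,"x":0,"y":0,"z":0,"wx":0,"wy":0,"wz":0}
  ]
}}

```text
t: 36.8
ee_pos: [0.7003, -0.0701, 0.1974]
tool_rot: [0.708, 0.706, -0.002, -0.002]
wrist_force: [0.1, -0.4, -1.1]
finger_gap: 0.151
grasp_force: 39.5
```

Run:
```python
from h import *
p,R=pose();print(p);rows(p,R,[.7015,-.070,.118],tool([0,0,-1],[1,0,0]),.5,.5)
```

```text
[ 0.70030711 -0.07009309  0.19740146]
{'x': 0.0001, 'y': 0.0016, 'z': 0.0794, 'wx': -0.006, 'wy': -0.001, 'wz': -0.003}
```

```bash
python3 pot2.py .702 -.069
```

```text
[ 297  154   64   62 3110] [328.23086817 185.02797428]
fit [ 0.7025 -0.0674] r 0.0313 bbox [ 0.6716 -0.0982] [ 0.7337 -0.0366] cam [0.701 0.005]
```

Call:
{"api": "jog_arm", "payload": {
  "targets": [
    {"grip":0,"x":0.0025,"y":0.002,"z":0.02,"wx":-0.006,"wy":-0.001,"wz":-0.003},
    {"grip":0,"x":0,"y":0,"z":0.02,"wx":0,"wy":0,"wz":0},
    {"grip":0,"x":0,"y":0,"z":0.02,"wx":0,"wy":0,"wz":0},
    {"grip":0,"x":0,"y":0,"z":0.018,"wx":0,"wy":0,"wz":0},
    {"grip":0,"x":0,"y":0,"z":0,"wx":0,"wy":0,"wz":0}
  ]
}}

```text
t: 37.48
ee_pos: [0.7044, -0.0681, 0.1218]
tool_rot: [0.707, 0.707, 0.001, 0.002]
wrist_force: [-0.8, 0.5, -0.3]
finger_gap: 0.148
grasp_force: 39.5
```

Call:
{"api": "jog_arm", "payload": {
  "targets": [
    {"grip":0,"x":0,"y":0,"z":0,"wx":0,"wy":0,"wz":0},
    {"grip":0,"x":0,"y":0,"z":0,"wx":0,"wy":0,"wz":0},
    {"grip":0,"x":0,"y":0,"z":0,"wx":0,"wy":0,"wz":0}
  ]
}}

```text
t: 37.85
ee_pos: [0.7051, -0.0683, 0.1229]
tool_rot: [0.707, 0.707, 0.002, 0.003]
wrist_force: [-0.2, 0.3, 0.7]
finger_gap: 0.152
grasp_force: 39.5
```

Call:
{"api": "jog_arm", "payload": {
  "targets": [
    {"grip":0,"x":0,"y":0,"z":-0.03,"wx":0,"wy":0,"wz":0},
    {"grip":0,"x":0,"y":0,"z":-0.04,"wx":0,"wy":0,"wz":0},
    {"grip":0,"x":0,"y":0,"z":-0.05,"wx":0,"wy":0,"wz":0},
    {"grip":0,"x":0,"y":0,"z":-0.04,"wx":0,"wy":0,"wz":0},
    {"grip":0,"x":0,"y":0,"z":0,"wx":0,"wy":0,"wz":0}
  ]
}}

```text
t: 38.48
ee_pos: [0.7055, -0.0683, 0.2873]
tool_rot: [0.707, 0.707, 0.004, 0.007]
wrist_force: [0.2, -0.3, -0.1]
finger_gap: 0.146
grasp_force: 39.5
```

```bash
cat >> h.py <<'E'
TL=.101
def eyepose(yb,e,a=.5,back=0.):
    """tool pose with the brush tip at an eye; a: tilt towards the robot; back: mm off along the axis"""
    X=BO+Rb.apply(np.array(e)+[0,yb,0]); h=Ry.apply([1,0,0]); tz=-(np.cos(a)*np.array([0,0,1])+np.sin(a)*h)
    return X-tz*(TL+back),tool(tz,h)
E
python3 - <<'E'
from h import *
p,R=pose();print(p)
for k,(y,e) in dict(e2=(.062,E2),e3=(.0025,E3),e4=(-.0567,E4)).items(): print(k,eyepose(y,e)[0].round(4))
p1,R1=eyepose(.062,E2,.5,.05);print(p1);rows(p,R,p1,R1,.045,.1)
E
```

```text
[ 0.70550931 -0.06826685  0.28731184]
e2 [0.6529 0.2882 0.2022]
e3 [0.6432 0.2268 0.1976]
e4 [0.6335 0.1658 0.193 ]
[0.67651352 0.28418433 0.24610901]
{'x': 0.0441, 'y': -0.0037, 'z': 0.0049, 'wx': 0.064, 'wy': 0.006, 'wz': 0.02}
{'x': 0.044, 'y': -0.0043, 'z': 0.0054, 'wx': 0.064, 'wy': 0.006, 'wz': 0.02}
{'x': 0.0438, 'y': -0.0048, 'z': 0.006, 'wx': 0.064, 'wy': 0.006, 'wz': 0.02}
{'x': 0.0437, 'y': -0.0053, 'z': 0.0065, 'wx': 0.064, 'wy': 0.006, 'wz': 0.02}
{'x': 0.0435, 'y': -0.0058, 'z': 0.0071, 'wx': 0.064, 'wy': 0.006, 'wz': 0.02}
{'x': 0.0434, 'y': -0.0062, 'z': 0.0078, 'wx': 0.064, 'wy': 0.006, 'wz': 0.02}
{'x': 0.0432, 'y': -0.0065, 'z': 0.0084, 'wx': 0.064, 'wy': 0.006, 'wz': 0.02}
{'x': 0.043, 'y': -0.0069, 'z': 0.0091, 'wx': 0.064, 'wy': 0.006, 'wz': 0.02}
```

Call:
{"api": "jog_arm", "payload": {
  "targets": [
    {"grip":0,"x":0,"y":-0.003,"z":0.05,"wx":0.008,"wy":0,"wz":0},
    {"grip":0,"x":0,"y":0,"z":0.05,"wx":0.008,"wy":0,"wz":0},
    {"grip":0,"x":0,"y":0,"z":0.04,"wx":0,"wy":0,"wz":0},
    {"grip":0,"x":0,"y":0,"z":0.02,"wx":0,"wy":0,"wz":0},
    {"grip":0,"x":0,"y":0,"z":0,"wx":0,"wy":0,"wz":0}
  ]
}}

```text
t: 39.1
ee_pos: [0.6981, -0.0678, 0.1186]
tool_rot: [0.707, 0.707, -0.006, -0.006]
wrist_force: [0.1, 0.3, -0.5]
finger_gap: 0.146
grasp_force: 39.5
```

Call:
{"api": "jog_arm", "payload": {
  "targets": [
    {"grip":0,"x":0,"y":0,"z":0.006,"wx":0,"wy":0,"wz":0},
    {"grip":0,"x":0,"y":0,"z":0.005,"wx":0,"wy":0,"wz":0},
    {"grip":0,"x":0,"y":0,"z":0,"wx":0,"wy":0,"wz":0},
    {"grip":0,"x":0,"y":0,"z":0,"wx":0,"wy":0,"wz":0},
    {"grip":0,"x":0,"y":0,"z":0,"wx":0,"wy":0,"wz":0}
  ]
}}

```text
t: 39.72
ee_pos: [0.7005, -0.0683, 0.1115]
tool_rot: [0.707, 0.707, -0.004, -0.002]
wrist_force: [-0.2, -0.1, -1.1]
finger_gap: 0.147
grasp_force: 39.5
```

Run:
```python
from h import *
p,R=pose();print(p,p+R.apply([0,0,TL]))
print(telemetry.get_obs()["wrist_force"])
```

```text
[ 0.70046427 -0.06830964  0.11153501] [ 0.69955949 -0.06850097  0.01053924]
[-0.20642537 -0.05469281 -1.05567715]
```

Call:
{"api": "jog_arm", "payload": {
  "targets": [
    {"grip":0,"x":0,"y":0,"z":-0.03,"wx":0,"wy":0,"wz":0},
    {"grip":0,"x":0,"y":0,"z":-0.045,"wx":0,"wy":0,"wz":0},
    {"grip":0,"x":0,"y":0,"z":-0.05,"wx":0,"wy":0,"wz":0},
    {"grip":0,"x":0,"y":0,"z":-0.045,"wx":0,"wy":0,"wz":0},
    {"grip":0,"x":0,"y":0,"z":0,"wx":0,"wy":0,"wz":0}
  ]
}}

```text
t: 40.35
ee_pos: [0.7039, -0.0683, 0.2867]
tool_rot: [0.707, 0.707, -0.001, 0.001]
wrist_force: [1.2, -0.0, -0.0]
finger_gap: 0.152
grasp_force: 39.5
```

Run:
```python
from h import *
p,R=pose();p1,R1=eyepose(.062,E2,.5,.05);print(p,p1);rows(p,R,p1,R1,.045,.1)
```

```text
[ 0.70393917 -0.06830716  0.28674664] [0.67651352 0.28418433 0.24610901]
{'x': 0.0441, 'y': -0.0034, 'z': 0.0049, 'wx': 0.062, 'wy': 0.006, 'wz': 0.02}
{'x': 0.044, 'y': -0.004, 'z': 0.0054, 'wx': 0.062, 'wy': 0.006, 'wz': 0.02}
{'x': 0.0439, 'y': -0.0046, 'z': 0.0059, 'wx': 0.062, 'wy': 0.006, 'wz': 0.02}
{'x': 0.0437, 'y': -0.0051, 'z': 0.0065, 'wx': 0.062, 'wy': 0.006, 'wz': 0.02}
{'x': 0.0436, 'y': -0.0055, 'z': 0.007, 'wx': 0.062, 'wy': 0.006, 'wz': 0.02}
{'x': 0.0434, 'y': -0.006, 'z': 0.0077, 'wx': 0.062, 'wy': 0.006, 'wz': 0.02}
{'x': 0.0432, 'y': -0.0064, 'z': 0.0083, 'wx': 0.062, 'wy': 0.006, 'wz': 0.02}
{'x': 0.0431, 'y': -0.0067, 'z': 0.0089, 'wx': 0.062, 'wy': 0.006, 'wz': 0.02}
```

Call:
{"api": "jog_arm", "payload": {
  "targets": [
    {"grip":0,"x":0.044,"y":-0.0035,"z":0.005,"wx":0.062,"wy":0.006,"wz":0.02},
    {"grip":0,"x":0.044,"y":-0.004,"z":0.0055,"wx":0.062,"wy":0.006,"wz":0.02},
    {"grip":0,"x":0.044,"y":-0.0045,"z":0.006,"wx":0.062,"wy":0.006,"wz":0.02},
    {"grip":0,"x":0.0437,"y":-0.005,"z":0.0065,"wx":0.062,"wy":0.006,"wz":0.02},
    {"grip":0,"x":0.0436,"y":-0.0055,"z":0.007,"wx":0.062,"wy":0.006,"wz":0.02}
  ]
}}

```text
t: 40.98
ee_pos: [0.6841, 0.1539, 0.2547]
tool_rot: [0.733, 0.661, -0.104, -0.123]
wrist_force: [1.3, -0.6, -1.0]
finger_gap: 0.149
grasp_force: 39.5
```

Call:
{"api": "jog_arm", "payload": {
  "targets": [
    {"grip":0,"x":0.0434,"y":-0.006,"z":0.0075,"wx":0.062,"wy":0.006,"wz":0.02},
    {"grip":0,"x":0.043,"y":-0.0065,"z":0.0085,"wx":0.062,"wy":0.006,"wz":0.02},
    {"grip":0,"x":0.043,"y":-0.0065,"z":0.009,"wx":0.062,"wy":0.006,"wz":0.02},
    {"grip":0,"x":0,"y":0,"z":0,"wx":0,"wy":0,"wz":0},
    {"grip":0,"x":0,"y":0,"z":0,"wx":0,"wy":0,"wz":0}
  ]
}}

```text
t: 41.6
ee_pos: [0.6737, 0.284, 0.2403]
tool_rot: [0.738, 0.626, -0.162, -0.192]
wrist_force: [-0.5, -0.8, -0.3]
finger_gap: 0.152
grasp_force: 39.4
```

```bash
cat > e.py <<'E'
from h import *
import sys
y,e={"2":(.062,E2),"3":(.0025,E3),"4":(-.0567,E4)}[sys.argv[1]];back=float(sys.argv[2])
p,R=pose();o=telemetry.get_obs();X=BO+Rb.apply(np.array(e)+[0,y,0]);t=p+R.apply([0,0,TL])
print("tip-eye in tool",R.inv().apply(X-t).round(4),"board",Rb.inv().apply(t-X).round(4),"F along tool",R.inv().apply(o["wrist_force"]).round(2),"j",o["joint_pos"].round(2))
p1,R1=eyepose(y,e,.5,back);rows(p,R,p1,R1,.045,.1)
if len(sys.argv)>3:
    eyes([(.062,E2,.0041),(.0025,E3,.0037),(-.0567,E4,.0033)]);print("tip px",proj("wrist",t))
E
python3 e.py 2 .02 1
```

```text
tip-eye in tool [0.0006 0.0008 0.0436] board [ 0.0386 -0.0006  0.0201] F along tool [-0.92 -0.19  0.45] j [0.21 0.81 0.64 0.22 2.15 0.46]
{'x': 0.0007, 'y': -0.0002, 'z': 0.0236, 'wx': -0.008, 'wy': -0.001, 'wz': 0.003}
seen [(np.int32(21), [321.2, 188.2])]
eye [0.6051 0.2963 0.1136] px [325.7 189.3] bead centre [323.8 188.3]
eye [0.5955 0.2349 0.109 ] px [328.3 246.7] bead centre [326.7 245.4]
eye [0.5858 0.1739 0.1043] px [330.3 294.4] bead centre [329.  292.9]
tip px (np.float64(325.0665208335481), np.float64(202.5697674336292))
```

Call:
{"api": "jog_arm", "payload": {
  "targets": [
    {"grip":0,"x":0.0007,"y":-0.0005,"z":0.0235,"wx":-0.008,"wy":-0.001,"wz":0.003},
    {"grip":0,"x":0,"y":0,"z":0.01,"wx":0,"wy":0,"wz":0},
    {"grip":0,"x":0,"y":0,"z":0,"wx":0,"wy":0,"wz":0},
    {"grip":0,"x":0,"y":0,"z":0,"wx":0,"wy":0,"wz":0}
  ]
}}

```text
t: 42.15
ee_pos: [0.6581, 0.2874, 0.2132]
tool_rot: [0.74, 0.625, -0.158, -0.189]
wrist_force: [0.4, -0.9, -0.7]
finger_gap: 0.146
grasp_force: 39.5
```

```bash
python3 e.py 2 -.001 1
```

```text
tip-eye in tool [-0.0003  0.0004  0.0121] board [0.0106 0.0003 0.0059] F along tool [-0.8   0.83  0.36] j [0.22 0.78 0.77 0.21 2.05 0.44]
{'x': -0.0001, 'y': 0.0006, 'z': 0.0131, 'wx': 0.002, 'wy': -0.002, 'wz': 0.001}
seen [(np.int32(27), [320.4, 198.2])]
eye [0.6051 0.2963 0.1136] px [325.3 199.6] bead centre [323.2 198.4]
eye [0.5955 0.2349 0.109 ] px [328.3 261.9] bead centre [326.5 260.3]
eye [0.5858 0.1739 0.1043] px [330.6 311.7] bead centre [329.2 310.1]
tip px (np.float64(324.75352574994156), np.float64(203.60685740456356))
```

Run:
```python
from h import *
im=imaging.read_camera("wrist");hs=cv2.cvtColor(im,cv2.COLOR_BGR2HSV)
for v in range(186,226,2):
    print(v," ".join("%3d/%3d/%3d"%tuple(hs[v,u]) for u in range(312,340,2)))
```

```text
186  20/102/118  19/ 99/121  19/101/121  19/ 98/122  18/ 98/122  19/103/119  19/103/119  19/105/114  19/ 99/116  20/102/103  19/103/102  19/ 98/ 99  20/101/ 98  19/ 98/ 96
188  20/105/104  20/103/102  20/103/102  18/104/ 98  19/104/ 93  17/104/ 93  19/104/ 93  21/104/ 93  19/112/ 91  18/105/ 92  17/104/ 91  19/104/ 91  18/100/ 92  19/105/ 92
190  21/104/ 91  20/ 99/ 93  20/101/ 91  20/108/ 90  21/126/ 91  21/128/ 78  19/110/ 81  18/100/ 89  19/104/ 88  19/106/ 87  19/108/ 87  19/100/ 87  17/103/ 89  20/ 99/ 85
192  19/109/ 89  18/ 96/ 90  19/102/ 85  21/121/ 84  22/170/ 81  22/154/ 71  19/142/ 61  20/111/ 76  18/101/ 83  18/ 98/ 86  19/102/ 85  18/ 97/ 87  19/102/ 85  18/106/ 87
194  19/100/ 84  19/ 99/ 88  19/112/ 84  21/143/ 82  23/163/ 83  24/185/ 77  22/174/ 57  21/138/ 59  21/105/ 85  18/102/ 90  19/ 95/ 89  21/114/ 87  18/105/ 90  20/108/ 87
196  19/105/ 85  19/ 96/ 90  22/128/ 78  22/168/ 88  22/198/121  22/204/125  23/225/ 95  21/167/ 58  20/105/ 78  19/ 99/ 88  17/108/ 87  17/100/ 89  20/100/ 87  20/100/ 87
198  20/ 98/ 91  19/108/ 87  21/141/ 78  22/190/113  22/210/152  22/
[... 1639 characters left out ...]
  19/ 97/ 89
218  14/193/ 74  15/213/ 61  22/160/ 67  20/129/105  17/123/139  17/119/139  16/117/133  17/117/122  16/118/110  18/117/ 89  17/121/ 76  18/102/ 85  19/102/ 90  21/111/ 83
220  17/195/ 76  13/171/ 67  20/156/ 72  18/122/123  16/121/146  16/117/140  17/117/129  17/122/119  17/121/105  17/123/ 91  18/124/ 72  19/108/ 78  19/103/ 92  19/102/ 90
222  17/134/ 84  19/123/ 77  21/141/ 76  17/124/127  18/122/134  17/122/109  17/121/101  18/115/ 91  16/119/ 86  16/116/ 77  19/111/ 62  17/111/ 76  19/101/ 91  19/101/ 91
224  19/100/ 87  20/100/ 87  20/136/ 73  19/117/ 94  15/105/ 63  15/ 68/ 30  23/104/ 22 175/ 57/ 27 174/ 53/ 24  23/144/ 23  18/ 94/ 27  19/111/ 62  21/101/ 86  18/100/ 89
```

Call:
{"api": "jog_arm", "payload": {
  "targets": [
    {"grip":0,"x":0,"y":0,"z":0.006,"wx":0.002,"wy":-0.002,"wz":0.001},
    {"grip":0,"x":0,"y":0,"z":0.005,"wx":0,"wy":0,"wz":0},
    {"grip":0,"x":0,"y":0,"z":0.003,"wx":0,"wy":0,"wz":0},
    {"grip":0,"x":0,"y":0,"z":0,"wx":0,"wy":0,"wz":0}
  ]
}}

```text
t: 42.75
ee_pos: [0.6508, 0.2891, 0.1998]
tool_rot: [0.74, 0.625, -0.16, -0.189]
wrist_force: [0.8, 1.0, 0.2]
finger_gap: 0.152
grasp_force: 39.5
```

```bash
python3 e.py 2 -.003
python3 - <<'E'
from plant import telemetry
import numpy as np
from h import *
print(np.mean([pose()[1].inv().apply(telemetry.get_obs()["wrist_force"]) for _ in range(20)],0))
E
```

```text
tip-eye in tool [-0.0005  0.0009 -0.0032] board [-0.0032  0.0005 -0.0007] F along tool [ 1.14  0.41 -0.47] j [0.23 0.78 0.81 0.2  2.02 0.44]
{'x': -0.0006, 'y': 0.0008, 'z': -0.0002, 'wx': -0.001, 'wy': 0.001, 'wz': -0.0}
[ 1.14434607  0.40695214 -0.47128332]
```

Call:
{"api": "jog_arm", "payload": {
  "targets": [
    {"grip":0,"x":0,"y":0,"z":0.0005,"wx":0,"wy":0,"wz":0},
    {"grip":0,"x":0,"y":0,"z":0,"wx":0,"wy":0,"wz":0},
    {"grip":0,"x":0,"y":0,"z":-0.01,"wx":0,"wy":0,"wz":0},
    {"grip":0,"x":0,"y":0,"z":-0.02,"wx":0,"wy":0,"wz":0},
    {"grip":0,"x":0,"y":0,"z":0,"wx":0,"wy":0,"wz":0}
  ]
}}

```text
t: 43.38
ee_pos: [0.666, 0.2866, 0.2273]
tool_rot: [0.74, 0.625, -0.159, -0.188]
wrist_force: [0.1, -0.2, -0.1]
finger_gap: 0.149
grasp_force: 39.5
```

```bash
python3 e.py 3 .02 1
```

```text
tip-eye in tool [-0.0628  0.003   0.032 ] board [0.0272 0.0628 0.0173] F along tool [-0.23  0.15  0.06] j [0.22 0.79 0.71 0.21 2.1  0.45]
{'x': -0.0314, 'y': 0.0016, 'z': 0.006, 'wx': 0.001, 'wy': -0.0, 'wz': 0.0}
{'x': -0.0314, 'y': 0.0016, 'z': 0.006, 'wx': 0.001, 'wy': -0.0, 'wz': 0.0}
seen [(np.int32(20), [320.6, 193.6])]
eye [0.6051 0.2963 0.1136] px [325.1 194.9] bead centre [323.1 193.8]
eye [0.5955 0.2349 0.109 ] px [327.9 254.5] bead centre [326.2 253. ]
eye [0.5858 0.1739 0.1043] px [330.2 303. ] bead centre [328.8 301.5]
tip px (np.float64(325.16493610950613), np.float64(203.626592663916))
```

Call:
{"api": "jog_arm", "payload": {
  "targets": [
    {"grip":0,"x":-0.0315,"y":0.0013,"z":0.004,"wx":0.001,"wy":0,"wz":0},
    {"grip":0,"x":-0.0315,"y":0.0013,"z":0.008,"wx":0.001,"wy":0,"wz":0},
    {"grip":0,"x":0,"y":0,"z":0,"wx":0,"wy":0,"wz":0},
    {"grip":0,"x":0,"y":0,"z":0,"wx":0,"wy":0,"wz":0}
  ]
}}

```text
t: 43.92
ee_pos: [0.6507, 0.2257, 0.2141]
tool_rot: [0.74, 0.625, -0.161, -0.19]
wrist_force: [0.2, -0.3, -0.5]
finger_gap: 0.149
grasp_force: 39.5
```

```bash
python3 e.py 3 -.003 1
```

```text
tip-eye in tool [-0.0001  0.0016  0.0181] board [0.0154 0.0001 0.0096] F along tool [-0.27  0.49  0.35] j [0.15 0.74 0.85 0.17 2.03 0.36]
{'x': -0.0001, 'y': 0.0013, 'z': 0.0211, 'wx': -0.004, 'wy': 0.0, 'wz': 0.0}
seen [(np.int32(28), [318.4, 125.8]), (np.int32(23), [322.0, 195.2])]
eye [0.6051 0.2963 0.1136] px [323.4 126.2] bead centre [321.2 126. ]
eye [0.5955 0.2349 0.109 ] px [326.7 197.4] bead centre [324.8 196.3]
eye [0.5858 0.1739 0.1043] px [329.5 258.3] bead centre [327.9 256.9]
tip px (np.float64(324.7929424527583), np.float64(203.75077375397535))
```

Call:
{"api": "jog_arm", "payload": {
  "targets": [
    {"grip":0,"x":0,"y":0.001,"z":0.009,"wx":-0.004,"wy":0,"wz":0},
    {"grip":0,"x":0,"y":0,"z":0.006,"wx":0,"wy":0,"wz":0},
    {"grip":0,"x":0,"y":0,"z":0.004,"wx":0,"wy":0,"wz":0},
    {"grip":0,"x":0,"y":0,"z":0.0025,"wx":0,"wy":0,"wz":0},
    {"grip":0,"x":0,"y":0,"z":0,"wx":0,"wy":0,"wz":0}
  ]
}}

```text
t: 44.6
ee_pos: [0.6416, 0.2268, 0.1949]
tool_rot: [0.74, 0.625, -0.16, -0.188]
wrist_force: [0.4, -0.0, -0.1]
finger_gap: 0.15
grasp_force: 39.5
```

```bash
python3 e.py 3 -.003
```

```text
tip-eye in tool [ 0.0004 -0.0001 -0.0032] board [-0.0028 -0.0004 -0.0015] F along tool [ 0.06  0.45 -0.09] j [0.16 0.73 0.92 0.16 1.97 0.35]
{'x': 0.0003, 'y': 0.0001, 'z': -0.0002, 'wx': 0.001, 'wy': 0.001}
```

Call:
{"api": "jog_arm", "payload": {
  "targets": [
    {"grip":0,"x":0,"y":0,"z":0.001,"wx":0,"wy":0,"wz":0},
    {"grip":0,"x":0,"y":0,"z":0,"wx":0,"wy":0,"wz":0}
  ]
}}

```text
t: 44.85
ee_pos: [0.6413, 0.2268, 0.1941]
tool_rot: [0.74, 0.625, -0.159, -0.188]
wrist_force: [0.2, -0.7, -0.3]
finger_gap: 0.155
grasp_force: 39.5
```

Run:
```python
from h import *
a=[]
for _ in range(8):
    im=imaging.read_camera("wrist"); a.append(pose()[1].inv().apply(telemetry.get_obs()["wrist_force"]))
print(np.mean(a,0).round(2),np.std(a,0).round(2))
hs=cv2.cvtColor(im,cv2.COLOR_BGR2HSV)
for v in range(192,212,2):
    print(v," ".join("%3d/%3d/%3d"%tuple(hs[v,u]) for u in range(314,338,2)))
```

```text
[ 0.01  0.39 -0.46] [0.38 0.71 0.39]
192  20/100/112  19/104/105  18/ 98/ 99  20/105/ 95  18/101/ 96  19/ 99/ 95  19/ 99/ 90  19/ 97/ 89  19/ 99/ 88  19/ 99/ 90  21/103/ 87  19/103/ 87
194  20/100/ 89  19/102/ 90  21/109/ 82  21/128/ 82  19/116/ 79  18/ 96/ 88  18/103/ 89  18/101/ 91  17/ 99/ 93  19/107/ 93  19/105/ 90  20/109/ 89
196  19/106/ 91  19/104/ 93  20/145/ 88  22/157/ 83  22/143/ 66  20/106/ 72  19/102/ 90  22/102/ 90  20/106/ 89  18/102/ 90  20/107/ 88  20/112/ 91
198  19/ 96/ 90  22/122/ 86  23/155/ 87  21/168/ 91  22/173/ 78  19/130/ 61  19/100/ 89  19/102/ 90  20/ 97/ 89  20/102/ 90  20/112/ 89  18/ 98/ 91
200  19/108/ 90  20/139/ 88  22/199/110  22/215/140  22/222/124  23/207/ 79  20/119/ 75  19/104/ 88  20/100/ 92  20/101/ 91  20/103/ 92  18/101/ 91
202  20/112/ 89  22/171/ 88  22/211/139  22/204/156  22/207/ 96  22/230/ 52  20/133/ 65  18/ 99/ 95  19/104/ 91  19/100/ 89  19/ 98/ 94  19/ 95/ 91
204  20/129/ 83  22/169/ 89  22/212/130  22/222/122  22/178/ 33  13/135/ 17  18/172/ 37  16/ 99/ 77  19/ 99/ 90  18/ 96/ 93  19/ 96/ 90  18/ 95/ 89
206  22/117/ 85  23/156/ 80  22/185/ 98  22/221/ 91  12/142/ 36   0/ 28/ 46   0/ 42/ 49  11/ 79/ 45  19/100/ 79  21/105/ 92  17/103/ 92  20/104/ 93
208  21/142/ 79  23/164/ 81  23/156/ 77  21/161/ 68 173/ 13/ 80 126/ 23/110 127/ 23/101 140/ 20/ 75  16/ 69/ 63  20/100/ 89  21/ 92/ 91  19/100/ 94
210  22/144/ 78  22/158/ 79  24/170/ 75  20/ 85/ 75 141/ 16/111 124/ 18/116 129/ 17/103 124/ 21/ 87 165/ 17/ 59  20/101/ 81  19/108/ 92  19/ 99/ 90
```

Call:
{"api": "jog_arm", "payload": {
  "targets": [
    {"grip":0,"x":0,"y":0,"z":-0.01,"wx":0,"wy":0,"wz":0},
    {"grip":0,"x":0,"y":0,"z":-0.02,"wx":0,"wy":0,"wz":0},
    {"grip":0,"x":0,"y":0,"z":0,"wx":0,"wy":0,"wz":0}
  ]
}}

```text
t: 45.62
ee_pos: [0.6564, 0.2243, 0.2216]
tool_rot: [0.741, 0.626, -0.158, -0.188]
wrist_force: [-0.3, 0.8, 0.7]
finger_gap: 0.151
grasp_force: 39.5
```

```bash
python3 e.py 4 .02 1
```

```text
tip-eye in tool [-0.0616  0.0019  0.0313] board [0.027  0.0616 0.016 ] F along tool [ 0.73 -0.75 -0.4 ] j [0.15 0.74 0.82 0.17 2.04 0.36]
{'x': -0.0308, 'y': 0.0012, 'z': 0.0056, 'wx': 0.002, 'wy': -0.0, 'wz': 0.0}
{'x': -0.0308, 'y': 0.0012, 'z': 0.0056, 'wx': 0.002, 'wy': -0.0, 'wz': 0.0}
seen [(np.int32(25), [315.5, 125.2]), (np.int32(19), [319.5, 192.1])]
eye [0.6051 0.2963 0.1136] px [320.7 125.3] bead centre [318.6 125.1]
eye [0.5955 0.2349 0.109 ] px [324.  194.1] bead centre [322.2 193.2]
eye [0.5858 0.1739 0.1043] px [326.9 253.7] bead centre [325.4 252.4]
tip px (np.float64(325.274268255223), np.float64(203.65288302848634))
```

Call:
{"api": "jog_arm", "payload": {
  "targets": [
    {"grip":0,"x":-0.031,"y":0.001,"z":0.004,"wx":0.002,"wy":0,"wz":0},
    {"grip":0,"x":-0.031,"y":0.001,"z":0.008,"wx":0.002,"wy":0,"wz":0},
    {"grip":0,"x":0,"y":0,"z":0,"wx":0,"wy":0,"wz":0},
    {"grip":0,"x":0,"y":0,"z":0,"wx":0,"wy":0,"wz":0}
  ]
}}

```text
t: 46.18
ee_pos: [0.6408, 0.1645, 0.2087]
tool_rot: [0.74, 0.625, -0.161, -0.19]
wrist_force: [0.2, -0.4, -0.8]
finger_gap: 0.151
grasp_force: 39.5
```

```bash
python3 e.py 4 -.004 1
```

```text
tip-eye in tool [0.0001 0.0015 0.0173] board [ 0.0148 -0.0001  0.0091] F along tool [-0.38  0.61  0.63] j [0.08 0.7  0.94 0.13 1.99 0.27]
{'x': 0.0001, 'y': 0.0011, 'z': 0.0213, 'wx': -0.004, 'wy': 0.0, 'wz': 0.0}
seen [(np.int32(22), [314.1, 52.2]), (np.int32(23), [318.1, 125.3]), (np.int32(21), [322.2, 194.1])]
eye [0.6051 0.2963 0.1136] px [319.7  51.3] bead centre [317.5  52.1]
eye [0.5955 0.2349 0.109 ] px [323.3 126.4] bead centre [321.3 126.2]
eye [0.5858 0.1739 0.1043] px [326.6 197.4] bead centre [324.9 196.4]
tip px (np.float64(324.77657096834497), np.float64(203.68413790572717))
```

Call:
{"api": "jog_arm", "payload": {
  "targets": [
    {"grip":0,"x":0,"y":0.0007,"z":0.009,"wx":-0.004,"wy":0,"wz":0},
    {"grip":0,"x":0,"y":0,"z":0.006,"wx":0,"wy":0,"wz":0},
    {"grip":0,"x":0,"y":0,"z":0.004,"wx":0,"wy":0,"wz":0},
    {"grip":0,"x":0,"y":0,"z":0.0025,"wx":0,"wy":0,"wz":0},
    {"grip":0,"x":0,"y":0,"z":0,"wx":0,"wy":0,"wz":0}
  ]
}}

```text
t: 46.85
ee_pos: [0.6314, 0.1656, 0.1897]
tool_rot: [0.74, 0.625, -0.16, -0.188]
wrist_force: [0.2, 0.0, 0.2]
finger_gap: 0.154
grasp_force: 39.5
```

```bash
python3 e.py 4 -.004;python3 - <<'E'
from h import *
a=[]
for _ in range(7):
    im=imaging.read_camera("wrist"); a.append(pose()[1].inv().apply(telemetry.get_obs()["wrist_force"]))
print(np.mean(a,0).round(2),np.std(a,0).round(2))
E
```

```text
tip-eye in tool [ 0.0006  0.0001 -0.0038] board [-0.0035 -0.0006 -0.0017] F along tool [ 0.04  0.07 -0.3 ] j [0.08 0.69 1.   0.13 1.93 0.27]
{'x': 0.0006, 'y': 0.0002, 'z': 0.0002, 'wx': 0.001, 'wy': 0.001, 'wz': -0.0}
[-0.    0.25 -0.06] [0.35 0.4  0.45]
```

Call:
{"api": "jog_arm", "payload": {
  "targets": [
    {"grip":0,"x":0.0005,"y":0,"z":0.0012,"wx":0,"wy":0,"wz":0},
    {"grip":0,"x":0,"y":0,"z":0,"wx":0,"wy":0,"wz":0}
  ]
}}

```text
t: 47.45
ee_pos: [0.631, 0.166, 0.1885]
tool_rot: [0.74, 0.625, -0.16, -0.188]
wrist_force: [0.4, -0.4, 0.3]
finger_gap: 0.149
grasp_force: 39.5
```

```bash
python3 e.py 4 -.004;python3 - <<'E'
from h import *
a=[]
for _ in range(10):
    im=imaging.read_camera("wrist"); a.append(pose()[1].inv().apply(telemetry.get_obs()["wrist_force"]))
print(np.mean(a,0).round(2),np.std(a,0).round(2))
hs=cv2.cvtColor(im,cv2.COLOR_BGR2HSV)
for v in range(194,212,2):
    print(v," ".join("%3d/%3d/%3d"%tuple(hs[v,u]) for u in range(314,336,2)))
E
```

```text
tip-eye in tool [ 0.0004 -0.     -0.0051] board [-0.0046 -0.0004 -0.0024] F along tool [-0.29  0.22 -0.48] j [0.08 0.69 1.01 0.13 1.93 0.27]
{'x': 0.0002, 'y': 0.0001, 'z': -0.0011, 'wx': 0.001, 'wy': 0.001, 'wz': -0.0}
[-0.5   0.58 -0.42] [0.48 0.54 0.57]
194  18/ 99/118  19/ 99/113  19/100/107  19/105/102  20/102/100  19/ 99/103  19/102/103  19/103/102  20/ 98/104  19/ 98/104  19/ 98/104
196  17/ 98/104  20/103/104  21/118/ 99  21/139/ 90  21/146/ 77  20/116/ 88  18/105/104  19/103/102  18/ 97/105  18/100/102  18/103/102
198  20/103/104  20/105/102  20/130/ 96  22/168/ 97  22/186/ 92  22/155/ 69  18/103/102  20/106/ 99  18/100/105  19/102/103  19/103/104
200  19/101/104  21/108/ 99  22/170/108  22/207/148  22/215/139  22/208/ 92  20/117/ 85  19/106/101  18/102/103  19/102/105  19/ 99/106
202  19/ 99/103  20/130/ 90  22/202/129  22/212/154  22/217/101  22/255/ 41  21/122/ 73  20/ 97/105  19/ 99/103  18/ 98/107  20/ 98/104
204  18/103/ 97  21/142/ 86  22/193/103  22/220/116  21/213/ 48  14/255/ 11  20/117/ 50  18/100/ 92  18/103/102  19/100/102  20/103/102
206  20/106/ 94  22/147/ 83  22/152/ 84  21/160/ 86  20/215/ 51   0/ 50/ 36   3/ 61/ 42  14/ 99/ 49  17/106/ 84  18/100/ 99  18/108/ 99
208  19/109/ 94  22/139/ 81  23/168/ 76  23/154/ 73   4/ 26/ 68 135/ 16/ 93 129/ 18/100 126/ 17/ 73  15/ 84/ 61  19/ 91/ 90  20/100/ 92
210  19/110/ 90  23/159/ 80  20/154/ 78  20/ 89/ 77 137/ 16/111 124/ 15/119 123/ 22/105 128/ 23/ 87   5/ 26/ 59  18/ 96/ 82  19/108/ 87
```

Call:
{"api": "jog_arm", "payload": {
  "targets": [
    {"grip":0,"x":0,"y":0,"z":-0.01,"wx":0,"wy":0,"wz":0},
    {"grip":0,"x":0,"y":0,"z":-0.03,"wx":0,"wy":0,"wz":0},
    {"grip":0,"x":0,"y":0,"z":-0.05,"wx":0,"wy":0,"wz":0},
    {"grip":0,"x":0,"y":0,"z":-0.03,"wx":0,"wy":0,"wz":0},
    {"grip":0,"x":0,"y":0,"z":0,"wx":0,"wy":0,"wz":0}
  ]
}}

```text
t: 48.58
ee_pos: [0.6889, 0.1566, 0.2956]
tool_rot: [0.741, 0.626, -0.158, -0.187]
wrist_force: [-0.2, 0.1, -0.5]
finger_gap: 0.151
grasp_force: 39.5
```

Run:
```python
from h import *
p,R=pose();print(p)
R1=tool([0,0,-1],[1,0,0]);a=p+[0,-.02,.03];print("A");rows(p,R,a,R1,.04,.09)
print("B");rows(a,R1,[.4640,.004,.30],R1,.045)
```

```text
[0.68885786 0.15664144 0.29558746]
A
{'x': -0.0033, 'y': -0.0019, 'z': -0.0047, 'wx': -0.082, 'wy': -0.007, 'wz': -0.027}
{'x': -0.0033, 'y': -0.0016, 'z': -0.0048, 'wx': -0.082, 'wy': -0.007, 'wz': -0.027}
{'x': -0.0033, 'y': -0.0013, 'z': -0.0049, 'wx': -0.082, 'wy': -0.007, 'wz': -0.027}
{'x': -0.0033, 'y': -0.001, 'z': -0.005, 'wx': -0.082, 'wy': -0.007, 'wz': -0.027}
{'x': -0.0033, 'y': -0.0006, 'z': -0.005, 'wx': -0.082, 'wy': -0.007, 'wz': -0.027}
{'x': -0.0033, 'y': -0.0003, 'z': -0.005, 'wx': -0.082, 'wy': -0.007, 'wz': -0.027}
B
{'x': -0.0221, 'y': -0.0375, 'z': 0.0043}
{'x': -0.0221, 'y': -0.0375, 'z': 0.0043}
{'x': -0.0221, 'y': -0.0375, 'z': 0.0043}
{'x': -0.0221, 'y': -0.0375, 'z': 0.0043}
{'x': -0.0221, 'y': -0.0375, 'z': 0.0043}
{'x': -0.0221, 'y': -0.0375, 'z': 0.0043}
```

Call:
{"api": "jog_arm", "payload": {
  "targets": [
    {"grip":0,"x":-0.0033,"y":-0.002,"z":-0.005,"wx":-0.082,"wy":-0.007,"wz":-0.027},
    {"grip":0,"x":-0.0033,"y":-0.0015,"z":-0.005,"wx":-0.082,"wy":-0.007,"wz":-0.027},
    {"grip":0,"x":-0.0033,"y":-0.0013,"z":-0.005,"wx":-0.082,"wy":-0.007,"wz":-0.027},
    {"grip":0,"x":-0.0033,"y":-0.001,"z":-0.005,"wx":-0.082,"wy":-0.007,"wz":-0.027},
    {"grip":0,"x":-0.0033,"y":-0.0006,"z":-0.005,"wx":-0.082,"wy":-0.007,"wz":-0.027}
  ]
}}

```text
t: 49.2
ee_pos: [0.6864, 0.1401, 0.3184]
tool_rot: [0.716, 0.697, -0.029, -0.033]
wrist_force: [0.2, -0.4, -0.8]
finger_gap: 0.15
grasp_force: 39.5
```

Call:
{"api": "jog_arm", "payload": {
  "targets": [
    {"grip":0,"x":-0.0033,"y":0,"z":-0.005,"wx":-0.082,"wy":-0.007,"wz":-0.027},
    {"grip":0,"x":-0.022,"y":-0.0375,"z":0.004,"wx":0,"wy":0,"wz":0},
    {"grip":0,"x":-0.022,"y":-0.0375,"z":0.004,"wx":0,"wy":0,"wz":0},
    {"grip":0,"x":-0.022,"y":-0.0375,"z":0.004,"wx":0,"wy":0,"wz":0},
    {"grip":0,"x":-0.022,"y":-0.0375,"z":0.0043,"wx":0,"wy":0,"wz":0}
  ]
}}

```text
t: 49.82
ee_pos: [0.5347, 0.0487, 0.3075]
tool_rot: [0.708, 0.707, -0.004, -0.003]
wrist_force: [0.4, -0.1, 0.1]
finger_gap: 0.149
grasp_force: 39.5
```

Call:
{"api": "jog_arm", "payload": {
  "targets": [
    {"grip":0,"x":-0.022,"y":-0.0375,"z":0.004,"wx":0,"wy":0,"wz":0},
    {"grip":0,"x":-0.022,"y":-0.0375,"z":0.004,"wx":0,"wy":0,"wz":0},
    {"grip":0,"x":0,"y":0,"z":0,"wx":0,"wy":0,"wz":0},
    {"grip":0,"x":0,"y":0,"z":0,"wx":0,"wy":0,"wz":0}
  ]
}}

```text
t: 50.32
ee_pos: [0.4624, 0.0054, 0.3012]
tool_rot: [0.708, 0.706, -0.002, -0.002]
wrist_force: [0.2, -0.6, 0.2]
finger_gap: 0.15
grasp_force: 39.5
```

```bash
cat > ho.py <<'E'
from h import *
import sys
p,R=pose();t=p+R.apply([0,0,TL]);print("tip",t.round(4),"p",p.round(4),"F",telemetry.get_obs()["wrist_force"].round(1))
rows(p,R,[.4638,.004,float(sys.argv[1])],tool([0,0,-1],[1,0,0]),.5,.5)
E
python3 ho.py .235
```

```text
tip [0.4617 0.0054 0.2002] p [0.4624 0.0054 0.3012] F [ 0.2 -0.6  0.2]
{'x': -0.0014, 'y': 0.0019, 'z': 0.0662, 'wx': -0.006, 'wy': 0.0, 'wz': -0.002}
```

Call:
{"api": "jog_arm", "payload": {
  "targets": [
    {"grip":0,"x":-0.0014,"y":0.0017,"z":0.03,"wx":-0.006,"wy":0,"wz":-0.002},
    {"grip":0,"x":0,"y":0,"z":0.036,"wx":0,"wy":0,"wz":0},
    {"grip":0,"x":0,"y":0,"z":0.02,"wx":0,"wy":0,"wz":0},
    {"grip":0,"x":0,"y":0,"z":0,"wx":0,"wy":0,"wz":0},
    {"grip":0,"x":0,"y":0,"z":0,"wx":0,"wy":0,"wz":0}
  ]
}}

```text
t: 50.95
ee_pos: [0.4655, 0.0038, 0.2163]
tool_rot: [0.707, 0.707, 0.0, 0.001]
wrist_force: [-1.0, 0.7, -0.2]
finger_gap: 0.151
grasp_force: 39.5
```

```bash
python3 ho.py .165;python3 - <<'E'
from h import *
P=imaging.camera_params("wrist");im=imaging.read_camera("wrist");cv2.imwrite("pics/w12.png",im)
print("hole px",proj("wrist",np.array([.464,.0038,.095]),P),"h2",proj("wrist",np.array([.5147,.0139,.095]),P))
g=cv2.cvtColor(im,cv2.COLOR_BGR2GRAY)
u,v=[int(q) for q in proj("wrist",np.array([.5147,.0139,.095]),P)]
for r in range(v-12,v+13,2): print(r," ".join("%3d"%g[r,c] for c in range(u-16,u+17,2)))
E
```

```text
tip [0.4656 0.0037 0.1153] p [0.4655 0.0038 0.2163] F [-1.   0.7 -0.2]
{'x': 0.0003, 'y': -0.0017, 'z': 0.0513, 'wx': 0.001, 'wy': 0.001, 'wz': 0.001}
hole px (np.float64(323.3827320555823), np.float64(196.40868243727434)) h2 (np.float64(380.69856244524743), np.float64(185.51578833471683))
173  39  33  37  31  35  33  34  37  41  38  38  41  37  39  37  39  40
175  38  37  38  37  38  41  39  38  39  38  36  39  37  39  40  37  39
177  37  35  38  41  43  35  38  35  35  28  32  38  36  38  42  38  38
179  38  37  42  37  38  38  29  30  36  34  24  25  35  37  42  38  37
181  34  38  44  36  37  30  37  35  40  40  29  22  29  34  39  40  40
183  38  36  38  37  34  36  40  40  38  36  30  22  28  33  35  39  40
185  41  36  38  34  26  36  42  39  41  40  29  24  29  35  36  39  41
187  40  41  38  34  32  40  40  36  38  36  29  29  29  36  38  39  40
189  40  39  38  36  28  26  35  37  38  32  37  33  38  36  40  42  38
191  36  38  39  38  34  25  33  36  35  36  31  32  40  42  36  34  37
193  39  38  41  40  37  34  30  34  34  39  40  41  43  35  34  31  36
195  40  39  40  36  37  36  37  36  40  43  42  41  39  40  37  39  32
197  38  35  36  33  33  34  38  41  41  41  39  34  37  37  34  36  36
```

Call:
{"api": "jog_arm", "payload": {
  "targets": [
    {"grip":0,"x":0.0003,"y":-0.0017,"z":0.005,"wx":0.001,"wy":0.001,"wz":0.001},
    {"grip":0,"x":0,"y":0,"z":0.016,"wx":0,"wy":0,"wz":0},
    {"grip":0,"x":0,"y":0,"z":0.015,"wx":0,"wy":0,"wz":0},
    {"grip":0,"x":0,"y":0,"z":0.015,"wx":0,"wy":0,"wz":0},
    {"grip":0,"x":0,"y":0,"z":0,"wx":0,"wy":0,"wz":0}
  ]
}}

```text
t: 51.62
ee_pos: [0.4619, 0.0039, 0.1642]
tool_rot: [0.707, 0.707, -0.001, -0.001]
wrist_force: [-0.1, 0.9, -0.2]
finger_gap: 0.152
grasp_force: 39.5
```

```bash
python3 ho.py .140
```

```text
tip [0.4616 0.0039 0.0632] p [0.4619 0.0039 0.1642] F [-0.1  0.9 -0.2]
{'x': 0.0001, 'y': 0.002, 'z': 0.0242, 'wx': -0.003, 'wy': -0.0, 'wz': -0.001}
```

Call:
{"api": "jog_arm", "payload": {
  "targets": [
    {"grip":0,"x":0,"y":0.0013,"z":0,"wx":-0.002,"wy":0,"wz":0},
    {"grip":0,"x":0,"y":0,"z":0,"wx":0,"wy":0,"wz":0},
    {"grip":0,"x":0,"y":0,"z":0.006,"wx":0,"wy":0,"wz":0},
    {"grip":0,"x":0,"y":0,"z":0.006,"wx":0,"wy":0,"wz":0},
    {"grip":0,"x":0,"y":0,"z":0,"wx":0,"wy":0,"wz":0}
  ]
}}

```text
t: 52.25
ee_pos: [0.4633, 0.0038, 0.1521]
tool_rot: [0.707, 0.707, -0.0, -0.0]
wrist_force: [-0.4, -0.2, -0.9]
finger_gap: 0.154
grasp_force: 39.5
```

```bash
python3 ho.py .128
```

```text
tip [0.4633 0.0039 0.0511] p [0.4633 0.0038 0.1521] F [-0.4 -0.2 -0.9]
{'x': 0.0002, 'y': 0.0005, 'z': 0.0241, 'wx': -0.001, 'wy': -0.0, 'wz': -0.001}
```

Call:
{"api": "jog_arm", "payload": {
  "targets": [
    {"grip":0,"x":0,"y":0.0003,"z":0.007,"wx":0,"wy":0,"wz":0},
    {"grip":0,"x":0,"y":0,"z":0.007,"wx":0,"wy":0,"wz":0},
    {"grip":0,"x":0,"y":0,"z":0.005,"wx":0,"wy":0,"wz":0},
    {"grip":0,"x":0,"y":0,"z":0.003,"wx":0,"wy":0,"wz":0},
    {"grip":0,"x":0,"y":0,"z":0,"wx":0,"wy":0,"wz":0}
  ]
}}

```text
t: 52.88
ee_pos: [0.4641, 0.0037, 0.1306]
tool_rot: [0.707, 0.707, 0.0, 0.0]
wrist_force: [0.2, 0.2, -0.0]
finger_gap: 0.153
grasp_force: 39.5
```

Call:
{"api": "jog_arm", "payload": {
  "targets": [
    {"grip":0,"x":0,"y":0,"z":0.0015,"wx":0,"wy":0,"wz":0},
    {"grip":0,"x":0,"y":0,"z":0,"wx":0,"wy":0,"wz":0}
  ]
}}

```text
t: 53.12
ee_pos: [0.4643, 0.0037, 0.1294]
tool_rot: [0.707, 0.707, 0.0, 0.0]
wrist_force: [0.1, -0.1, 0.1]
finger_gap: 0.149
grasp_force: 39.5
```

```bash
python3 ho.py .128
```

```text
tip [0.4644 0.0037 0.0284] p [0.4643 0.0037 0.1294] F [ 0.1 -0.1  0.1]
{'x': 0.0003, 'y': -0.0005, 'z': 0.0014, 'wx': 0.001, 'wz': -0.001}
```

Call:
{"api": "jog_arm", "payload": {
  "targets": [
    {"grip":0,"x":0,"y":0,"z":0.0015,"wx":0,"wy":0,"wz":0},
    {"grip":0,"x":0,"y":0,"z":0,"wx":0,"wy":0,"wz":0}
  ]
}}

```text
t: 53.38
ee_pos: [0.4645, 0.0038, 0.1281]
tool_rot: [0.707, 0.707, 0.001, 0.001]
wrist_force: [0.0, 0.9, 1.2]
finger_gap: 0.151
grasp_force: 39.8
```

Call:
{"api": "jog_arm", "payload": {
  "targets": [
    {"grip":0.2,"x":0,"y":0,"z":0,"wx":0,"wy":0,"wz":0},
    {"grip":0.35,"x":0,"y":0,"z":0,"wx":0,"wy":0,"wz":0},
    {"grip":0.5,"x":0,"y":0,"z":0,"wx":0,"wy":0,"wz":0},
    {"grip":0.5,"x":0,"y":0,"z":0,"wx":0,"wy":0,"wz":0}
  ]
}}

```text
t: 53.88
ee_pos: [0.4642, 0.0037, 0.1278]
tool_rot: [0.707, 0.707, 0.0, 0.0]
wrist_force: [-0.7, -0.4, 0.0]
finger_gap: 0.498
grasp_force: 0.0
```

Call:
{"api": "jog_arm", "payload": {
  "targets": [
    {"grip":0.5,"x":0,"y":0,"z":-0.03,"wx":0,"wy":0,"wz":0},
    {"grip":0.5,"x":0,"y":0,"z":-0.04,"wx":0,"wy":0,"wz":0},
    {"grip":0.5,"x":0,"y":0,"z":-0.04,"wx":0,"wy":0,"wz":0},
    {"grip":0.5,"x":0,"y":0,"z":0,"wx":0,"wy":0,"wz":0},
    {"grip":0.5,"x":0,"y":0,"z":0,"wx":0,"wy":0,"wz":0}
  ]
}}

```text
t: 54.5
ee_pos: [0.4636, 0.0038, 0.2372]
tool_rot: [0.707, 0.707, 0.0, -0.0]
wrist_force: [-0.3, 0.5, -0.4]
finger_gap: 0.504
grasp_force: 0.0
```

```bash
python3 ho.py .24;python3 - <<'E'
from h import *
P=imaging.camera_params("wrist");im=imaging.read_camera("wrist");cv2.imwrite("pics/w13.png",im)
hs=cv2.cvtColor(im,cv2.COLOR_BGR2HSV);m=cv2.inRange(hs,(8,40,105),(30,160,255));k=np.zeros_like(m);k[150:290,295:350]=255;m&=k
n,l,s,c=cv2.connectedComponentsWithStats(m);print([(s[i].tolist(),c[i].round(0)) for i in range(1,n) if s[i][4]>40])
g=lambda x,y,z:np.round(proj("wrist",np.array([x,y,z]),P),1)
print("handle base",g(.464,.004,.101),"top",g(.464,.004,.176),g(.464,-.003,.176))
p,R=pose();rows(p,R,[.665,.03,.24],R,.045)
E
```

```text
tip [0.4636 0.0038 0.1362] p [0.4636 0.0038 0.2372] F [-0.3  0.5 -0.4]
{'x': 0.0002, 'y': 0.0002, 'z': -0.0028, 'wy': -0.0, 'wz': -0.001}
[([319, 188, 16, 40, 468], array([325., 208.]))]
handle base [325.7 192. ] top [325.8 220.1] [325.8 229.3]
{'x': 0.0053, 'y': 0.0403, 'z': -0.0007}
{'x': 0.0053, 'y': 0.0403, 'z': -0.0007}
{'x': 0.0053, 'y': 0.0403, 'z': -0.0007}
{'x': 0.0053, 'y': 0.0403, 'z': -0.0007}
{'x': 0.0053, 'y': 0.0403, 'z': -0.0007}
```

Call:
{"api": "jog_arm", "payload": {
  "targets": [
    {"grip":0.5,"x":0.0115,"y":0.0445,"z":0,"wx":0,"wy":0,"wz":0},
    {"grip":0.5,"x":0.0115,"y":0.0445,"z":0,"wx":0,"wy":0,"wz":0},
    {"grip":0.5,"x":0.0115,"y":0.0445,"z":0,"wx":0,"wy":0,"wz":0},
    {"grip":0.5,"x":0.0115,"y":0.0445,"z":0,"wx":0,"wy":0,"wz":0},
    {"grip":0.5,"x":0.0115,"y":0.0445,"z":0,"wx":0,"wy":0,"wz":0}
  ]
}}

```text
t: 55.18
ee_pos: [0.6874, 0.0614, 0.2357]
tool_rot: [0.707, 0.707, -0.001, -0.001]
wrist_force: [0.4, -0.2, 0.5]
finger_gap: 0.501
grasp_force: 0.0
```

Call:
{"api": "jog_arm", "payload": {
  "targets": [
    {"grip":0.5,"x":0,"y":0,"z":0,"wx":0,"wy":0,"wz":0},
    {"grip":0.5,"x":0,"y":0,"z":0,"wx":0,"wy":0,"wz":0},
    {"grip":0.5,"x":0,"y":0,"z":0,"wx":0,"wy":0,"wz":0}
  ]
}}

```text
t: 55.55
ee_pos: [0.6854, 0.0607, 0.2378]
tool_rot: [0.708, 0.707, -0.0, -0.0]
wrist_force: [1.0, -0.1, -0.8]
finger_gap: 0.503
grasp_force: 0.0
```

```bash
cat > lid.py <<'E'
from h import *
from pot2 import pot
import sys
x,y=float(sys.argv[1]),float(sys.argv[2])
pot((x,y),.012,.035,70)
P=imaging.camera_params("wrist");im=cv2.imread("pics/pot.png");hs=cv2.cvtColor(im,cv2.COLOR_BGR2HSV)
m=cv2.inRange(hs,(0,0,0),(180,255,50));u,v=[int(q) for q in proj("wrist",np.array([x,y,.036]),P)]
k=np.zeros_like(m);cv2.circle(k,(u,v),28,255,-1);m&=k;n,l,s,c=cv2.connectedComponentsWithStats(m)
for i in range(1,n):
    if s[i][4]>30: print("knob",s[i].tolist(),c[i].round(1),"at mid height",cast("wrist",*c[i],.024,P)[:2].round(4))
p,R=pose();print(p);rows(p,R,[x,y,.2],tool([0,0,-1],[1,0,0]),.5,.5)
E
python3 lid.py .686 .071
```

```text
[ 299  136   58   57 2472] [327.6723301  164.37702265]
fit [0.6883 0.0701] r 0.034 bbox [0.6536 0.0366] [0.7225 0.1054] cam [0.686 0.136]
knob [322, 161, 12, 14, 138] [327.8 167.3] at mid height [0.6886 0.0697]
[0.68552833 0.06071939 0.23828627]
{'x': 0.0103, 'y': 0.0004, 'z': 0.0383, 'wx': 0.0, 'wy': 0.0, 'wz': -0.001}
```

Call:
{"api": "jog_arm", "payload": {
  "targets": [
    {"grip":0.5,"x":0.0093,"y":0.003,"z":0.05,"wx":0,"wy":0,"wz":0},
    {"grip":0.5,"x":0,"y":0,"z":0.055,"wx":0,"wy":0,"wz":0},
    {"grip":0.5,"x":0,"y":0,"z":0.05,"wx":0,"wy":0,"wz":0},
    {"grip":0.5,"x":0,"y":0,"z":0,"wx":0,"wy":0,"wz":0},
    {"grip":0.5,"x":0,"y":0,"z":0,"wx":0,"wy":0,"wz":0}
  ]
}}

```text
t: 56.22
ee_pos: [0.6911, 0.0701, 0.0855]
tool_rot: [0.708, 0.707, 0.002, 0.002]
wrist_force: [0.0, 0.0, -0.4]
finger_gap: 0.498
grasp_force: 0.0
```

```bash
sed -i 's/,\.2\],tool/,.017],tool/' lid.py; python3 lid.py .6885 .070
```

```text
[ 275  168   93   89 6047] [320.85017364 211.08334711]
fit [0.688  0.0703] r 0.0342 bbox [0.654  0.0359] [0.7226 0.1049] cam [0.691 0.146]
knob [310, 207, 22, 29, 530] [320.6 221. ] at mid height [0.689  0.0693]
[0.69177339 0.0701651  0.08628994]
{'x': -0.0002, 'y': -0.0037, 'z': 0.0693, 'wx': 0.006, 'wz': -0.001}
```

Call:
{"api": "jog_arm", "payload": {
  "targets": [
    {"grip":0.5,"x":-0.0003,"y":-0.003,"z":0.03,"wx":0.006,"wy":0,"wz":-0.001},
    {"grip":0.5,"x":0,"y":0,"z":0.025,"wx":0,"wy":0,"wz":0},
    {"grip":0.5,"x":0,"y":0,"z":0.013,"wx":0,"wy":0,"wz":0},
    {"grip":0.5,"x":0,"y":0,"z":0,"wx":0,"wy":0,"wz":0},
    {"grip":0.5,"x":0,"y":0,"z":0,"wx":0,"wy":0,"wz":0}
  ]
}}

```text
t: 56.9
ee_pos: [0.688, 0.07, 0.0168]
tool_rot: [0.707, 0.707, -0.001, -0.001]
wrist_force: [-0.2, 0.6, 0.2]
finger_gap: 0.503
grasp_force: 0.0
```

Call:
{"api": "jog_arm", "payload": {
  "targets": [
    {"grip":0.3,"x":0,"y":0,"z":0,"wx":0,"wy":0,"wz":0},
    {"grip":0.2,"x":0,"y":0,"z":0,"wx":0,"wy":0,"wz":0},
    {"grip":0,"x":0,"y":0,"z":0,"wx":0,"wy":0,"wz":0},
    {"grip":0,"x":0,"y":0,"z":0,"wx":0,"wy":0,"wz":0},
    {"grip":0,"x":0,"y":0,"z":0,"wx":0,"wy":0,"wz":0}
  ]
}}

```text
t: 57.52
ee_pos: [0.6875, 0.07, 0.016]
tool_rot: [0.707, 0.707, -0.001, -0.001]
wrist_force: [0.1, -0.0, 5.5]
finger_gap: 0.165
grasp_force: 39.3
```

Call:
{"api": "jog_arm", "payload": {
  "targets": [
    {"grip":0,"x":0,"y":0,"z":-0.02,"wx":0,"wy":0,"wz":0},
    {"grip":0,"x":0,"y":0,"z":-0.04,"wx":0,"wy":0,"wz":0},
    {"grip":0,"x":-0.02,"y":0.001,"z":-0.05,"wx":0,"wy":0,"wz":0},
    {"grip":0,"x":-0.03,"y":0.002,"z":-0.04,"wx":0,"wy":0,"wz":0},
    {"grip":0,"x":-0.03,"y":0.003,"z":0,"wx":0,"wy":0,"wz":0}
  ]
}}

```text
t: 58.15
ee_pos: [0.6955, -0.0107, 0.1691]
tool_rot: [0.707, 0.707, 0.0, 0.001]
wrist_force: [0.4, -0.5, -0.4]
finger_gap: 0.166
grasp_force: 39.1
```

Call:
{"api": "jog_arm", "payload": {
  "targets": [
    {"grip":0,"x":-0.02,"y":0.002,"z":0,"wx":0,"wy":0,"wz":0},
    {"grip":0,"x":0,"y":0,"z":0,"wx":0,"wy":0,"wz":0},
    {"grip":0,"x":0,"y":0,"z":0,"wx":0,"wy":0,"wz":0},
    {"grip":0,"x":0,"y":0,"z":0,"wx":0,"wy":0,"wz":0}
  ]
}}

```text
t: 58.65
ee_pos: [0.6951, -0.0287, 0.1643]
tool_rot: [0.707, 0.707, -0.002, -0.002]
wrist_force: [0.5, -0.2, -0.6]
finger_gap: 0.163
grasp_force: 39.1
```

```bash
python3 pot2.py .7025 -.0675
python3 - <<'E'
from h import *
import pot
t=imaging.read_camera("top");pot.circ("top",t,(.7025,-.0675),.045,15)
p,R=pose();print(p,telemetry.get_obs()["finger_gap"]);rows(p,R,[.7025,-.0675,.1],tool([0,0,-1],[1,0,0]),.5,.5)
E
```

```text
[ 273  193  118   95 7252] [330.36472697 234.46221732]
fit [ 0.7016 -0.0916] r 0.0373 bbox [ 0.646  -0.1213] [ 0.7562 -0.0248] cam [0.696 0.047]
top 344.0625 137.5625 r 16.9125 [ 0.7707 -0.0301]
top 362.0625 166.0625 r 14.625 [ 0.6992 -0.0717]
top 346.6875 157.8125 r 17.3625 [ 0.7202 -0.0355]
[ 0.69541383 -0.02925775  0.16493009] 0.1686506942363085
{'x': -0.0383, 'y': 0.0074, 'z': 0.0649, 'wx': -0.005, 'wy': -0.0, 'wz': 0.001}
```

Call:
{"api": "jog_arm", "payload": {
  "targets": [
    {"grip":0,"x":-0.0387,"y":0.0074,"z":0.03,"wx":-0.005,"wy":0,"wz":0.001},
    {"grip":0,"x":0,"y":0,"z":0.04,"wx":0,"wy":0,"wz":0},
    {"grip":0,"x":0,"y":0,"z":0.015,"wx":0,"wy":0,"wz":0},
    {"grip":0,"x":0,"y":0,"z":0,"wx":0,"wy":0,"wz":0},
    {"grip":0,"x":0,"y":0,"z":0,"wx":0,"wy":0,"wz":0}
  ]
}}

```text
t: 59.48
ee_pos: [0.704, -0.0684, 0.0817]
tool_rot: [0.707, 0.707, 0.001, 0.001]
wrist_force: [0.4, 0.6, -1.1]
finger_gap: 0.169
grasp_force: 39.1
```

```bash
cat > l2.py <<'E'
from h import *
import sys
p,R=pose();print(p,telemetry.get_obs()["wrist_force"].round(1));rows(p,R,[.7027,-.068,float(sys.argv[1])],tool([0,0,-1],[1,0,0]),.5,.5)
E
python3 l2.py .053
```

```text
[ 0.70395072 -0.06838385  0.08168029] [ 0.4  0.6 -1.1]
{'x': 0.0004, 'y': -0.0013, 'z': 0.0287, 'wx': 0.003, 'wy': 0.001, 'wz': -0.0}
```

Call:
{"api": "jog_arm", "payload": {
  "targets": [
    {"grip":0,"x":0.0004,"y":-0.001,"z":0.008,"wx":0.002,"wy":0,"wz":0},
    {"grip":0,"x":0,"y":0,"z":0.007,"wx":0,"wy":0,"wz":0},
    {"grip":0,"x":0,"y":0,"z":0.003,"wx":0,"wy":0,"wz":0},
    {"grip":0,"x":0,"y":0,"z":0.003,"wx":0,"wy":0,"wz":0},
    {"grip":0,"x":0,"y":0,"z":0,"wx":0,"wy":0,"wz":0}
  ]
}}

```text
t: 60.1
ee_pos: [0.7016, -0.0683, 0.0586]
tool_rot: [0.707, 0.707, -0.001, -0.001]
wrist_force: [0.7, 0.0, -1.5]
finger_gap: 0.17
grasp_force: 39.1
```

Call:
{"api": "jog_arm", "payload": {
  "targets": [
    {"grip":0,"x":0,"y":0,"z":0.0025,"wx":0,"wy":0,"wz":0},
    {"grip":0,"x":0,"y":0,"z":0,"wx":0,"wy":0,"wz":0}
  ]
}}

```text
t: 60.35
ee_pos: [0.7016, -0.0683, 0.0563]
tool_rot: [0.707, 0.707, -0.001, -0.001]
wrist_force: [-0.1, -0.3, -1.0]
finger_gap: 0.166
grasp_force: 39.1
```

```bash
python3 l2.py .053
```

```text
[ 0.7015833  -0.06827578  0.05628969] [-0.1 -0.3 -1. ]
{'x': 0.0003, 'y': 0.0011, 'z': 0.0033, 'wx': -0.002, 'wz': -0.001}
```

Call:
{"api": "jog_arm", "payload": {
  "targets": [
    {"grip":0,"x":0,"y":0.0005,"z":0.0018,"wx":-0.001,"wy":0,"wz":0},
    {"grip":0,"x":0,"y":0,"z":0.001,"wx":0,"wy":0,"wz":0},
    {"grip":0,"x":0,"y":0,"z":0,"wx":0,"wy":0,"wz":0}
  ]
}}

```text
t: 60.72
ee_pos: [0.7022, -0.0683, 0.0536]
tool_rot: [0.707, 0.707, -0.0, -0.0]
wrist_force: [-0.8, 0.3, -1.0]
finger_gap: 0.166
grasp_force: 39.1
```

Call:
{"api": "jog_arm", "payload": {
  "targets": [
    {"grip":0,"x":0,"y":0,"z":0.0008,"wx":0,"wy":0,"wz":0},
    {"grip":0,"x":0,"y":0,"z":0,"wx":0,"wy":0,"wz":0}
  ]
}}

```text
t: 60.98
ee_pos: [0.7023, -0.0683, 0.0535]
tool_rot: [0.707, 0.707, -0.0, -0.0]
wrist_force: [-0.9, 0.8, 4.6]
finger_gap: 0.164
grasp_force: 39.4
```

Call:
{"api": "jog_arm", "payload": {
  "targets": [
    {"grip":0.25,"x":0,"y":0,"z":0,"wx":0,"wy":0,"wz":0},
    {"grip":0.4,"x":0,"y":0,"z":0,"wx":0,"wy":0,"wz":0},
    {"grip":0.5,"x":0,"y":0,"z":0,"wx":0,"wy":0,"wz":0},
    {"grip":0.5,"x":0,"y":0,"z":0,"wx":0,"wy":0,"wz":0}
  ]
}}

```text
t: 61.48
ee_pos: [0.7021, -0.0683, 0.0527]
tool_rot: [0.707, 0.707, -0.0, -0.0]
wrist_force: [-0.5, -0.5, -0.0]
finger_gap: 0.5
grasp_force: 0.0
```

Call:
{"api": "jog_arm", "payload": {
  "targets": [
    {"grip":0.5,"x":0,"y":0,"z":-0.03,"wx":0,"wy":0,"wz":0},
    {"grip":0.5,"x":0,"y":0,"z":-0.05,"wx":0,"wy":0,"wz":0},
    {"grip":0.5,"x":0,"y":0,"z":-0.05,"wx":0,"wy":0,"wz":0},
    {"grip":0.5,"x":0,"y":0,"z":-0.05,"wx":0,"wy":0,"wz":0},
    {"grip":0.5,"x":0,"y":0,"z":0,"wx":0,"wy":0,"wz":0}
  ]
}}

```text
t: 62.1
ee_pos: [0.7049, -0.0687, 0.2388]
tool_rot: [0.707, 0.707, 0.003, 0.004]
wrist_force: [0.5, 0.0, -1.0]
finger_gap: 0.504
grasp_force: 0.0
```

Call:
{"api": "jog_arm", "payload": {
  "targets": [
    {"grip":0.5,"x":0.03,"y":0,"z":0,"wx":0,"wy":0,"wz":0},
    {"grip":0.5,"x":0.03,"y":0,"z":0,"wx":0,"wy":0,"wz":0},
    {"grip":0.5,"x":0,"y":0,"z":0,"wx":0,"wy":0,"wz":0},
    {"grip":0.5,"x":0,"y":0,"z":0,"wx":0,"wy":0,"wz":0}
  ]
}}

```text
t: 62.6
ee_pos: [0.7021, -0.0088, 0.2319]
tool_rot: [0.707, 0.707, -0.001, -0.001]
wrist_force: [-0.1, 0.3, -0.8]
finger_gap: 0.501
grasp_force: 0.0
```

Run:
```python
from h import *
from pot2 import pot
p,R=pose();print(p)
pot((.7023,-.0683),.049,.035,70)
P=imaging.camera_params("wrist");im=cv2.imread("pics/pot.png");hs=cv2.cvtColor(im,cv2.COLOR_BGR2HSV)
m=cv2.inRange(hs,(0,0,0),(180,255,50));u,v=[int(q) for q in proj("wrist",np.array([.7023,-.0683,.06]),P)]
k=np.zeros_like(m);cv2.circle(k,(u,v),25,255,-1);m&=k;n,l,s,c=cv2.connectedComponentsWithStats(m)
print("knob",[(s[i].tolist(),cast("wrist",*c[i],.061,P)[:2].round(4)) for i in range(1,n) if s[i][4]>30])
eyes([(.062,E2,.0041),(.0025,E3,.0037),(-.0567,E4,.0033)])
s=imaging.read_camera("scene");hs=cv2.cvtColor(s,cv2.COLOR_BGR2HSV)
m=cv2.inRange(hs,(20,150,90),(35,255,255));m[:170]=0;m[270:]=0;n,l,st,c=cv2.connectedComponentsWithStats(m)
print("scene amber",[c[i].round(1).tolist() for i in range(1,n) if st[i][4]>=2 and 340<c[i][0]<500])
print([np.round(proj("scene",BO+Rb.apply(np.array(e)+[-.004,y,0])),1) for y,e in ((.062,E2),(.0025,E3),(-.0567,E4))])
a=cv2.imread("pics/scene0.png").astype(int);d=np.abs(a-s).max(2)
for nm,(x0,x1,y0,y1) in dict(box=(183,240,224,265),b=(398,452,254,295)).items(): print(nm,"changed px",int((d[y0:y1,x0:x1]>40).sum()))
```

```text
[ 0.70210653 -0.00876008  0.23189883]
[ 296  199   61   60 2647] [325.93388742 229.28296184]
fit [ 0.7025 -0.068 ] r 0.034 bbox [ 0.6683 -0.1015] [ 0.7367 -0.0293] cam [0.703 0.067]
knob [([320, 227, 13, 19, 209], array([ 0.7026, -0.069 ]))]
seen [(np.int32(9), [193.3, 2.0])]
eye [0.6051 0.2963 0.1136] px [ 224.4 -104.7] bead centre [ 221.9 -103.3]
eye [0.5955 0.2349 0.109 ] px [210.3 -54.6] bead centre [208.1 -53.5]
eye [0.5858 0.1739 0.1043] px [198.    3.6] bead centre [196.1   4.2]
scene amber []
[array([457.4, 219.8]), array([429.7, 212.3]), array([403. , 205.2])]
box changed px 0
b changed px 0
```

```bash
python3 -c "
from plant import close_job
print(close_job())"
```

```text
the job is handed in; nothing more can be done
None
```

I handed the job in at about 63 s: three plaques (2, 3 and 4; plaque1 was absent) stand on the easel, their eyes were glossed largest to smallest, the brush hangs home in hole 1 and the lid is seated on the pot. The least certain point is the eye touch on plaque2, which rests on one noisy force reading.

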